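# Rack and close up the sample tubes, then latch the bay gate

### The arm

A 6-joint arm with a two-finger parallel gripper is mounted at the origin on a cart in front of the work surface, level with it; the furniture and walls round the work are solid. World frame = base frame: x ahead of the robot, y to its left, z up, the work surface at z = 0. Lengths are in m, angles in degrees, forces in N, time in s.
With the tool pointing down it reaches from about 0.4 to 0.825 m from the base axis. Payload 7 kg.
Tool frame: the origin (TCP) lies between the finger pads; the fingertips stand 19 mm ahead of it and the grasp point (between the pads) is the TCP; x points along the fingers, y is the direction in which the jaws open and shut, and the axes are right-handed (so a half turn about x gives the same grasp; the last joint's range is limited). The gripper opens to 88 mm and grips with 3 to 60 N. Pads are 19 mm wide; open, the fingers measure 130 mm over their backs; the gripper's body (78 mm by 193 mm) begins 47 mm behind the grasp point.
Start: joints at [-50.3, 20.546, 0.682, 0, -70.136, -16.507], TCP at [0.266, -0.62, 0.246] pointing down, gripper open.
Joint ranges: [-176.03, 176.03], [-82.01, 121.73], [-58.28, 71.71], [-173.87, 95.51], [-174.79, -0.11], [-173.66, 173.66]. Speed limits (degrees/s): [136.94, 136.94, 172.46, 180, 180, 180].

### API

Orientations are given as [roll, pitch, yaw] about the fixed x, y, z axes, in that order (R = Rz(yaw) Ry(pitch) Rx(roll)).
In Python, from plant import * gives the robot as it stands.
- The arm moves only by the tool step_arm, never from a script. Its argument "steps" is a list of rows, each a list of 2 entries, a list of its own where there are three numbers: the shift along the tool's x, y, z in units of 0.02 m (1.0 is 0.02 m), then the turn about the tool's x in units of 6 degrees (1.0 is 6 degrees). A call has 1 to 20 rows; each row shifts and turns the commanded pose from where the row before left it, along the tool's axes as they then stand; what a row does not reach is not made up. A row lasts 1/12 s, in which the tool goes at most 41.7 mm and 7.16 degrees, less where a joint would pass 70% of its speed; a pose out of reach is approached as far as the arm can. A call with a number of a shift or a turn outside -1 to 1 is refused whole. A call with a gripper value outside its range is refused whole. "fingers" is the closure, from 0 (fully open) to 1 (shut), set as the call begins (left out, the last holds). The fingers move at their own pace and stop on an object; "grip_force" is the grip in N (left out, the last holds). Time passes only in rows, so rows that do not move let the fingers close. It gives the time, the measured TCP pose, the force and the opening at its end, in the units of the state.
- get_state(): the state, without advancing time (a new reading comes with each control period).
- capture(name): name is "side" or "top"; returns the picture (420x560x3 uint8, blue, green, red); there is no depth.
- camera_model(name): a dict with "intrinsics" (3x3 intrinsics, pixels), "rvec" (rotation vector, rad) and "tvec" (3), from world to camera coordinates, as OpenCV has them. Camera axes: x right, y down, z forward; pixel columns grow to the right and rows downward; lengths in m; the calibration is good to about 2 mm. A picture is of the moment at which its call begins. camera_model takes no time and is no camera call.
- close_job(): hands the job in, once; it reports no verdict.
The state is a dict: "time_s": time; "joints": joint angles; "qd": joint speeds; "joint_torque": joint torques, N m; "tcp_pos": TCP position; "eef_rot": TCP orientation; "contact_force": force on the tool from outside, world axes, zero at the start; "moment": the same for the moment, N m; "gripper_width": finger opening in m.
Only numpy, scipy, OpenCV 4.12 (cv2) and the standard library are available. Lean on these libraries where they do the work, as an engineer would, in place of code of your own. Each camera call takes 0.05 s, during which the arm holds its last target.

### The job

Stand every sample tube that lies on the bench upright, cap up, in a well of its own in the rack on the open gate, right down to the bottom of the well, and press its telescoping cap fully home into the barrel. Only when all of them are in and pressed home, push the gate shut without slamming it until its sprung tongue snaps in behind the strike and the gate stays latched. Leave the other things on the bench standing where they are.

Things in the scene. Friction and masses are not known exactly. Their poses are not given: they have to be found in the camera images.
- tube1_mid (a point): telescoping sample tube with orange cap (may be absent), 60 g: white round barrel 26 mm wide, square cap 28 mm wide, 24 mm long. Point: on the axis; x axis = towards the cap. Barrel from +41 to -45 mm, tapering to the 18 mm wide bottom at -65; cap from +41 to +65 mm when pushed home. Starts lying (axis 14 mm up), cap roughly to the robot's left, cap pulled out. Cannot stand alone
- tube1_top (a point): centre of the flat outer end of the orange cap (28 x 28 mm); x axis points out of the tube. Standing in a well with the cap home it is 144 mm above the bench, before that up to 26 mm higher
- tube1_cap (a joint): how far the orange cap and its steel inner tube are pulled out of the barrel, m: 0 fully home, 0.026 fully out; starts at 0.018 to 0.026. Slides with about 4 N of friction (press on the cap's end, 5 to 12 N) and stays where it is left
- tube2_mid (a point): telescoping sample tube with green cap (may be absent), 60 g: white round barrel 26 mm wide, square cap 28 mm wide, 24 mm long. Point: on the axis; x axis = towards the cap. Barrel from +41 to -45 mm, tapering to the 18 mm wide bottom at -65; cap from +41 to +65 mm when pushed home. Starts lying (axis 14 mm up), cap roughly to the robot's left, cap pulled out. Cannot stand alone
- tube2_top (a point): centre of the flat outer end of the green cap (28 x 28 mm); x axis points out of the tube. Standing in a well with the cap home it is 144 mm above the bench, before that up to 26 mm higher
- tube2_cap (a joint): how far the green cap and its steel inner tube are pulled out of the barrel, m: 0 fully home, 0.026 fully out; starts at 0.018 to 0.026. Slides with about 4 N of friction (press on the cap's end, 5 to 12 N) and stays where it is left
- tube3_mid (a point): telescoping sample tube with red cap (may be absent), 60 g: white round barrel 26 mm wide, square cap 28 mm wide, 24 mm long. Point: on the axis; x axis = towards the cap. Barrel from +41 to -45 mm, tapering to the 18 mm wide bottom at -65; cap from +41 to +65 mm when pushed home. Starts lying (axis 14 mm up), cap roughly to the robot's left, cap pulled out. Cannot stand alone
- tube3_top (a point): centre of the flat outer end of the red cap (28 x 28 mm); x axis points out of the tube. Standing in a well with the cap home it is 144 mm above the bench, before that up to 26 mm higher
- tube3_cap (a joint): how far the red cap and its steel inner tube are pulled out of the barrel, m: 0 fully home, 0.026 fully out; starts at 0.018 to 0.026. Slides with about 4 N of friction (press on the cap's end, 5 to 12 N) and stays where it is left
- tube4_mid (a point): telescoping sample tube with yellow cap (may be absent), 60 g: white round barrel 26 mm wide, square cap 28 mm wide, 24 mm long. Point: on the axis; x axis = towards the cap. Barrel from +41 to -45 mm, tapering to the 18 mm wide bottom at -65; cap from +41 to +65 mm when pushed home. Starts lying (axis 14 mm up), cap roughly to the robot's left, cap pulled out. Cannot stand alone
- tube4_top (a point): centre of the flat outer end of the yellow cap (28 x 28 mm); x axis points out of the tube. Standing in a well with the cap home it is 144 mm above the bench, before that up to 26 mm higher
- tube4_cap (a joint): how far the yellow cap and its steel inner tube are pulled out of the barrel, m: 0 fully home, 0.026 fully out; starts at 0.018 to 0.026. Slides with about 4 N of friction (press on the cap's end, 5 to 12 N) and stays where it is left
- well1 (a point): well 1 of the rack on the gate's inner side (1 nearest the hinge, 4 nearest the latch, 54 mm apart): open-topped square cup 34 mm wide inside, 55 mm deep, floor 14 mm above the bench. Point: centre of its floor; x axis = away from the gate's panel, -y axis = along the row away from the hinge, z up. Moves with the gate
- well2 (a point): well 2 of the rack on the gate's inner side (1 nearest the hinge, 4 nearest the latch, 54 mm apart): open-topped square cup 34 mm wide inside, 55 mm deep, floor 14 mm above the bench. Point: centre of its floor; x axis = away from the gate's panel, -y axis = along the row away from the hinge, z up. Moves with the gate
- well3 (a point): well 3 of the rack on the gate's inner side (1 nearest the hinge, 4 nearest the latch, 54 mm apart): open-topped square cup 34 mm wide inside, 55 mm deep, floor 14 mm above the bench. Point: centre of its floor; x axis = away from the gate's panel, -y axis = along the row away from the hinge, z up. Moves with the gate
- well4 (a point): well 4 of the rack on the gate's inner side (1 nearest the hinge, 4 nearest the latch, 54 mm apart): open-topped square cup 34 mm wide inside, 55 mm deep, floor 14 mm above the bench. Point: centre of its floor; x axis = away from the gate's panel, -y axis = along the row away from the hinge, z up. Moves with the gate
- rack_mid (a point): middle of the row of wells (between wells 2 and 3) at the height of their floors; axes as the wells'. The grey rack is 40 x 216 mm, its rim 69 mm above the bench; the row's centre line is 50 mm inside the gate's hinge line
- gate_hinge (a point): point on the gate's upright hinge axis, 83 mm above the bench, fixed to the open-topped white bay; shut, the gate reaches 260 mm from here along this frame's -y axis; its x axis points into the bay, which is 109 mm deep with walls 95 mm high; the latch jamb, 108 mm high, stands 262 to 284 mm from here along -y, from 19 mm in front to 26 mm behind the front
- push_pad (a point): centre of the black push pad (18 x 36 mm) on the outer face of the post at the gate's free end, 83 mm above the bench, 247 mm from the hinge axis; the pad faces this frame's -x axis. Post 26 mm wide, its top 105 mm above the bench; the blue panel from post to hinge is 66 mm high, 8 mm thick
- gate (a joint): angle of the gate in rad: 0 fully shut, growing as it swings open towards the robot; starts wide open (1.5 to 1.72). Light hinge friction (0.2 N m); it stays where it is left
- tongue (a joint): how far the sprung brass tongue in the post's edge is pushed back, m: 0 out, 0.009 fully in. As the gate is pushed shut (3 to 10 N at the pad) its slope rides over the steel strike bar in the last 0.1 rad, then it snaps out behind the bar and the gate is held within about 0.02 rad. There is no release
- cylinder: glass measuring cylinder, 203 mm high, foot 88 mm wide; origin under its foot; leave standing
- square: clear square sample bottle, 44 x 44 x 135 mm; origin under its base; leave standing
- reagent: screw-cap reagent bottle, 56 mm wide, 107 mm high; origin under its base; leave standing

How it is judged:
By the outcome, as a careful person would: the job done as asked, in the order asked, and still so for the second after the job is handed in, with the robot touching nothing.
Of tube1, tube2, tube3, tube4 only 3 to 4 are there at a start; the rules pass over those that are not, and their reading is None.
At some moment in a run one of tube1, tube2, tube3, tube4 may be knocked a few centimetres aside while the robot is not near it.
Once in a run the grip may slacken for a moment while it holds something.
It also fails if it takes over 210 s, if anything falls off the work surface, if the arm or the gripper's body presses on something with over 40 N, if the wrist force passes 120 N, or if a joint passes its speed limit or range.

## Working session

There is one attempt and no reset: what is moved stays moved. The work goes in short steps, Python scripts to look and compute and a tool call to move; the robot and the scene stay as the last step left them, time stands still between calls to the robot, and variables do not carry over. Pictures are saved under pics/ and viewed, and the job is handed in when it is done.

Besides the shell and the picture viewer there is one more tool, called after "Call:" by a JSON object that holds its "method" and its "body". step_arm: Moves the arm, as the interface text tells. Its arguments: {"type":"object","properties":{"steps":{"type":"array","items":{"type":"array"}},"fingers":{"type":"number"},"grip_force":{"type":"number"}},"required":["steps"]}

I'll look at the state and both camera views first.

```bash
ls -la && mkdir -p pics
python3 - <<'E'
from plant import *
import cv2
print(get_state())
for n in ["side","top"]:
    im=capture(n); cv2.imwrite(f"pics/{n}0.png",im)
    print(n,camera_model(n))
E
```

```text
total 12
drwxr-xr-x  3 agent agent 4096 Dec  7 08:34 .
drwxr-xr-x 23 root  root  4096 Dec  7 08:34 ..
drwxr-xr-x  2 agent agent 4096 Dec  7 08:34 pics
{'time_s': 0.0, 'joints': array([-5.02994014e+01,  2.05924699e+01,  6.34407038e-01, -2.12242213e-02,
       -7.01385099e+01, -1.65054429e+01]), 'qd': array([ 0.01858868, -0.07305352,  0.03903545,  0.02013448, -0.09683804,
        0.08016249]), 'joint_torque': array([ 1.02642527e-03, -5.82721782e+01,  2.93051291e+01,  6.99727848e+00,
        6.74785028e-03, -1.34798138e-04]), 'tcp_pos': array([ 0.26563707, -0.62002056,  0.24461235]), 'eef_rot': array([ 94.83386544,  89.90138699, 118.02179347]), 'contact_force': array([-0.33014386,  0.20458373, -0.78923899]), 'moment': array([ 0.02335996,  0.02933953, -0.02093851]), 'gripper_width': 0.08742271237467239}
side {'intrinsics': array([[422.13037532,   0.        , 280.17780267],
       [  0.        , 422.13037532, 215.03585366],
       [  0.        ,   0.        ,   1.        ]]), 'rvec': array([ 0.19772851, -2.51096315,  1.68438155]), 'tvec': array([0.52265233, 0.11187996, 1.1068016 ])}
top {'intrinsics': array([[524.03874528,   0.        , 284.16458116],
       [  0.        , 524.03874528, 215.29422559],
       [  0.        ,   0.        ,   1.        ]]), 'rvec': array([ 2.13070938, -2.11022839,  0.17845769]), 'tvec': array([-0.04128757,  0.56976231,  1.56535433])}
```

View pics/side0.png

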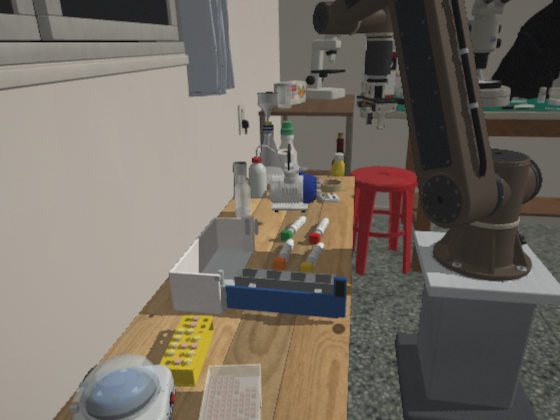

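View pics/top0.png

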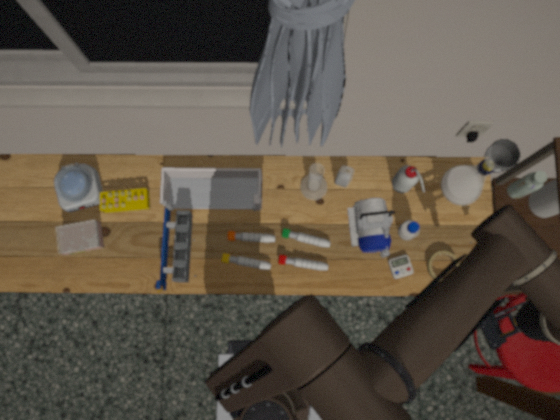

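Top view: bay at px (162-262, 168-210). The gate is open along x≈165, from row 205 to 288, with the rack to its right. Four tubes lie with caps at orange (232,237), green (287,233), yellow (226,258) and red (283,260). I'll zoom in and measure.

```bash
cat > h.py <<'E'
import numpy as np, cv2
from plant import *
from scipy.spatial.transform import Rotation as Ro
CM={n:camera_model(n) for n in ["side","top"]}
def proj(n,P):
    c=CM[n]; p,_=cv2.projectPoints(np.atleast_2d(np.array(P,float)),c["rvec"],c["tvec"],c["intrinsics"],None); return p[:,0]
def back(n,uv,z):
    c=CM[n]; R=cv2.Rodrigues(c["rvec"])[0]; C=-R.T@c["tvec"]
    uv=np.atleast_2d(np.array(uv,float)); d=np.c_[uv,np.ones(len(uv))]@np.linalg.inv(c["intrinsics"]).T@R
    s=(z-C[2])/d[:,2]; return C+s[:,None]*d
def crop(im,x0,y0,x1,y1,f,name):
    cv2.imwrite("pics/"+name,cv2.resize(im[y0:y1,x0:x1],None,fx=f,fy=f,interpolation=cv2.INTER_CUBIC))
E
python3 - <<'E'
from h import *
im=cv2.imread("pics/top0.png"); crop(im,145,160,345,300,4,"top0c.png")
im=cv2.imread("pics/side0.png"); crop(im,160,160,360,310,4,"side0c.png")
for n in CM:
    c=CM[n];R=cv2.Rodrigues(c["rvec"])[0]; print(n,-R.T@c["tvec"],R[2])
E
```

```text
side [0.33795784 1.05520834 0.53198894] [ 0.16457177 -0.91119741 -0.37767103]
top [ 0.27890428 -0.05861854  1.6417808 ] [ 0.18011957  0.01412353 -0.98354332]
```

View pics/top0c.png

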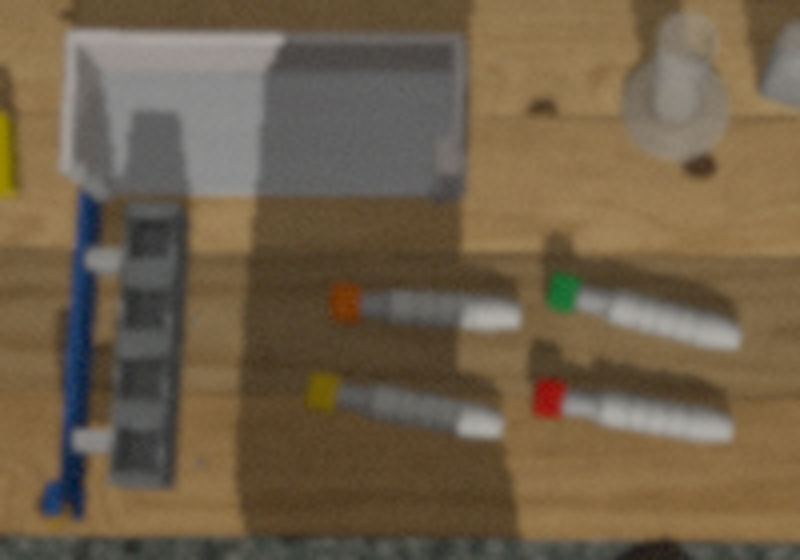

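View pics/side0c.png

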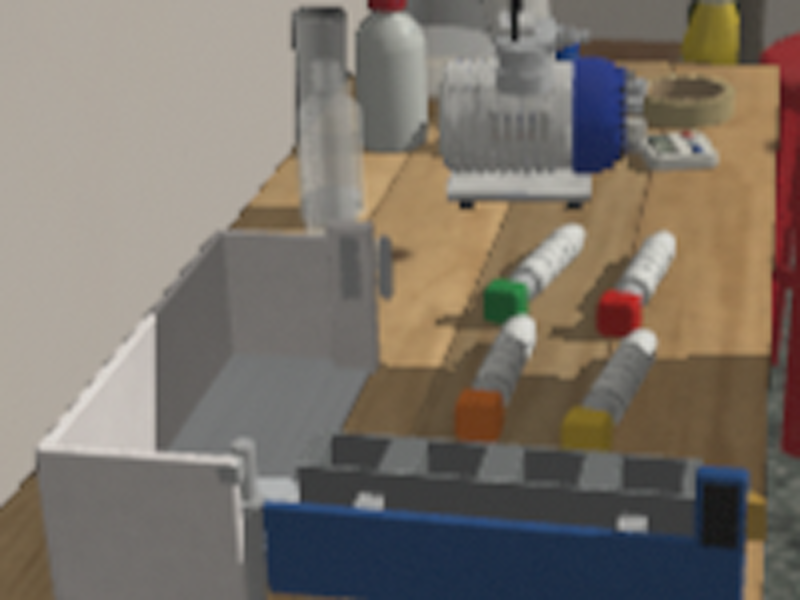

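```bash
python3 - <<'E'
from h import *
np.set_printoptions(precision=4,suppress=True)
C=lambda u,v:(145+u/4,160+v/4)
for n,a,b in [("o",(345,302),(520,316)),("g",(563,293),(740,337)),("y",(323,391),(503,427)),("r",(549,397),(731,431))]:
    A=back("top",C(*a),.026)[0];B=back("top",C(*b),.014)[0]
    print(n,A,B,"len",np.linalg.norm((A-B)[:2]),"ang",np.degrees(np.arctan2(*(A-B)[[1,0]])))
print("rack rim",back("top",[C(125,203),C(186,203),C(174,487),C(111,485)],.069))
print("well ctrs rim",back("top",[C(152,238),C(149,308),C(144,379),C(141,449)],.069))
print("panel top",back("top",[C(90,195),C(70,485)],.066))
print("post top",back("top",[C(45,495),C(75,520)],.105))
print("bay floor/top",back("top",[C(68,30),C(467,35),C(464,190),C(62,170)],.095))
E
python3 - <<'E'
from h import *
im=cv2.imread("pics/side0.png"); crop(im,220,255,360,320,5.7,"side0g.png")
E
```

```text
o [0.5094 0.1288 0.026 ] [ 0.5013 -0.0073  0.014 ] len 0.13641423006699477 ang 86.58765053731726
g [ 0.518 -0.041  0.026] [ 0.4863 -0.1794  0.014 ] len 0.14200499215517015 ang 77.1034810195172
y [0.4398 0.1438 0.026 ] [0.4143 0.0046 0.014 ] len 0.14151603337361374 ang 79.64189578154115
r [ 0.4368 -0.031   0.026 ] [ 0.4129 -0.1721  0.014 ] len 0.14307253829454095 ang 80.40669217996444
rack rim [[0.5783 0.2948 0.069 ]
 [0.5787 0.248  0.069 ]
 [0.3626 0.2477 0.069 ]
 [0.3636 0.295  0.069 ]]
well ctrs rim [[0.5512 0.2728 0.069 ]
 [0.4973 0.2727 0.069 ]
 [0.4433 0.274  0.069 ]
 [0.3906 0.2738 0.069 ]]
panel top [[0.5849 0.3227 0.066 ]
 [0.3634 0.3265 0.066 ]]
post top [[0.3539 0.3349 0.105 ]
 [0.3361 0.312  0.105 ]]
bay floor/top [[0.7077 0.3392 0.095 ]
 [0.706  0.0336 0.095 ]
 [0.5854 0.0336 0.095 ]
 [0.5983 0.3379 0.095 ]]
```

View pics/side0g.png

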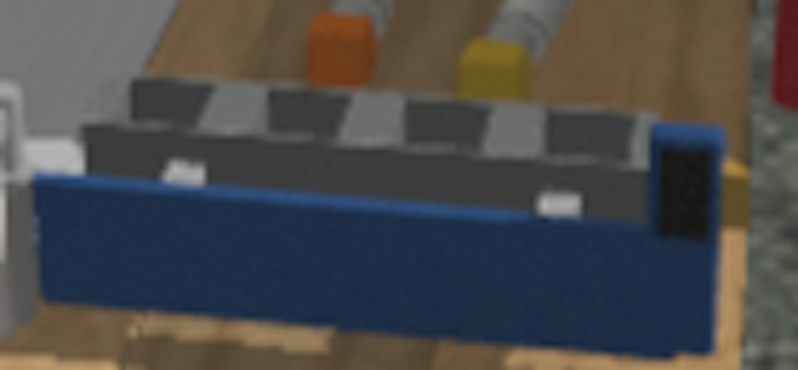

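```bash
cat >> h.py <<'E'
def psi(s=None):
    s=s or get_state(); R=Ro.from_euler("xyz",s["eef_rot"],degrees=True).as_matrix(); return np.degrees(np.arctan2(R[1,1],R[0,1])),R
def to(x,y,z,ps=None,n=None):
    """tool-axes units from the present measured pose to world x,y,z; turn to ps after"""
    s=get_state(); p,R=psi(s); d=np.array([x,y,z])-s["tcp_pos"]
    u=R.T@d/0.02; 
    print("pos",s["tcp_pos"].round(4),"psi %.1f"%p,"j",s["joints"].round(0),"F",s["contact_force"].round(1),"w %.4f t %.1f"%(s["gripper_width"],s["time_s"]))
    print("tool units total",u.round(2), "turn units", None if ps is None else round(-((ps-p+180)%360-180)/6,2))
E
python3 - <<'E'
from h import *
print(psi()); to(.509,.129,.2,-10)
E
```

```text
(np.float64(113.18978722479049), array([[-7.06906977e-04, -3.93777642e-01,  9.19205455e-01],
       [ 1.30314749e-03,  9.19204542e-01,  3.93778252e-01],
       [-9.99998901e-01,  1.47622487e-03, -1.36641761e-04]]))
pos [ 0.2657 -0.6201  0.2447] psi 113.2 j [-50.  21.   1.  -0. -70. -17.] F [-0.8  0.   0.4] w 0.0875 t 0.1
tool units total [ 2.28 29.63 25.93] turn units 20.53
```

Call:
{"method": "step_arm", "body": {"steps": [[[0,0,0],-1],[[0,0,0],-1],[[0,0,0],-1],[[0,0,0],-1],[[0,0,0],-1],[[0,0,0],-1],[[0,0,0],-1],[[0,0,0],-1],[[0,0,0],-1],[[0,0,0],-1],[[0,0,0],0]], "fingers": 0.43, "grip_force": 5}}

```text
time_s: 1.02
tcp_pos: [0.2657, -0.6202, 0.245]
eef_rot: [35.0, 89.9, 118.4]
contact_force: [0.2, 0.2, 0.5]
gripper_width: 0.0501
```

Run:
```python
from h import *
to(.509,.129,.2,176)
```

```text
pos [ 0.2657 -0.6202  0.245 ] psi 173.5 j [-50.  21.   1.  -0. -70.  44.] F [0.2 0.2 0.5] w 0.0501 t 1.0
tool units total [ 2.28 -7.82 38.6 ] turn units -0.42
```

Call:
{"method": "step_arm", "body": {"steps": [[[0,-0.2,1],0],[[0,-0.2,1],0],[[0,-0.2,1],0],[[0,-0.2,1],0],[[0,-0.2,1],0],[[0,-0.2,1],0],[[0,-0.2,1],0],[[0,-0.2,1],0],[[0,-0.2,1],0],[[0,-0.2,1],0],[[0,-0.2,1],0],[[0,-0.2,1],0],[[0,-0.2,1],0],[[0,-0.2,1],0],[[0,-0.2,1],0],[[0,-0.2,1],0],[[0,-0.2,1],0],[[0,-0.2,1],0],[[0,-0.2,1],0],[[0,-0.2,1],0]]}}

```text
time_s: 2.68
tcp_pos: [0.3926, -0.2317, 0.2455]
eef_rot: [30.9, 90.0, 113.8]
contact_force: [0.5, 0.4, 0.6]
gripper_width: 0.0497
```

Call:
{"method": "step_arm", "body": {"steps": [[[0,-0.2,1],0],[[0,-0.2,1],0],[[0,-0.2,1],0],[[0,-0.2,1],0],[[0,-0.2,1],0],[[0,-0.2,1],0],[[0,-0.2,1],0],[[0,-0.2,1],0],[[0,-0.2,1],0],[[0,-0.2,1],0],[[0,-0.2,1],0],[[0,-0.2,1],0],[[0,-0.2,1],0],[[0,-0.2,1],0],[[0,-0.2,1],0],[[0,-0.2,1],0],[[0,-0.2,1],0],[[0,-0.2,1],0],[[0,0,0],-0.5],[[0,0,0],0]]}}

```text
time_s: 4.35
tcp_pos: [0.5068, 0.1171, 0.2451]
eef_rot: [120.5, 89.9, -153.3]
contact_force: [-0.6, 0.4, -0.3]
gripper_width: 0.0502
```

Run:
```python
from h import *
to(.509,.129,.023,176.6)
for n in ["side","top"]:
    im=capture(n); cv2.imwrite(f"pics/{n}1.png",im)
crop(cv2.imread("pics/side1.png"),220,150,380,300,4,"s1.png")
crop(cv2.imread("pics/top1.png"),145,160,345,300,4,"t1.png")
```

```text
pos [0.5068 0.1171 0.2451] psi 176.2 j [ 35.   6. -19.  -0. -65. -38.] F [-0.6  0.4 -0.3] w 0.0502 t 4.3
tool units total [11.1  -0.08  0.61] turn units -0.07
```

View pics/s1.png

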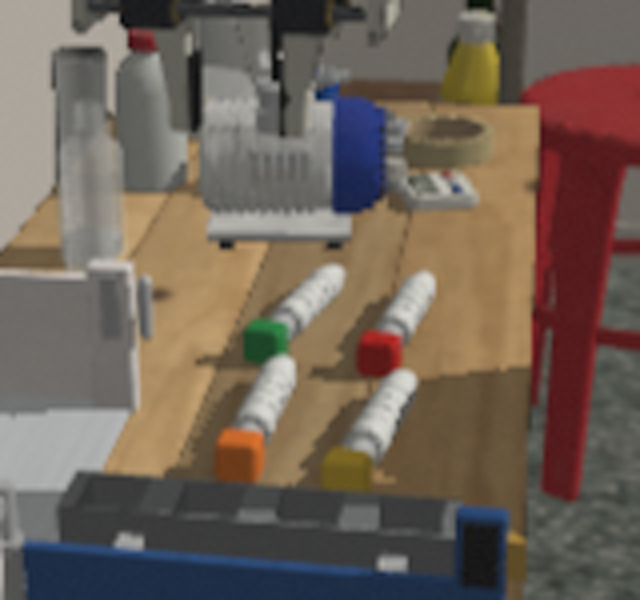

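View pics/t1.png

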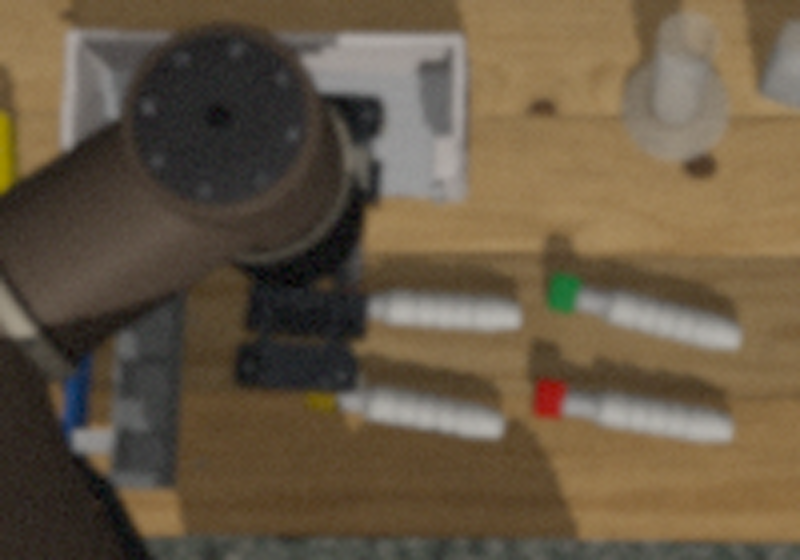

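The tubes haven't moved, and the gripper is above orange. I'll cross-check the cap positions in the side view.

Run:
```python
from h import *
im=cv2.imread("pics/side1.png");hsv=cv2.cvtColor(im,cv2.COLOR_BGR2HSV)
est={"o":(.509,.129),"g":(.518,-.041),"y":(.44,.144),"r":(.437,-.031)}
rng={"o":(6,15),"g":(50,80),"y":(20,32),"r":(0,5)}
for k,e in est.items():
    lo,hi=rng[k]; m=((hsv[...,0]>=lo)&(hsv[...,0]<=hi)&(hsv[...,1]>150)&(hsv[...,2]>60)).astype(np.uint8)
    p=proj("side",[[*e,.014]])[0]
    n,l,st,c=cv2.connectedComponentsWithStats(m)
    best=[(st[i],c[i].round(1)) for i in range(1,n) if np.hypot(*(c[i]-p))<15 and st[i][4]>15]
    # model silhouette bbox
    ang=np.radians(80 if k!="o" else 86.6); a=np.array([np.cos(ang),np.sin(ang)]);b=np.array([-a[1],a[0]])
    co=[[*(np.array(e)+s*.012*a+t*.014*b),zz] for s in(-1,1) for t in (-1,1) for zz in (0,.028)]
    q=proj("side",co); print(k,"model bbox",q.min(0).round(1),q.max(0).round(1),"blob",[(b[0][:2],b[0][:2]+b[0][2:4]) for b in best])
```

```text
o model bbox [273.1 256.4] [286.3 271.8] blob [(array([274, 257], dtype=int32), array([286, 270], dtype=int32))]
g model bbox [280.7 229. ] [292.6 242.3] blob [(array([282, 231], dtype=int32), array([291, 238], dtype=int32))]
y model bbox [299.4 260.7] [313.1 277. ] blob [(array([300, 262], dtype=int32), array([313, 272], dtype=int32))]
r model bbox [308.3 231.9] [320.2 245.5] blob [(array([309, 233], dtype=int32), array([320, 244], dtype=int32))]
```

Call:
{"method": "step_arm", "body": {"steps": [[[0.5,0,0.3],0],[[1,0,0.3],0],[[1,0,0],0],[[1,0,0],0],[[1,0,0],0],[[1,0,0],0],[[1,0,0],0],[[1,0,0],0],[[1,0,0],0],[[1,0,0],0],[[0.7,0,0],0],[[0.5,0,0],0],[[0.4,0,0],0],[[0,0,0],0],[[0,0,0],0]]}}

```text
time_s: 5.7
tcp_pos: [0.5077, 0.1281, 0.0236]
eef_rot: [145.0, 90.0, -128.8]
contact_force: [-0.4, -0.0, 0.7]
gripper_width: 0.0498
```

Call:
{"method": "step_arm", "body": {"steps": [[[0,0,0],0],[[0,0,0],0],[[0,0,0],0],[[0,0,0],0],[[0,0,0],0],[[0,0,0],0],[[0,0,0],0]], "fingers": 1, "grip_force": 6}}

```text
time_s: 6.28
tcp_pos: [0.508, 0.1285, 0.0241]
eef_rot: [-56.7, 89.9, 29.5]
contact_force: [-0.7, 0.1, 5.8]
gripper_width: 0.0284
```

Run:
```python
from h import *
to(.509,.129,.023,176.6)
im=capture("side"); crop(im,220,150,380,300,4,"s2.png")
```

```text
pos [0.508  0.1285 0.0241] psi 176.2 j [ 36.  21. -33.   0. -36. -39.] F [-0.7  0.1  5.8] w 0.0284 t 6.3
tool units total [ 0.05 -0.05  0.03] turn units -0.07
```

View pics/s2.png

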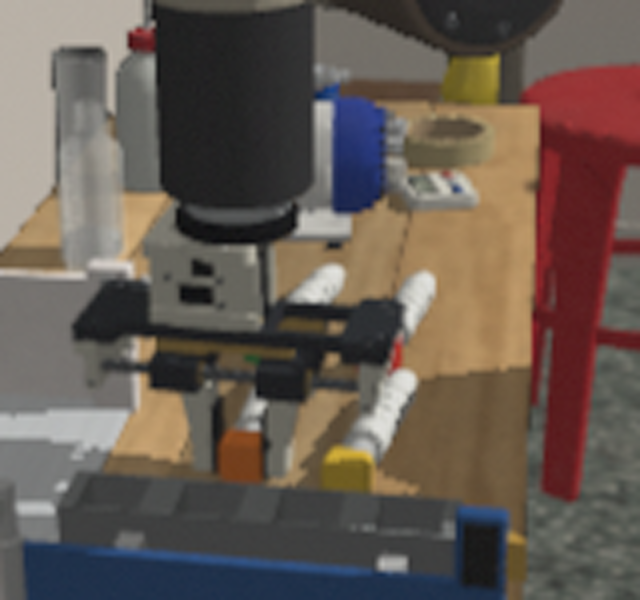

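Call:
{"method": "step_arm", "body": {"steps": [[[-0.9,0,-0.06],0],[[-0.87,0,-0.17],0],[[-0.84,0,-0.29],0],[[-0.8,0,-0.39],0],[[-0.74,0,-0.49],0],[[-0.67,0,-0.59],0],[[-0.59,0,-0.67],0],[[-0.5,0,-0.74],0],[[0,0,0],0]]}}

```text
time_s: 7.08
tcp_pos: [0.5033, 0.059, 0.1434]
eef_rot: [-63.0, 89.9, 23.2]
contact_force: [-0.0, 0.3, -0.3]
gripper_width: 0.028
```

Run:
```python
from h import *
to(.551,.272,.25,270)
im=capture("side"); crop(im,220,150,380,300,4,"s3.png")
```

```text
pos [0.5033 0.059  0.1434] psi 176.1 j [ 29.  10. -28.   0. -51. -33.] F [-0.   0.3 -0.3] w 0.0280 t 7.1
tool units total [-5.32 -1.67 10.79] turn units -15.64
```

View pics/s3.png

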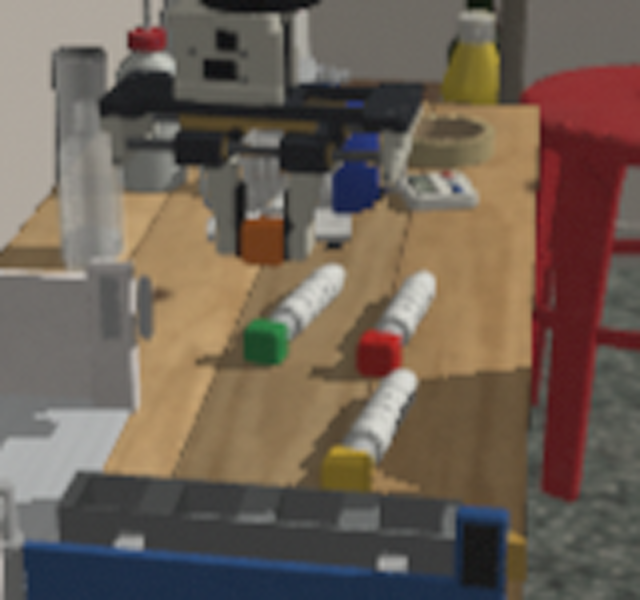

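Call:
{"method": "step_arm", "body": {"steps": [[[0,0,0],0],[[0,0,0],0],[[0,0,0],0],[[0,0,0],0],[[0,0,0],0]], "grip_force": 3}}

```text
time_s: 7.55
tcp_pos: [0.5029, 0.0606, 0.1413]
eef_rot: [120.1, 89.9, -153.6]
contact_force: [-0.2, 0.1, -0.7]
gripper_width: 0.028
```

Run:
```python
from h import *
to(.551,.272,.25,270)
im=capture("side"); crop(im,220,150,380,300,4,"s4.png")
```

```text
pos [0.5029 0.0606 0.1413] psi 176.2 j [ 29.  10. -28.  -0. -51. -33.] F [-0.2  0.1 -0.7] w 0.0280 t 7.5
tool units total [-5.44 -1.7  10.7 ] turn units -15.63
```

View pics/s4.png

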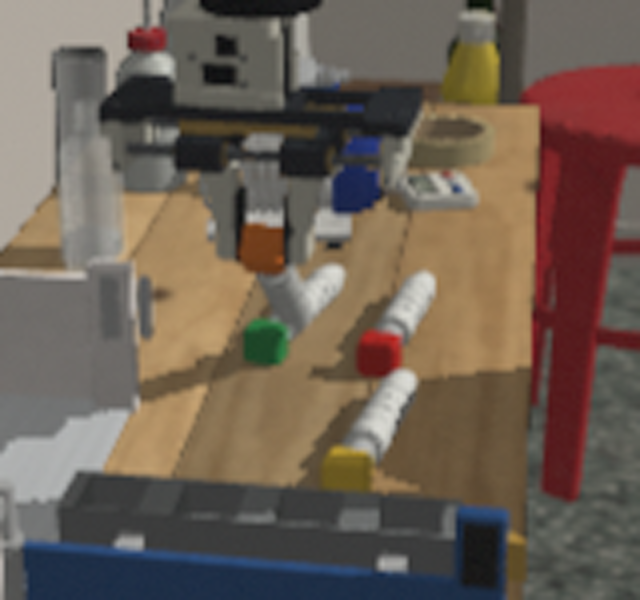

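At 3 N the tube pivots and is now most of the way down. I'll lift slightly and let it hang.

Call:
{"method": "step_arm", "body": {"steps": [[[-0.5,0,0],0],[[-0.5,0,0],0],[[-0.5,0,0],0],[[-0.5,0,0],0],[[-0.5,0,0],0],[[0,0,0],0],[[0,0,0],0],[[0,0,0],0]]}}

```text
time_s: 8.27
tcp_pos: [0.5028, 0.0602, 0.1916]
eef_rot: [39.5, 90.0, 125.7]
contact_force: [-0.3, 0.3, -1.1]
gripper_width: 0.0278
```

Run:
```python
from h import *
to(.551,.272,.25,270)
im=capture("side"); crop(im,220,150,380,300,4,"s5.png")
```

```text
pos [0.5028 0.0602 0.1916] psi 176.2 j [ 29.   7. -25.  -0. -58. -33.] F [-0.3  0.3 -1.1] w 0.0278 t 8.3
tool units total [-2.92 -1.7  10.73] turn units -15.64
```

View pics/s5.png

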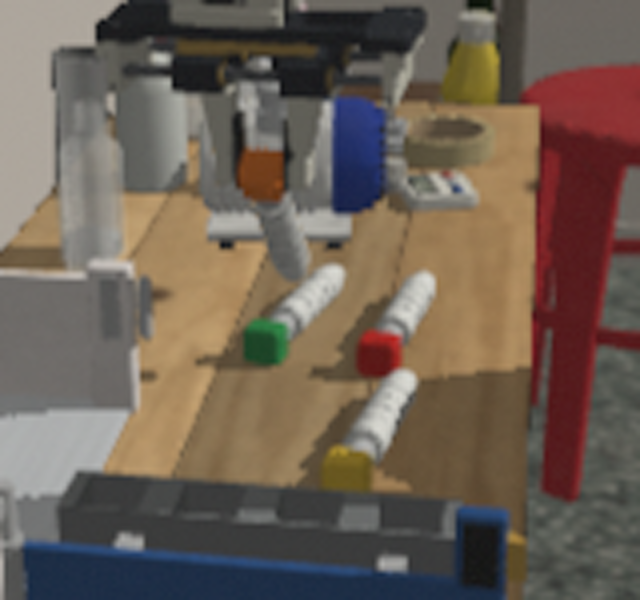

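Run:
```python
from h import *
s=get_state();t=s["tcp_pos"]
for th in [40,50,60,70,80,90]:
    a=np.radians(th); d=np.array([-.06*np.cos(a),-np.cos(a),-np.sin(a)])
    for dz in (-.006,):
        P=[t+[0,0,dz]-d*.012,t+[0,0,dz],t+[0,0,dz]+d*.137]; q=((proj("side",P)-[220,150])*4).round(0); print(th,q.tolist())
```

```text
40 [[259.0, 158.0], [262.0, 165.0], [296.0, 235.0]]
50 [[259.0, 155.0], [262.0, 165.0], [292.0, 266.0]]
60 [[260.0, 152.0], [262.0, 165.0], [286.0, 295.0]]
70 [[260.0, 150.0], [262.0, 165.0], [280.0, 321.0]]
80 [[261.0, 148.0], [262.0, 165.0], [273.0, 343.0]]
90 [[262.0, 147.0], [262.0, 165.0], [265.0, 361.0]]
```

Call:
{"method": "step_arm", "body": {"steps": [[[0,0,0.5],0],[[0.5,0,1],0],[[0.9,0,1],0],[[0.9,0,0.5],0],[[0.8,0,0],0],[[0.6,0,0],0],[[0.3,0,0],0],[[0,0,0],0],[[-0.5,0,-0.75],0],[[-0.4,0,-0.8],0],[[-0.3,0,-0.85],0],[[-0.18,0,-0.9],0],[[-0.06,0,-0.9],0],[[0,0,0],0],[[0,0,0],0]]}}

```text
time_s: 9.57
tcp_pos: [0.5018, 0.0354, 0.1419]
eef_rot: [-63.6, 89.9, 22.5]
contact_force: [-0.1, -0.0, -0.9]
gripper_width: 0.0278
```

```bash
cat >> h.py <<'E'
def look(name,full=False,tcp=None):
    im=capture("side")
    if full: cv2.imwrite("pics/"+name,im)
    else: crop(im,200,130,390,300,4,name)
def tilts(L=.137,az=None,o=(200,130),ths=(50,60,70,80,85,90,95,100),dz=-.006):
    s=get_state();t=s["tcp_pos"]+[0,0,dz]
    for th in ths:
        a=np.radians(th);h=np.array([np.cos(az),np.sin(az)])
        d=np.array([*(-h*np.cos(a)),-np.sin(a)]); print(th,((proj("side",[t-d*.012,t+d*L])-o)*4).round(0).tolist())
E
python3 - <<'E'
from h import *
to(.551,.272,.25,270); look("s6.png"); tilts(az=np.radians(86))
E
```

```text
pos [0.5018 0.0354 0.1419] psi 176.1 j [ 26.  10. -29.   0. -51. -30.] F [-0.1 -0.  -0.9] w 0.0278 t 9.6
tool units total [-5.39 -1.65 11.97] turn units -15.65
50 [[347.0, 296.0], [379.0, 397.0]]
60 [[348.0, 293.0], [374.0, 425.0]]
70 [[349.0, 291.0], [367.0, 451.0]]
80 [[349.0, 289.0], [360.0, 473.0]]
85 [[350.0, 288.0], [357.0, 483.0]]
90 [[350.0, 287.0], [353.0, 491.0]]
95 [[350.0, 287.0], [349.0, 499.0]]
100 [[351.0, 287.0], [345.0, 505.0]]
```

View pics/s6.png

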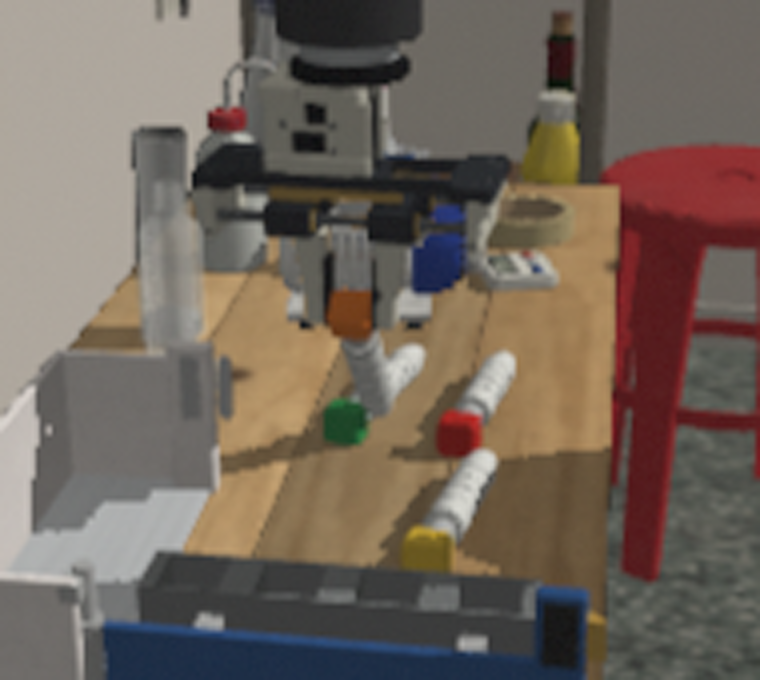

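The tube hangs at about 52°; pad friction holds it there. A few sharp starts with soft stops should swing it further down.

Call:
{"method": "step_arm", "body": {"steps": [[[-0.6,0,0.6],0],[[-0.6,0,0.8],0],[[-0.3,0,0.6],0],[[0,0,0.3],0],[[0,0,0],0],[[-1,0,-1],0],[[-0.7,0,-0.8],0],[[-0.4,0,-0.5],0],[[-0.2,0,-0.2],0],[[0,0,0],0],[[0.3,0,0.3],0],[[0.5,0,0.6],0],[[0.5,0,0.6],0],[[0.3,0,0.4],0],[[0,0,0],0],[[-1,0,-1],0],[[-0.7,0,-0.8],0],[[-0.4,0,-0.5],0],[[-0.2,0,-0.2],0],[[0,0,0],0]]}}

```text
time_s: 11.28
tcp_pos: [0.5007, 0.0202, 0.231]
eef_rot: [-60.6, 89.9, 25.6]
contact_force: [0.1, -0.4, -1.2]
gripper_width: 0.028
```

Run:
```python
from h import *
to(.551,.272,.25,270); look("s7.png"); tilts(az=np.radians(86))
```

```text
pos [0.5007 0.0202 0.231 ] psi 176.1 j [ 25.   5. -22.  -0. -63. -29.] F [ 0.1 -0.4 -1.2] w 0.0280 t 11.3
tool units total [-0.94 -1.66 12.73] turn units -15.64
50 [[351.0, 157.0], [383.0, 275.0]]
60 [[352.0, 154.0], [378.0, 302.0]]
70 [[353.0, 152.0], [371.0, 327.0]]
80 [[353.0, 150.0], [364.0, 347.0]]
85 [[354.0, 150.0], [361.0, 356.0]]
90 [[354.0, 149.0], [357.0, 363.0]]
95 [[354.0, 149.0], [353.0, 370.0]]
100 [[355.0, 149.0], [349.0, 374.0]]
```

View pics/s7.png

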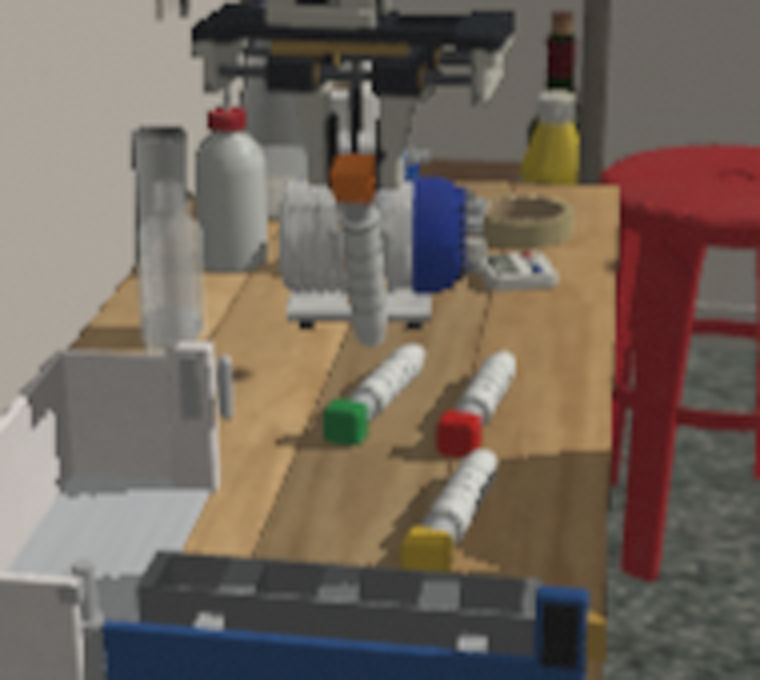

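The jerks brought it to about 77°. One more round, then a firmer grip and the turn towards the rack.

Call:
{"method": "step_arm", "body": {"steps": [[[0.3,0,0.3],0],[[0.5,0,0.6],0],[[0.5,0,0.6],0],[[0.3,0,0.4],0],[[0,0,0],0],[[-1,0,-1],0],[[-0.7,0,-0.8],0],[[-0.4,0,-0.5],0],[[-0.2,0,-0.2],0],[[0,0,0],0]]}}

```text
time_s: 12.17
tcp_pos: [0.4999, 0.0082, 0.2451]
eef_rot: [-63.0, 89.9, 23.1]
contact_force: [-0.1, -0.7, -0.8]
gripper_width: 0.0282
```

Call:
{"method": "step_arm", "body": {"steps": [[[0,0,0],0],[[0,0,0],-0.5],[[0,0,0],-1],[[0,0,0],-1],[[0,0,0],-1],[[0,0,0],-1],[[0,0,0],-1],[[0,0,0],-1],[[0,0,0],-1],[[0,0,0],-1],[[0,0,0],-1],[[0,0,0],-1],[[0,0,0],-1],[[0,0,0],-1],[[0,0,0],-1],[[0,0,0],-1],[[0,0,0],-1],[[0,0,0],-0.1],[[0,0,0],0]], "grip_force": 20}}

```text
time_s: 13.75
tcp_pos: [0.4994, 0.0088, 0.2438]
eef_rot: [13.7, 89.9, -166.6]
contact_force: [1.5, 0.3, -0.8]
gripper_width: 0.0276
```

Run:
```python
from h import *
to(.551,.272,.25,270); look("s8.png"); tilts(az=np.radians(180))
im=capture("top"); crop(im,145,140,345,300,4,"t8.png")
```

```text
pos [0.4994 0.0088 0.2438] psi -90.3 j [ 24.   4. -21.  -0. -65.  66.] F [ 1.5  0.3 -0.8] w 0.0276 t 13.8
tool units total [ -0.32 -13.17  -2.51] turn units -0.05
50 [[370.0, 128.0], [232.0, 289.0]]
60 [[367.0, 127.0], [261.0, 309.0]]
70 [[364.0, 125.0], [292.0, 324.0]]
80 [[361.0, 124.0], [326.0, 334.0]]
85 [[360.0, 124.0], [343.0, 337.0]]
90 [[358.0, 124.0], [361.0, 338.0]]
95 [[357.0, 124.0], [378.0, 338.0]]
100 [[355.0, 124.0], [396.0, 337.0]]
```

View pics/s8.png

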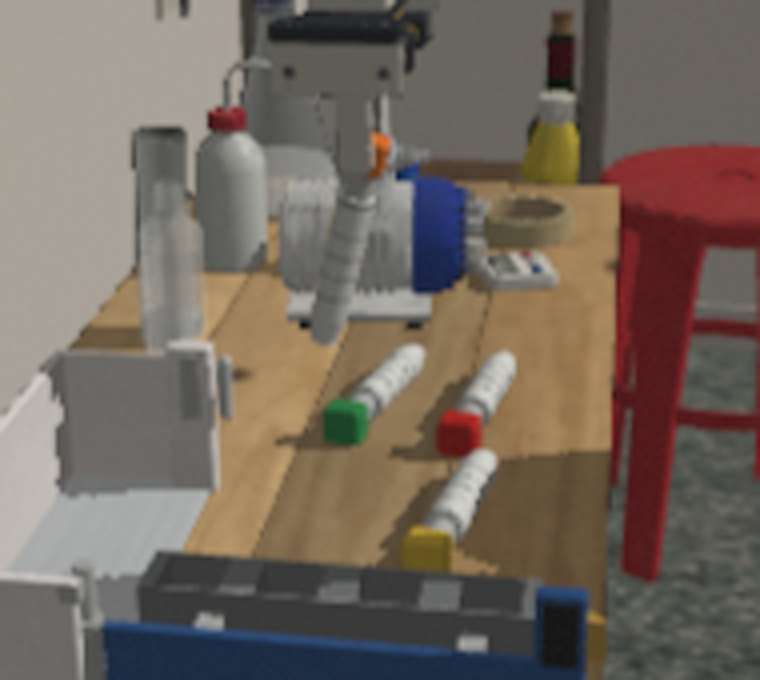

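View pics/t8.png

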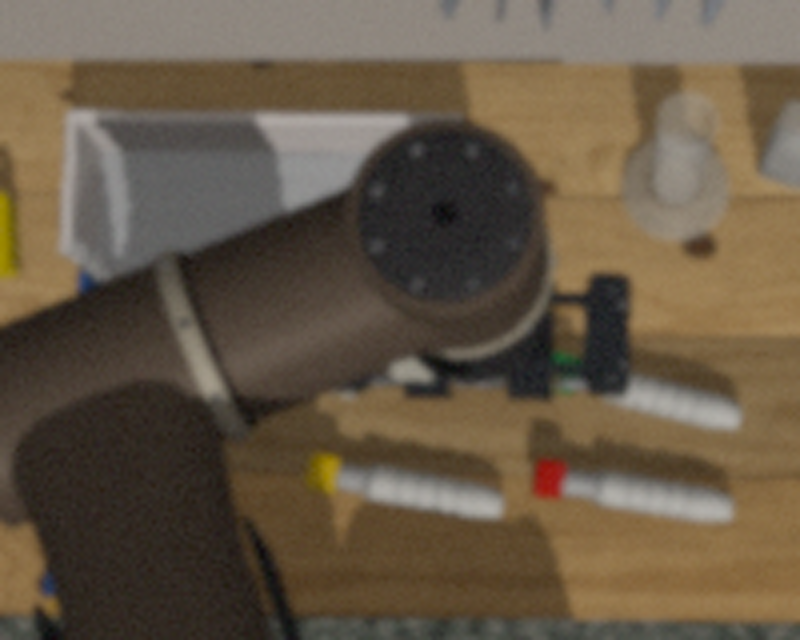

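```bash
cat >> h.py <<'E'
def backy(n,uv,y):
    c=CM[n]; R=cv2.Rodrigues(c["rvec"])[0]; C=-R.T@c["tvec"]
    uv=np.atleast_2d(np.array(uv,float)); d=np.c_[uv,np.ones(len(uv))]@np.linalg.inv(c["intrinsics"]).T@R
    s=(y-C[1])/d[:,1]; return C+s[:,None]*d
def sc(u,v): return (200+u/4,130+v/4)
E
python3 - <<'E'
from h import *
y=get_state()["tcp_pos"][1]
print(backy("side",[sc(325,335),sc(358,200),sc(389,155),sc(335,150),sc(374,150)],y))
E
```

```text
[[0.52393942 0.0086654  0.10214356]
 [0.50014958 0.0086654  0.19872652]
 [0.47953086 0.0086654  0.22980274]
 [0.51485396 0.0086654  0.23213962]
 [0.48929142 0.0086654  0.23286314]]
```

Call:
{"method": "step_arm", "body": {"steps": [[[0,-0.5,0],0],[[0,-0.9,0],0],[[0,-1,0],0],[[0,-1,0],0],[[0,-1,0],0],[[0,-1,0],0],[[0,-1,-0.2],0],[[0,-1,-0.2],0],[[0,-1,-0.2],0],[[0,-1,-0.2],0],[[0,-1,-0.2],0],[[0,-1,-0.2],0],[[0,-0.8,-0.2],0],[[0,-0.6,0],0],[[0,-0.36,0],0],[[0,0,0],0],[[0,0,0],0]]}}

```text
time_s: 15.27
tcp_pos: [0.5284, 0.2714, 0.2444]
eef_rot: [40.2, 90.0, -140.0]
contact_force: [-0.9, -0.6, -0.1]
gripper_width: 0.028
```

Run:
```python
from h import *
to(.551,.272,.156,270); im=capture("side"); crop(im,190,120,370,320,3.5,"s9.png")
im=capture("top"); crop(im,145,140,345,300,4,"t9.png")
for x in (.551,.497,.443,.3905): print(((proj("side",[[x,.272,.069]])-[190,120])*3.5).round(0).tolist())
```

```text
pos [0.5284 0.2714 0.2444] psi -90.2 j [ 46.  13. -10.  -0. -67.  44.] F [-0.9 -0.6 -0.1] w 0.0280 t 15.3
tool units total [ 4.42 -0.03 -1.13] turn units -0.03
[[207.0, 532.0]]
[[292.0, 538.0]]
[[379.0, 544.0]]
[[464.0, 550.0]]
```

View pics/s9.png

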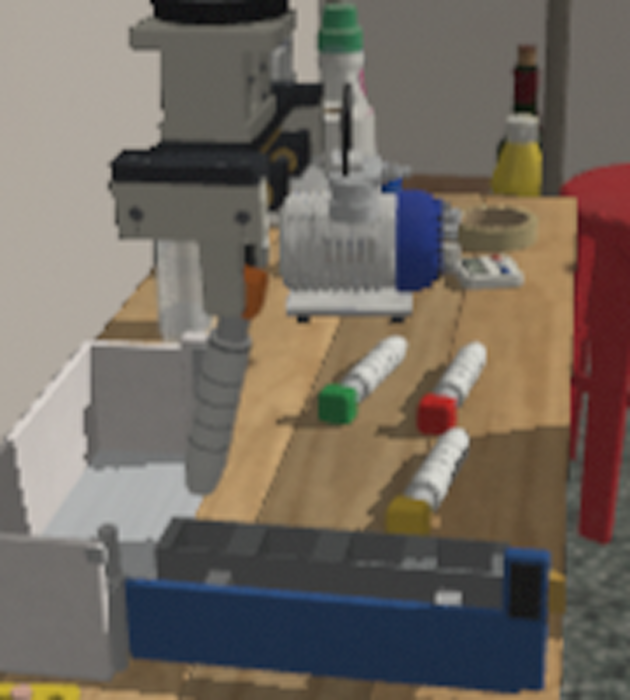

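View pics/t9.png

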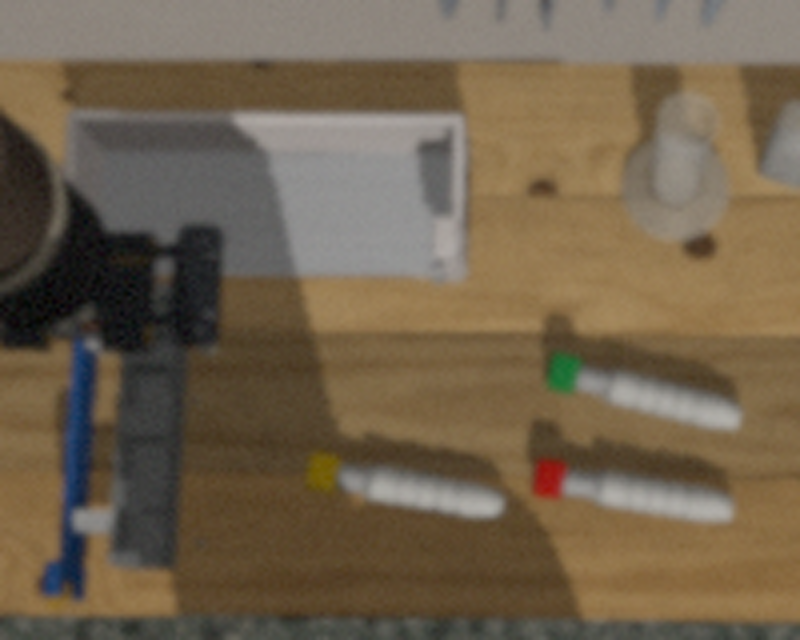

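Call:
{"method": "step_arm", "body": {"steps": [[[0.5,0,0],0],[[0.8,0,0],0],[[0.7,0,0],0],[[0.5,0,0],0],[[0.3,0,0],0],[[0,0,0],0],[[0,0,-0.2],0],[[0,0,-0.3],0],[[0,0,-0.3],0],[[0,0,-0.3],0],[[0,0,-0.3],0],[[0,0,0],0],[[0,0,0],0]], "grip_force": 4}}

```text
time_s: 16.45
tcp_pos: [0.557, 0.2713, 0.1884]
eef_rot: [41.5, 90.0, -138.8]
contact_force: [0.1, 0.1, -0.2]
gripper_width: 0.0282
```

Run:
```python
from h import *
to(.556,.272,.156,270); im=capture("side"); crop(im,190,120,370,320,3.5,"s10.png")
```

```text
pos [0.557  0.2713 0.1884] psi -90.2 j [ 44.  18. -11.  -0. -61.  46.] F [ 0.1  0.1 -0.2] w 0.0282 t 16.4
tool units total [ 1.62 -0.03  0.05] turn units -0.04
```

View pics/s10.png

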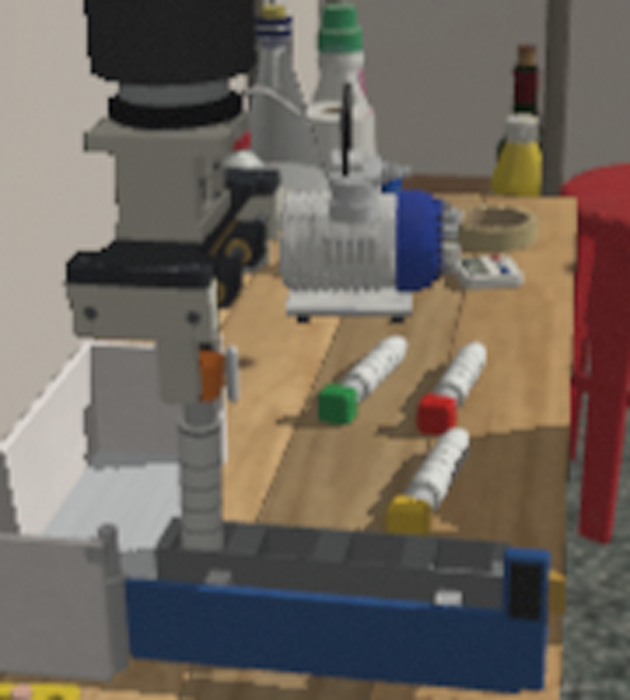

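Call:
{"method": "step_arm", "body": {"steps": [[[0.4,0,0],0],[[0.4,0,0],0],[[0.4,0,0],0],[[0.3,0,0],0],[[0,0,0],0],[[0,0,0],0]]}}

```text
time_s: 17.0
tcp_pos: [0.5563, 0.2712, 0.1579]
eef_rot: [40.9, 89.9, -139.3]
contact_force: [-0.1, 0.5, -1.7]
gripper_width: 0.0279
```

Call:
{"method": "step_arm", "body": {"steps": [[[0,0,0],0],[[0,0,0],0],[[0,0,0],0],[[0.2,0,0],0],[[0.2,0,0],0],[[0.2,0,0],0],[[0.2,0,0],0],[[0.2,0,0],0],[[0,0,0],0]], "grip_force": 20}}

```text
time_s: 17.75
tcp_pos: [0.5588, 0.2724, 0.141]
eef_rot: [-159.4, 89.7, 20.5]
contact_force: [-0.0, -0.8, 14.3]
gripper_width: 0.0278
```

Run:
```python
from h import *
to(.556,.272,.156,270); im=capture("side"); crop(im,190,120,370,320,3.5,"s11.png")
```

```text
pos [0.5588 0.2724 0.141 ] psi -90.1 j [ 44.  20. -14.   0. -55.  46.] F [-0.  -0.8 14.3] w 0.0278 t 17.8
tool units total [-0.75  0.02  0.13] turn units -0.02
```

View pics/s11.png

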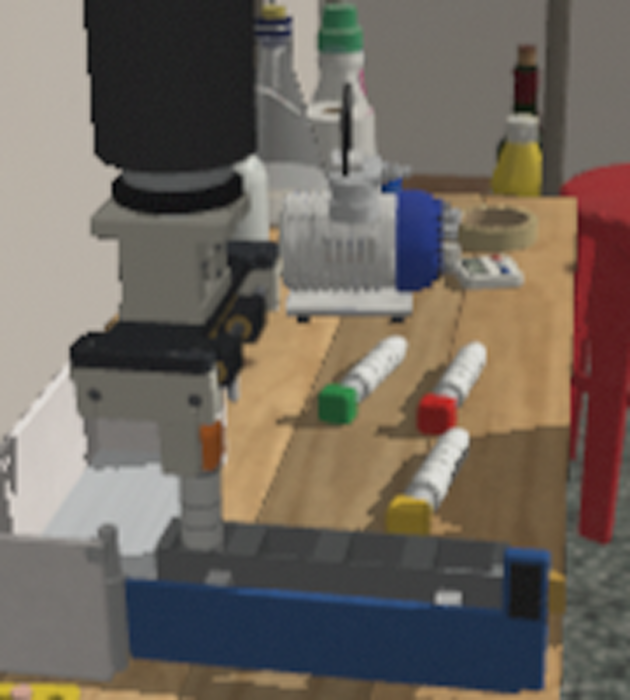

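Call:
{"method": "step_arm", "body": {"steps": [[[0,0,0],0],[[0,0,0],0],[[0,0,0],0],[[-0.5,0,0],0],[[-0.9,0,0],0],[[-0.9,0,0],0],[[-0.6,0,0],0],[[0,0,0],0]], "fingers": 0.43}}

```text
time_s: 18.47
tcp_pos: [0.5578, 0.2722, 0.1999]
eef_rot: [-146.7, 89.7, 33.1]
contact_force: [0.9, 0.5, 0.3]
gripper_width: 0.05
```

Call:
{"method": "step_arm", "body": {"steps": [[[0,0,0.2],0],[[0,0,0.2],0],[[0,0,0],0],[[0,0,0],0],[[0,0,0],0],[[0,0,0],0]], "fingers": 1}}

```text
time_s: 18.97
tcp_pos: [0.5485, 0.2714, 0.1961]
eef_rot: [45.2, 90.0, -135.0]
contact_force: [-1.3, 0.1, 0.3]
gripper_width: 0.0153
```

Run:
```python
from h import *
to(.551,.272,.163,270); im=capture("side"); crop(im,190,120,370,320,3.5,"s12.png")
print(((proj("side",[[.551,.272,.144],[.551,.272,.12]])-[190,120])*3.5).round(0).tolist())
```

```text
pos [0.5485 0.2714 0.1961] psi -90.2 j [ 45.  17. -12.   0. -62.  45.] F [-1.3  0.1  0.3] w 0.0153 t 19.0
tool units total [ 1.66 -0.03 -0.13] turn units -0.03
[[201.0, 424.0], [203.0, 459.0]]
```

View pics/s12.png

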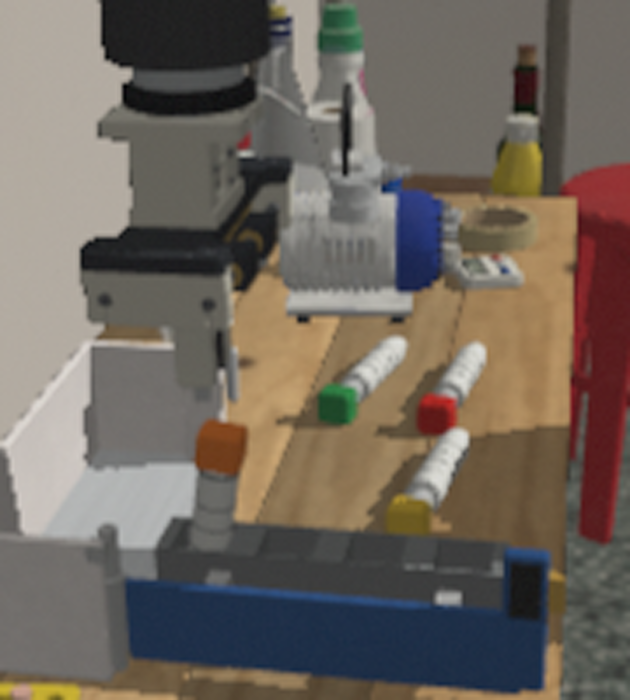

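Call:
{"method": "step_arm", "body": {"steps": [[[0.3,0,0.2],0],[[0.5,0,0.15],0],[[0.4,0,0],0],[[0.2,0,0],0],[[0.1,0,0],0],[[0.1,0,0],0],[[0.1,0,0],0],[[0,0,0],0]]}}

```text
time_s: 19.68
tcp_pos: [0.5425, 0.2719, 0.1634]
eef_rot: [-156.2, 89.9, 23.6]
contact_force: [1.1, 0.8, 3.5]
gripper_width: 0.0001
```

Call:
{"method": "step_arm", "body": {"steps": [[[0.1,0,0],0],[[0.1,0,0],0],[[0.1,0,0],0],[[0,0,0],0],[[0,0,0],0]]}}

```text
time_s: 20.1
tcp_pos: [0.5457, 0.2737, 0.1623]
eef_rot: [-152.4, 89.3, 27.5]
contact_force: [-0.3, -0.3, 23.6]
gripper_width: 0.0004
```

Run:
```python
from h import *
to(.551,.272,.163,270); im=capture("side"); crop(im,190,120,370,320,3.5,"s13.png")
```

```text
pos [0.5457 0.2737 0.1623] psi -90.1 j [ 45.  18. -15.   0. -57.  45.] F [-0.3 -0.3 23.6] w 0.0004 t 20.1
tool units total [-0.03  0.09 -0.27] turn units -0.01
```

View pics/s13.png

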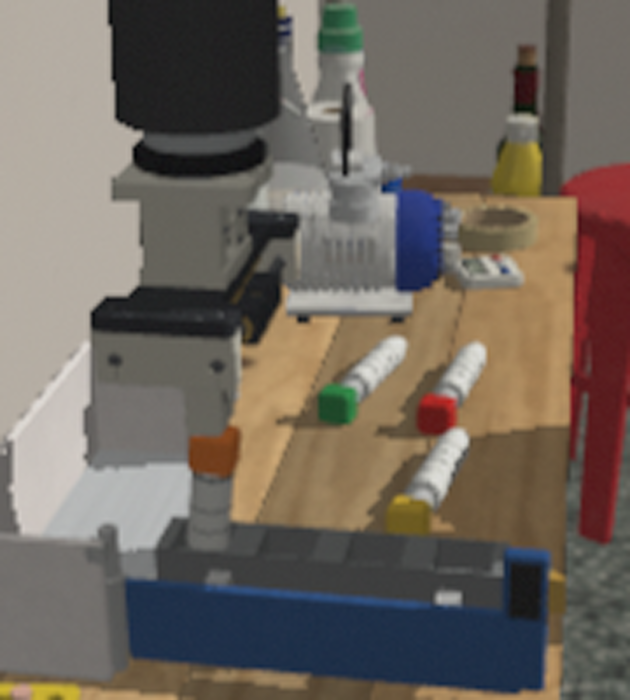

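Orange is home: fingertips stopped at 143-144 mm with a 23 N push. Next is yellow.

Call:
{"method": "step_arm", "body": {"steps": [[[-0.3,0,0],0],[[-0.7,0,0],0],[[-1,0,0],0.7],[[-1,0,0],1],[[-0.7,0,0],1],[[-0.3,0,0],1],[[0,0,0],1],[[0,0,0],1],[[0,0,0],1],[[0,0,0],1],[[0,0,0],1],[[0,0,0],1],[[0,0,0],1],[[0,0,0],1],[[0,0,0],1],[[0,0,0],1],[[0,0,0],1],[[0,0,0],1],[[0,0,0],1],[[0,0,0],0]], "fingers": 0.43}}

```text
time_s: 21.82
tcp_pos: [0.5416, 0.2715, 0.2366]
eef_rot: [18.7, 90.0, 98.0]
contact_force: [-0.6, 0.3, -0.4]
gripper_width: 0.0497
```

Run:
```python
from h import *
to(.44,.146,.1,170)
im=capture("top"); crop(im,145,160,345,300,4,"t14.png")
im=capture("side"); crop(im,190,120,370,320,3.5,"s14.png")
```

```text
pos [0.5416 0.2715 0.2366] psi 169.3 j [ 45.  14.  -9.  -0. -66. -56.] F [-0.6  0.3 -0.4] w 0.0497 t 21.8
tool units total [ 6.83  3.83 -7.11] turn units -0.11
```

View pics/t14.png

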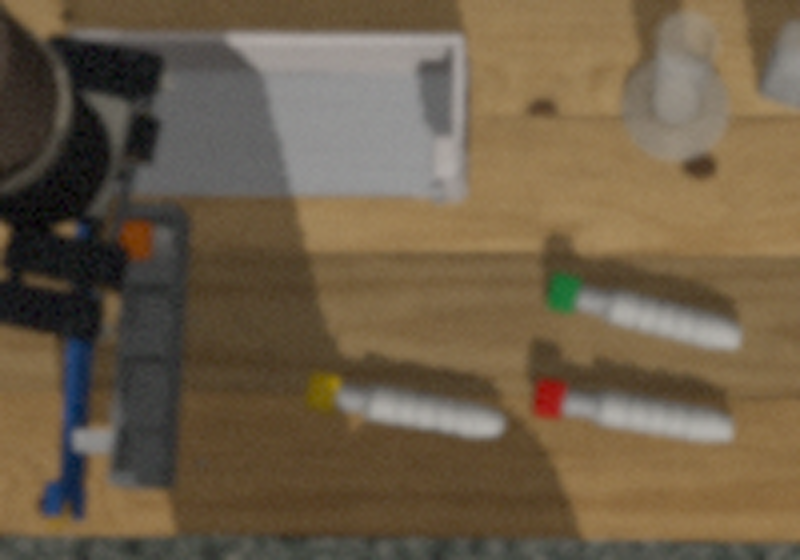

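View pics/s14.png

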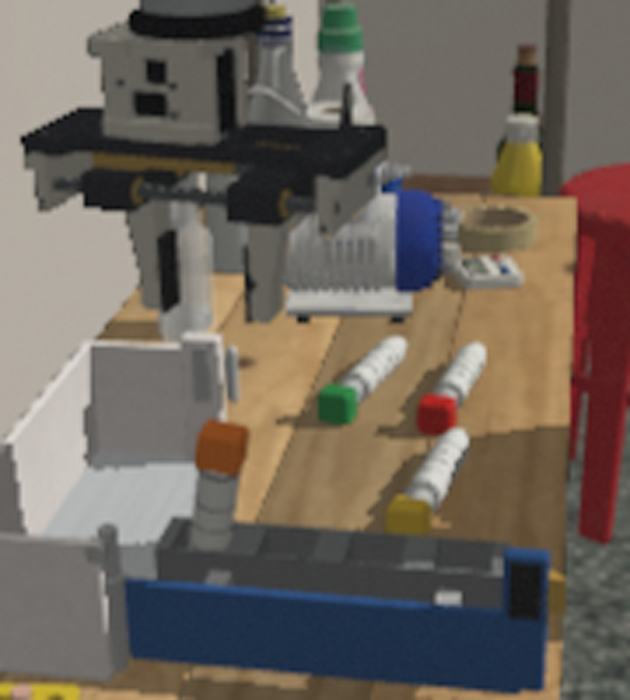

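Call:
{"method": "step_arm", "body": {"steps": [[[0,0.3,-0.5],0],[[0,0.5,-0.9],0],[[0,0.5,-1],0],[[0.4,0.5,-1],0],[[0.8,0.5,-1],0],[[1,0.5,-1],0],[[1,0.5,-0.9],0],[[1,0.3,-0.6],0],[[1,0.23,-0.2],0],[[1,0,0],0],[[1,0,0],0],[[1,0,0],0],[[0.7,0,0],0],[[0,0,0],0],[[0,0,0],0]]}}

```text
time_s: 23.17
tcp_pos: [0.4401, 0.1451, 0.0584]
eef_rot: [146.2, 89.9, -134.1]
contact_force: [0.6, 0.0, 1.2]
gripper_width: 0.0498
```

Run:
```python
from h import *
to(.44,.146,.028,170)
im=capture("side"); crop(im,190,120,370,320,3.5,"s15.png")
```

```text
pos [0.4401 0.1451 0.0584] psi 169.7 j [ 43.  13. -39.   0. -38. -53.] F [0.6 0.  1.2] w 0.0498 t 23.2
tool units total [1.52 0.01 0.05] turn units -0.05
```

View pics/s15.png

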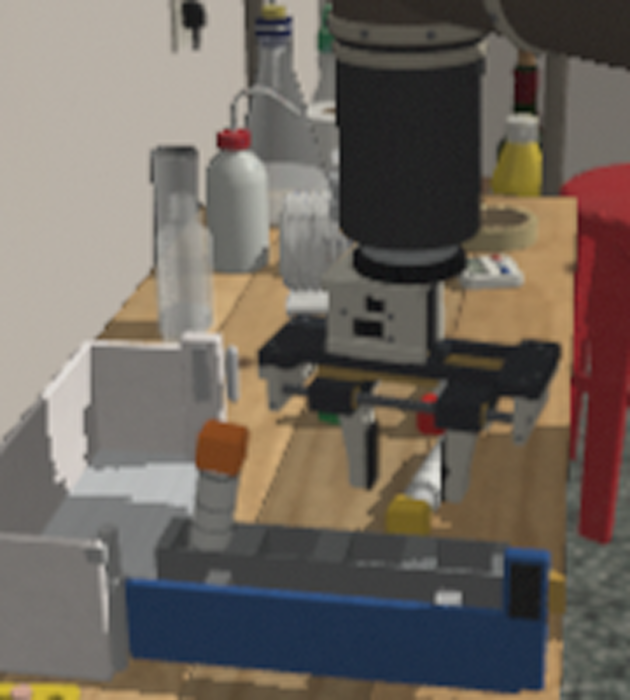

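Call:
{"method": "step_arm", "body": {"steps": [[[0.6,0,0],0],[[0.6,0,0],0],[[0.3,0,0],0],[[0,0,0],0]]}}

```text
time_s: 23.55
tcp_pos: [0.4405, 0.1455, 0.0285]
eef_rot: [137.9, 90.0, -142.5]
contact_force: [0.4, -0.2, -0.4]
gripper_width: 0.0499
```

Call:
{"method": "step_arm", "body": {"steps": [[[0,0,0],0],[[0,0,0],0],[[0,0,0],0],[[0,0,0],0],[[0,0,0],0],[[0,0,0],0]], "fingers": 1, "grip_force": 3}}

```text
time_s: 24.05
tcp_pos: [0.4409, 0.1459, 0.029]
eef_rot: [-43.7, 89.9, 35.9]
contact_force: [-0.4, -0.1, 4.3]
gripper_width: 0.028
```

Call:
{"method": "step_arm", "body": {"steps": [[[-1,0,-0.1],0],[[-1,0,-0.3],0],[[-1,0,-0.5],0],[[-1,0,-0.7],0],[[-1,0,-0.8],0],[[-1,0,-0.7],0],[[-0.7,0,-0.5],0],[[-0.4,0,-0.3],0],[[-0.2,0,-0.1],0],[[0,0,0],0]]}}

```text
time_s: 24.88
tcp_pos: [0.4263, 0.0669, 0.175]
eef_rot: [-40.9, 89.9, 38.7]
contact_force: [-0.1, -0.3, 0.0]
gripper_width: 0.0281
```

Run:
```python
from h import *
to(.497,.272,.25,270); look("s16.png"); tilts(az=np.radians(80))
```

```text
pos [0.4263 0.0669 0.175 ] psi 169.6 j [ 35.   1. -34.  -0. -55. -46.] F [-0.1 -0.3  0. ] w 0.0281 t 24.9
tool units total [-3.74 -1.62 10.73] turn units -16.74
50 [[459.0, 269.0], [494.0, 379.0]]
60 [[460.0, 266.0], [487.0, 408.0]]
70 [[460.0, 264.0], [478.0, 435.0]]
80 [[461.0, 262.0], [469.0, 457.0]]
85 [[462.0, 261.0], [464.0, 467.0]]
90 [[462.0, 261.0], [460.0, 476.0]]
95 [[463.0, 260.0], [455.0, 483.0]]
100 [[463.0, 260.0], [450.0, 489.0]]
```

View pics/s16.png

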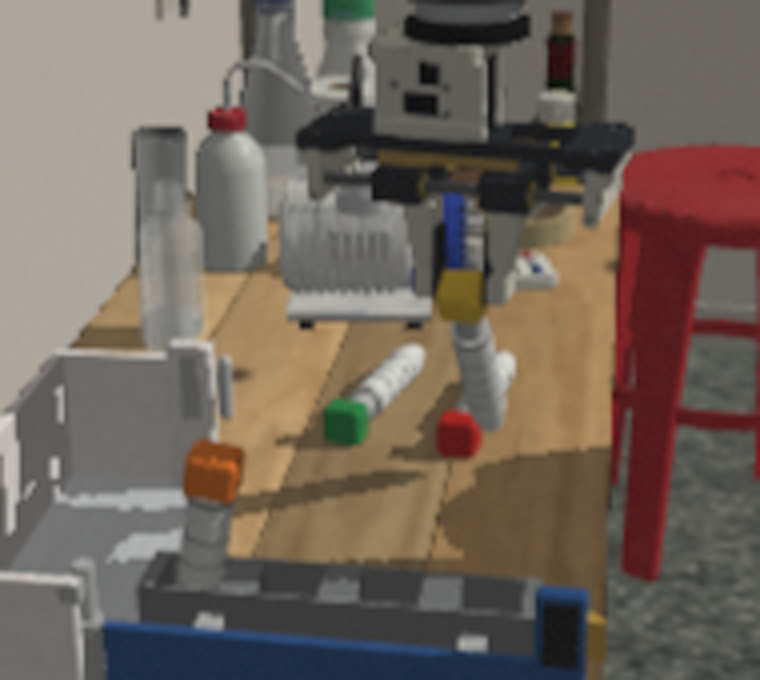

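Call:
{"method": "step_arm", "body": {"steps": [[[0,0,0.3],0],[[0,0,0.6],0],[[0,0,0.8],0],[[0,0,0.6],0],[[0,0,0.3],0],[[0,0,0],0],[[-1,0,-1],0],[[-0.7,0,-0.8],0],[[-0.4,0,-0.5],0],[[-0.2,0,-0.2],0],[[0.3,0,0.3],0],[[0.5,0,0.6],0],[[0.3,0,0.6],0],[[0,0,0.4],0],[[0,0,0],0],[[-1,0,-1],0],[[-0.7,0,-0.8],0],[[-0.4,0,-0.5],0],[[-0.2,0,-0.2],0],[[0,0,0],0]]}}

```text
time_s: 26.6
tcp_pos: [0.4246, 0.0568, 0.2453]
eef_rot: [-46.1, 89.9, 33.4]
contact_force: [0.6, -0.2, -1.3]
gripper_width: 0.0279
```

Run:
```python
from h import *
to(.497,.272,.25,270); look("s17.png"); tilts(az=np.radians(80))
```

```text
pos [0.4246 0.0568 0.2453] psi 169.5 j [ 34.  -4. -29.   0. -65. -45.] F [ 0.6 -0.2 -1.3] w 0.0279 t 26.6
tool units total [-0.22 -1.61 11.24] turn units -16.74
50 [[464.0, 154.0], [500.0, 279.0]]
60 [[465.0, 152.0], [492.0, 308.0]]
70 [[466.0, 149.0], [484.0, 333.0]]
80 [[467.0, 148.0], [474.0, 354.0]]
85 [[467.0, 147.0], [470.0, 363.0]]
90 [[468.0, 146.0], [465.0, 371.0]]
95 [[468.0, 146.0], [460.0, 377.0]]
100 [[469.0, 146.0], [455.0, 382.0]]
```

View pics/s17.png

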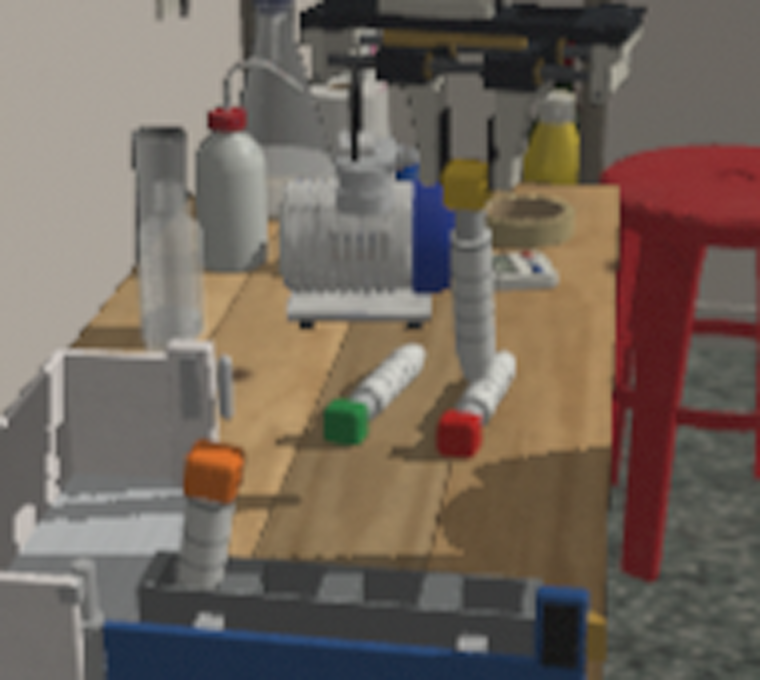

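Call:
{"method": "step_arm", "body": {"steps": [[[0,0,0],0],[[-0.2,0,0],-0.7],[[-0.2,0,0],-1],[[0,0,0],-1],[[0,0,0],-1],[[0,0,0],-1],[[0,0,0],-1],[[0,0,0],-1],[[0,0,0],-1],[[0,0,0],-1],[[0,0,0],-1],[[0,0,0],-1],[[0,0,0],-1],[[0,0,0],-1],[[0,0,0],-1],[[0,0,0],-1],[[0,0,0],-1],[[0,0,0],-1],[[0,0,0],0],[[0,0,0],0]], "grip_force": 20}}

```text
time_s: 28.32
tcp_pos: [0.4242, 0.0574, 0.2519]
eef_rot: [27.3, 89.9, -153.1]
contact_force: [0.2, 0.2, 0.4]
gripper_width: 0.0272
```

Run:
```python
from h import *
to(.497,.272,.25,270); look("s18.png"); tilts(az=np.radians(180),dz=-.015,L=.141)
```

```text
pos [0.4242 0.0574 0.2519] psi -90.4 j [ 34.  -4. -28.  -0. -66.  55.] F [0.2 0.2 0.4] w 0.0272 t 28.3
tool units total [  0.08 -10.75  -3.57] turn units -0.06
50 [[481.0, 154.0], [325.0, 325.0]]
60 [[478.0, 152.0], [357.0, 347.0]]
70 [[475.0, 150.0], [391.0, 363.0]]
80 [[472.0, 149.0], [427.0, 374.0]]
85 [[470.0, 149.0], [446.0, 377.0]]
90 [[468.0, 149.0], [465.0, 379.0]]
95 [[466.0, 149.0], [484.0, 379.0]]
100 [[465.0, 149.0], [503.0, 378.0]]
```

View pics/s18.png

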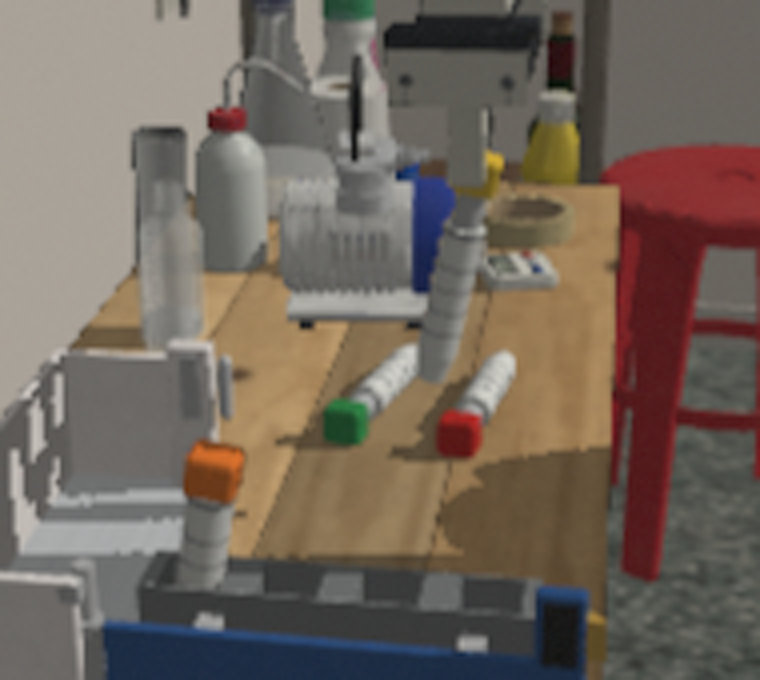

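Run:
```python
from h import *
print(backy("side",[sc(433,375),sc(470,205),sc(500,170)],.0574))
```

```text
[[0.44496733 0.0574     0.09772753]
 [0.42261894 0.0574     0.21337726]
 [0.40459357 0.0574     0.2363682 ]]
```

Call:
{"method": "step_arm", "body": {"steps": [[[0,-0.5,-0.2],0],[[0,-0.9,-0.3],0],[[0,-1,-0.3],0],[[0,-1,-0.3],0],[[0,-1,-0.3],0],[[0,-1,-0.3],0],[[0,-1,-0.3],0],[[0,-1,-0.3],0],[[0,-1,-0.3],0],[[0,-1,0],0],[[0,-0.8,0],0],[[0,-0.5,0],0],[[0,-0.05,0],0],[[0,0,0],0],[[0,0,0],0]]}}

```text
time_s: 29.62
tcp_pos: [0.4769, 0.2716, 0.2525]
eef_rot: [42.6, 90.0, -137.6]
contact_force: [-0.2, -0.5, -0.3]
gripper_width: 0.0277
```

Run:
```python
from h import *
to(.503,.272,.25,270); look("s19.png")
for x in (.551,.497,.443,.3905): print(((proj("side",[[x,.272,.069]])-[200,130])*4).round(0).tolist())
```

```text
pos [0.4769 0.2716 0.2525] psi -90.2 j [ 50.   8. -15.  -0. -67.  40.] F [-0.2 -0.5 -0.3] w 0.0277 t 29.6
tool units total [ 0.13 -0.03 -1.31] turn units -0.04
[[197.0, 568.0]]
[[294.0, 575.0]]
[[393.0, 582.0]]
[[491.0, 589.0]]
```

View pics/s19.png

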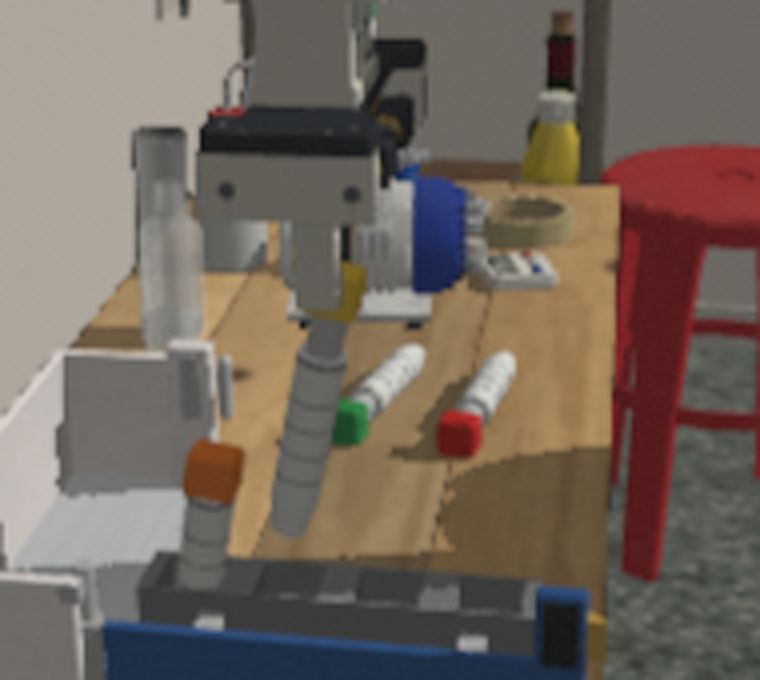

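Bottom tip is at (290,532), right above well 2 (centre projected at (294,575)). Lowering, then straightening it against the well wall.

Call:
{"method": "step_arm", "body": {"steps": [[[0.5,0,0],0],[[0.8,0,0],0],[[0.7,0,0],0],[[0.4,0,0],0],[[0.2,0,0],0],[[0,0,0],0],[[0,0,-0.2],0],[[0,0,-0.3],0],[[0,0,-0.3],0],[[0,0,-0.3],0],[[0,0,-0.2],0],[[0,0,0],0],[[0,0,0],0]], "grip_force": 4}}

```text
time_s: 30.75
tcp_pos: [0.5034, 0.2717, 0.2004]
eef_rot: [47.5, 90.0, -132.7]
contact_force: [-0.4, -0.2, -0.6]
gripper_width: 0.028
```

Run:
```python
from h import *
to(.503,.272,.165,270); look("s20.png")
```

```text
pos [0.5034 0.2717 0.2004] psi -90.2 j [ 48.  13. -16.  -0. -61.  42.] F [-0.4 -0.2 -0.6] w 0.0280 t 30.8
tool units total [ 1.77 -0.01  0.02] turn units -0.04
```

View pics/s20.png

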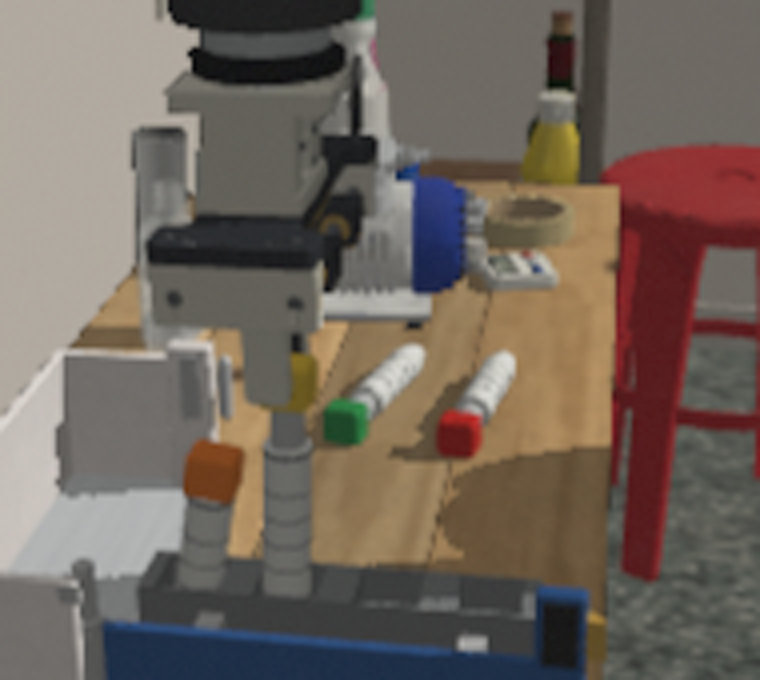

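Call:
{"method": "step_arm", "body": {"steps": [[[0.4,0,0],0],[[0.4,0,0],0],[[0.4,0,0],0],[[0.3,0,0],0],[[0,0,0],0]]}}

```text
time_s: 31.22
tcp_pos: [0.5026, 0.2715, 0.1689]
eef_rot: [44.5, 89.9, -135.7]
contact_force: [0.6, -0.1, -1.5]
gripper_width: 0.0277
```

Call:
{"method": "step_arm", "body": {"steps": [[[0,0,0],0],[[0,0,0],0],[[0,0,0],0],[[0.2,0,0],0],[[0.2,0,0],0],[[0.2,0,0],0],[[0.2,0,0],0],[[0.2,0,0],0],[[0,0,0],0]], "grip_force": 20}}

```text
time_s: 31.97
tcp_pos: [0.5031, 0.2719, 0.1498]
eef_rot: [22.3, 90.0, -157.9]
contact_force: [0.9, -0.3, 0.4]
gripper_width: 0.028
```

Call:
{"method": "step_arm", "body": {"steps": [[[0.1,0,0],0],[[0.1,0,0],0],[[0.1,0,0],0],[[0.1,0,0],0],[[0,0,0],0]]}}

```text
time_s: 32.38
tcp_pos: [0.5053, 0.2729, 0.1455]
eef_rot: [-156.4, 89.7, 23.5]
contact_force: [0.0, -1.1, 19.9]
gripper_width: 0.0278
```

Run:
```python
from h import *
to(.503,.272,.165,270); look("s21.png")
```

```text
pos [0.5053 0.2729 0.1455] psi -90.1 j [ 48.  16. -20.   0. -54.  42.] F [ 0.  -1.1 19.9] w 0.0278 t 32.4
tool units total [-0.98  0.04  0.11] turn units -0.02
```

View pics/s21.png

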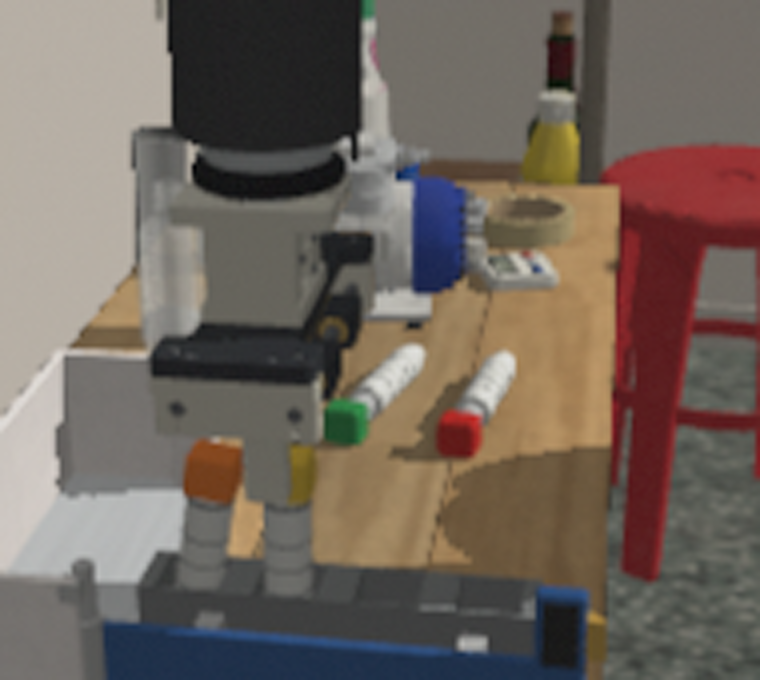

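Call:
{"method": "step_arm", "body": {"steps": [[[0,0,0],0],[[0,0,0],0],[[0,0,0],0],[[-0.5,0,0],0],[[-0.9,0,0],0],[[-0.6,0,0],0],[[-0.3,0,0],0],[[0,0,0],0]], "fingers": 0.43}}

```text
time_s: 33.1
tcp_pos: [0.5036, 0.2723, 0.1901]
eef_rot: [-136.6, 89.9, 43.2]
contact_force: [-0.2, 0.7, -0.2]
gripper_width: 0.05
```

Call:
{"method": "step_arm", "body": {"steps": [[[0,0,0.3],0],[[0,0,0.3],0],[[0,0,0],0],[[0,0,0],0],[[0,0,0],0],[[0,0,0],0],[[0,0,0],0]], "fingers": 1}}

```text
time_s: 33.68
tcp_pos: [0.4912, 0.2719, 0.1884]
eef_rot: [57.1, 90.0, -123.1]
contact_force: [-0.1, -0.6, -0.7]
gripper_width: 0.0088
```

Run:
```python
from h import *
to(.497,.272,.165,270); look("s22.png")
```

```text
pos [0.4912 0.2719 0.1884] psi -90.2 j [ 49.  13. -18.   0. -59.  41.] F [-0.1 -0.6 -0.7] w 0.0088 t 33.7
tool units total [ 1.17 -0.01 -0.29] turn units -0.03
```

View pics/s22.png

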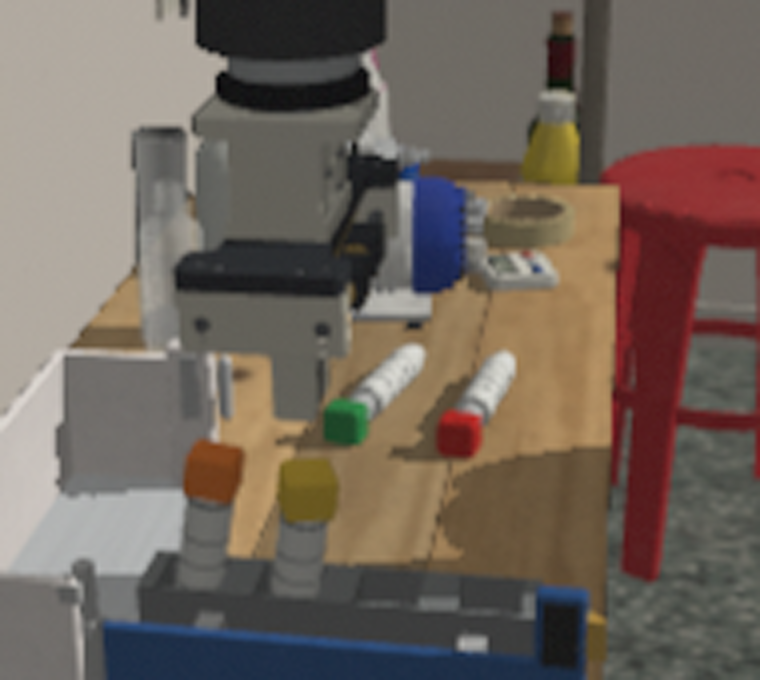

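Call:
{"method": "step_arm", "body": {"steps": [[[0.4,0,0.2],0],[[0.4,0,0],0],[[0.3,0,0],0],[[0.1,0,0],0],[[0.1,0,0],0],[[0.1,0,0],0],[[0,0,0],0]]}}

```text
time_s: 34.32
tcp_pos: [0.4883, 0.2724, 0.1621]
eef_rot: [-163.1, 89.8, 16.7]
contact_force: [-1.5, -1.4, 9.6]
gripper_width: 0.0003
```

Call:
{"method": "step_arm", "body": {"steps": [[[0.1,0,0],0],[[0,0,0],0],[[0,0,0],0]]}}

```text
time_s: 34.57
tcp_pos: [0.489, 0.2727, 0.1617]
eef_rot: [-155.6, 89.7, 24.3]
contact_force: [-2.6, -3.2, 18.6]
gripper_width: 0.0005
```

Call:
{"method": "step_arm", "body": {"steps": [[[-0.3,0,0],0],[[-0.7,0,0],0],[[-1,0,0],0.7],[[-1,0,0],1],[[-0.7,0,0],1],[[-0.3,0,0],1],[[0,0,0],1],[[0,0,0],1],[[0,0,0],1],[[0,0,0],1],[[0,0,0],1],[[0,0,0],1],[[0,0,0],1],[[0,0,0],1],[[0,0,0],1],[[0,0,0],1],[[0,0,0],1],[[0,0,0],1],[[0,0,0],1],[[0,0,0],0]], "fingers": 0.43}}

```text
time_s: 36.23
tcp_pos: [0.4871, 0.2719, 0.2385]
eef_rot: [108.6, 90.0, -172.1]
contact_force: [0.5, 0.0, 0.2]
gripper_width: 0.0501
```

Run:
```python
from h import *
to(.437,-.029,.1,170.4)
im=capture("top"); crop(im,145,160,345,300,4,"t23.png")
look("s23.png")
```

```text
pos [0.4871 0.2719 0.2385] psi 169.3 j [ 49.  10. -15.  -0. -65. -60.] F [0.5 0.  0.2] w 0.0501 t 36.2
tool units total [  6.92  -0.33 -15.25] turn units -0.18
```

View pics/t23.png

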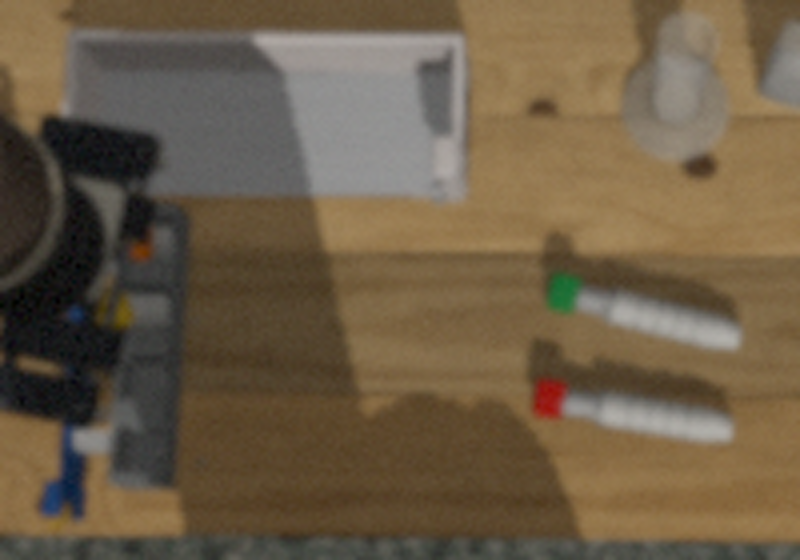

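View pics/s23.png

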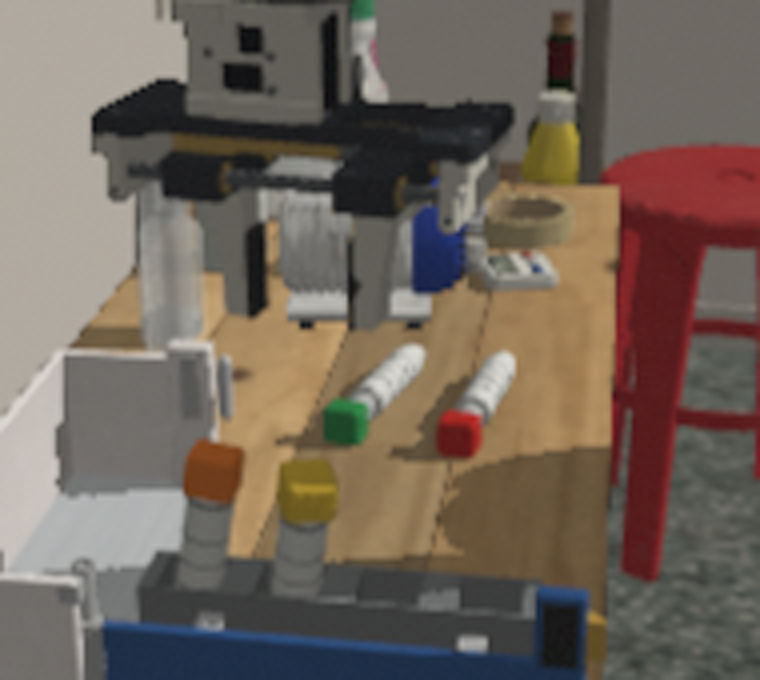

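Call:
{"method": "step_arm", "body": {"steps": [[[0,0,-0.5],0],[[0,0,-1],0],[[0,0,-1],0],[[0,0,-1],0],[[0,0,-1],0],[[0,0,-1],0],[[0.5,0,-1],0],[[1,0,-1],0],[[1,-0.1,-1],0],[[1,-0.1,-1],0],[[1,-0.1,-1],0],[[1,0,-1],0],[[1,0,-1],0],[[1,0,-1],0],[[0.8,0,-1],0],[[0.6,0,-0.5],0],[[0.1,0,-0.25],-0.2],[[0,0,0],0],[[0,0,0],0]]}}

```text
time_s: 37.92
tcp_pos: [0.4377, -0.03, 0.0589]
eef_rot: [-82.0, 90.0, -1.2]
contact_force: [0.7, -0.3, -0.1]
gripper_width: 0.05
```

Run:
```python
from h import *
to(.4373,-.029,.028,170.4)
look("s24.png")
```

```text
pos [ 0.4377 -0.03    0.0589] psi 170.7 j [ 22.  11. -42.   0. -37. -31.] F [ 0.7 -0.3 -0.1] w 0.0500 t 37.9
tool units total [1.54 0.03 0.05] turn units 0.05
```

View pics/s24.png

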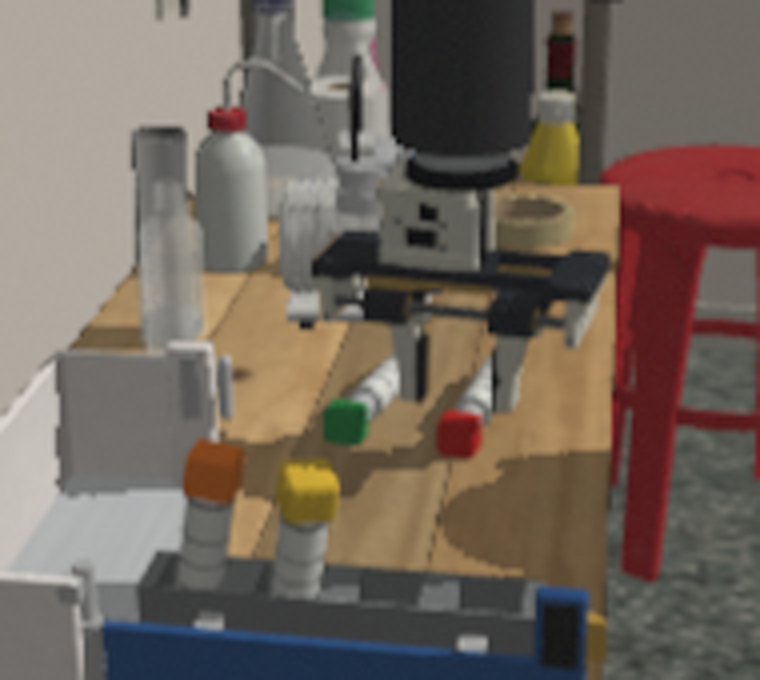

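Call:
{"method": "step_arm", "body": {"steps": [[[0.6,0,0.1],0],[[0.6,0,0.05],0],[[0.35,0,0],0],[[0,0,0],0]]}}

```text
time_s: 38.3
tcp_pos: [0.4379, -0.0261, 0.0269]
eef_rot: [117.0, 89.9, -162.2]
contact_force: [-0.0, 0.3, -0.1]
gripper_width: 0.0497
```

Call:
{"method": "step_arm", "body": {"steps": [[[0,0,0],0],[[0,0,0],0],[[0,0,0],0],[[0,0,0],0],[[0,0,0],0],[[0,0,0],0]], "fingers": 1, "grip_force": 3}}

```text
time_s: 38.8
tcp_pos: [0.4388, -0.026, 0.028]
eef_rot: [-60.8, 89.9, 20.0]
contact_force: [-0.6, 0.7, 4.0]
gripper_width: 0.0279
```

Call:
{"method": "step_arm", "body": {"steps": [[[-1,0,-0.1],0],[[-1,0,-0.3],0],[[-1,0,-0.5],0],[[-1,0,-0.7],0],[[-1,0,-0.8],0],[[-1,0,-0.7],0],[[-0.7,0,-0.5],0],[[-0.4,0,-0.3],0],[[-0.2,0,-0.1],0],[[0,0,0.3],0],[[0,0,0.6],0],[[0,0,0.6],0],[[0,0,0.3],0],[[0,0,0],0],[[-1,0,-1],0],[[-0.7,0,-0.8],0],[[-0.4,0,-0.5],0],[[-0.2,0,-0.2],0],[[0,0,0],0]]}}

```text
time_s: 40.38
tcp_pos: [0.4234, -0.1195, 0.2198]
eef_rot: [-64.3, 90.0, 16.4]
contact_force: [-0.1, 0.0, -0.5]
gripper_width: 0.028
```

Run:
```python
from h import *
to(.443,.272,.25,270); look("s25.png"); tilts(az=np.radians(80),dz=-.014)
```

```text
pos [ 0.4234 -0.1195  0.2198] psi 170.7 j [ 10.  -1. -30.  -0. -61. -19.] F [-0.1  0.  -0.5] w 0.0280 t 40.4
tool units total [-1.51  2.19 19.48] turn units -16.55
50 [[489.0, 132.0], [517.0, 242.0]]
60 [[489.0, 129.0], [510.0, 267.0]]
70 [[490.0, 127.0], [503.0, 288.0]]
80 [[491.0, 126.0], [496.0, 306.0]]
85 [[491.0, 125.0], [492.0, 313.0]]
90 [[491.0, 125.0], [488.0, 320.0]]
95 [[492.0, 125.0], [484.0, 325.0]]
100 [[492.0, 125.0], [480.0, 328.0]]
```

View pics/s25.png

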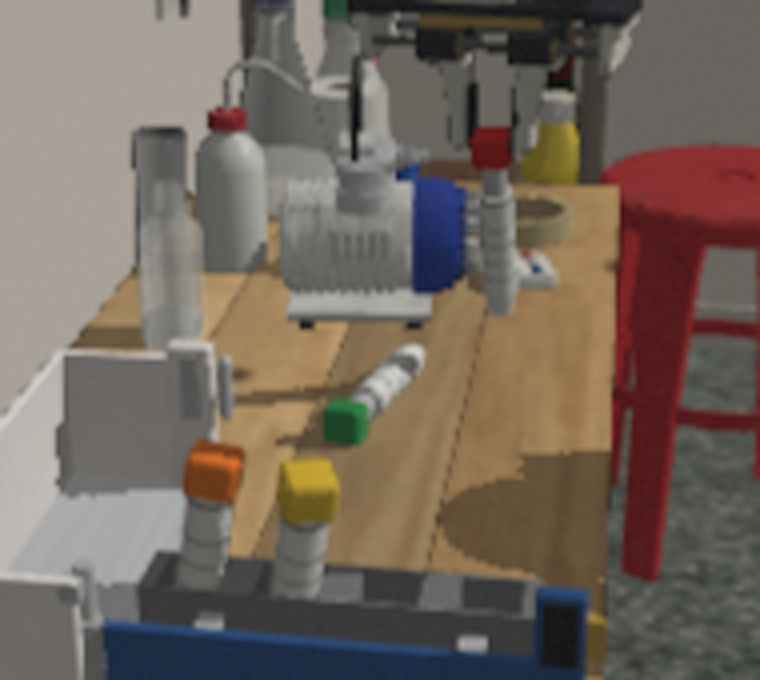

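Call:
{"method": "step_arm", "body": {"steps": [[[0,0,0],0],[[-0.3,0,0],-0.5],[[-0.4,0,0],-1],[[-0.4,0,0],-1],[[-0.4,0,0],-1],[[0,0,0],-1],[[0,0,0],-1],[[0,0,0],-1],[[0,0,0],-1],[[0,0,0],-1],[[0,0,0],-1],[[0,0,0],-1],[[0,0,0],-1],[[0,0,0],-1],[[0,0,0],-1],[[0,0,0],-1],[[0,0,0],-1],[[0,0,0],-1],[[0,0,0],0],[[0,0,0],0]], "grip_force": 20}}

```text
time_s: 42.1
tcp_pos: [0.4232, -0.1186, 0.2489]
eef_rot: [3.0, 89.9, -177.3]
contact_force: [0.2, 1.3, -0.3]
gripper_width: 0.028
```

Run:
```python
from h import *
to(.443,.272,.25,270); look("s26.png")
```

```text
pos [ 0.4232 -0.1186  0.2489] psi -90.4 j [ 10.  -2. -27.  -0. -66.  79.] F [ 0.2  1.3 -0.3] w 0.0280 t 42.1
tool units total [ -0.06 -19.54  -0.87] turn units -0.06
```

View pics/s26.png

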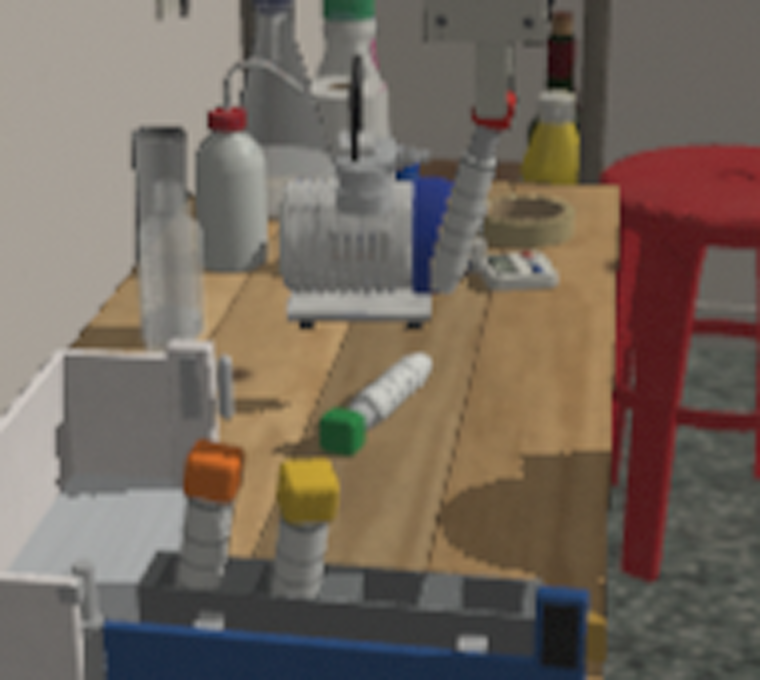

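Green has been knocked aside: its cap went from (347,420) to (344,432) and its angle changed. I'll re-measure it later. First, red's bottom tip.

Run:
```python
from h import *
print(backy("side",[sc(445,286),sc(487,138),sc(494,125)],-.1186))
```

```text
[[ 0.45527164 -0.1186      0.09362185]
 [ 0.42608247 -0.1186      0.20765369]
 [ 0.421273   -0.1186      0.21731588]]
```

Call:
{"method": "step_arm", "body": {"steps": [[[0,-0.5,0.1],0],[[0,-0.9,0.1],0],[[0,-1,0.1],0],[[0,-1,0.1],0],[[0,-1,0.1],0],[[0,-1,0.1],0],[[0,-1,0],0],[[0,-1,0],0],[[0,-1,0],0],[[0,-1,0],0],[[0,-1,0],0],[[0,-1,0],0],[[0,-1,0],0],[[0,-1,0],0],[[0,-1,0],0],[[0,-1,0],0],[[0,-1,0],0],[[0,-1,0],0],[[0,-1,0],0],[[0,-0.6,0],0]]}}

```text
time_s: 43.82
tcp_pos: [0.4127, 0.2628, 0.2492]
eef_rot: [54.4, 90.0, -126.0]
contact_force: [0.2, 0.5, -0.9]
gripper_width: 0.028
```

Call:
{"method": "step_arm", "body": {"steps": [[[0,-0.5,0],0],[[0,0,0],0],[[0,0,0],0]]}}

```text
time_s: 44.07
tcp_pos: [0.4126, 0.271, 0.2493]
eef_rot: [53.1, 90.0, -127.1]
contact_force: [0.4, -1.2, -0.6]
gripper_width: 0.0276
```

Run:
```python
from h import *
to(.446,.272,.25,270); look("s27.png")
```

```text
pos [0.4126 0.271  0.2493] psi -90.2 j [ 56.   3. -21.  -0. -66.  34.] F [ 0.4 -1.2 -0.6] w 0.0276 t 44.1
tool units total [-0.04 -0.06 -1.67] turn units -0.04
```

View pics/s27.png

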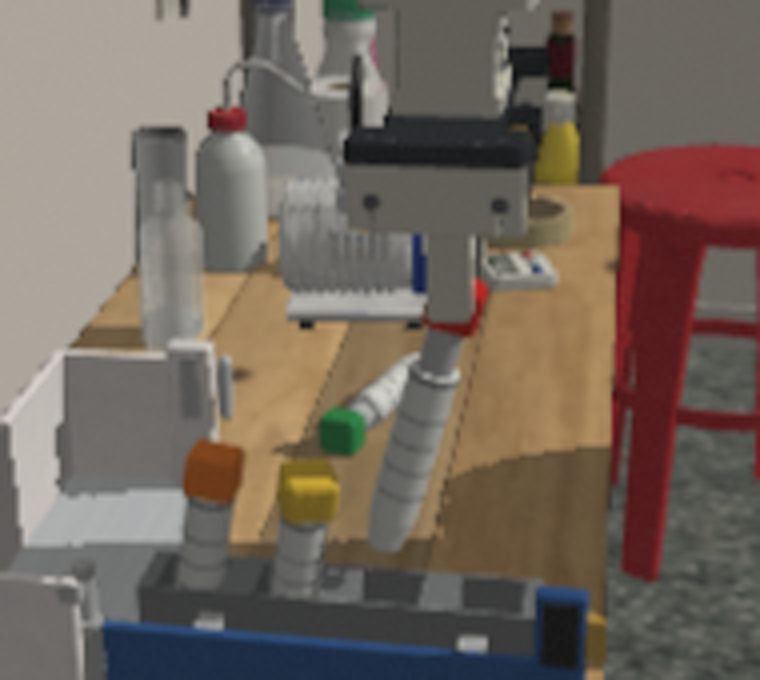

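Call:
{"method": "step_arm", "body": {"steps": [[[0.5,0,0],0],[[0.8,0,0],0],[[0.6,0,0],0],[[0.3,0,0],0],[[0.1,0,0],0],[[0,0,0],0],[[0,0,-0.2],0],[[0,0,-0.3],0],[[0,0,-0.3],0],[[0,0,-0.3],0],[[0,0,-0.3],0],[[0,0,-0.3],0],[[0,0,0],0],[[0,0,0],0]], "grip_force": 4}}

```text
time_s: 45.28
tcp_pos: [0.4474, 0.2711, 0.2037]
eef_rot: [-146.3, 90.0, 33.4]
contact_force: [-0.9, 0.1, 4.1]
gripper_width: 0.0281
```

Run:
```python
from h import *
to(.446,.272,.17,270); look("s28.png")
```

```text
pos [0.4474 0.2711 0.2037] psi -90.2 j [ 53.   8. -22.   0. -60.  37.] F [-0.9  0.1  4.1] w 0.0281 t 45.3
tool units total [ 1.69 -0.05  0.07] turn units -0.04
```

View pics/s28.png

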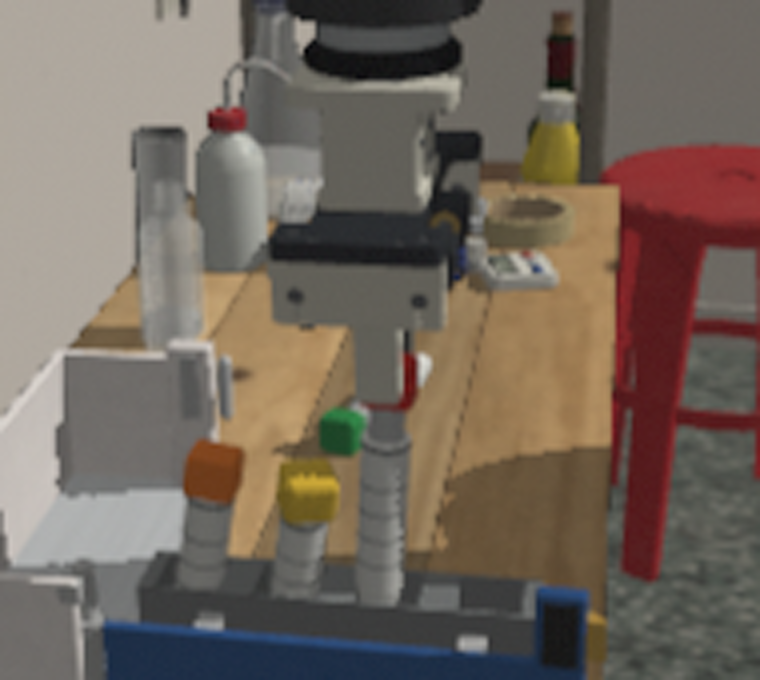

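Call:
{"method": "step_arm", "body": {"steps": [[[0,0,0.2],0],[[0,0,0.1],0],[[0,0,0],0]]}}

```text
time_s: 45.58
tcp_pos: [0.4398, 0.2708, 0.2032]
eef_rot: [17.5, 90.0, -162.7]
contact_force: [0.5, 0.6, -0.7]
gripper_width: 0.0281
```

Call:
{"method": "step_arm", "body": {"steps": [[[0.3,0,0],0],[[0.3,0,0],0],[[0.2,0,0],0],[[0,0,0],0]]}}

```text
time_s: 45.92
tcp_pos: [0.4403, 0.2707, 0.1861]
eef_rot: [39.5, 89.9, -140.7]
contact_force: [-0.1, 0.5, -1.7]
gripper_width: 0.0283
```

Run:
```python
from h import *
to(.446,.272,.17,270); look("s29.png")
```

```text
pos [0.4403 0.2707 0.1861] psi -90.2 j [ 53.   9. -24.  -0. -58.  36.] F [-0.1  0.5 -1.7] w 0.0283 t 45.9
tool units total [ 0.81 -0.07 -0.29] turn units -0.04
```

View pics/s29.png

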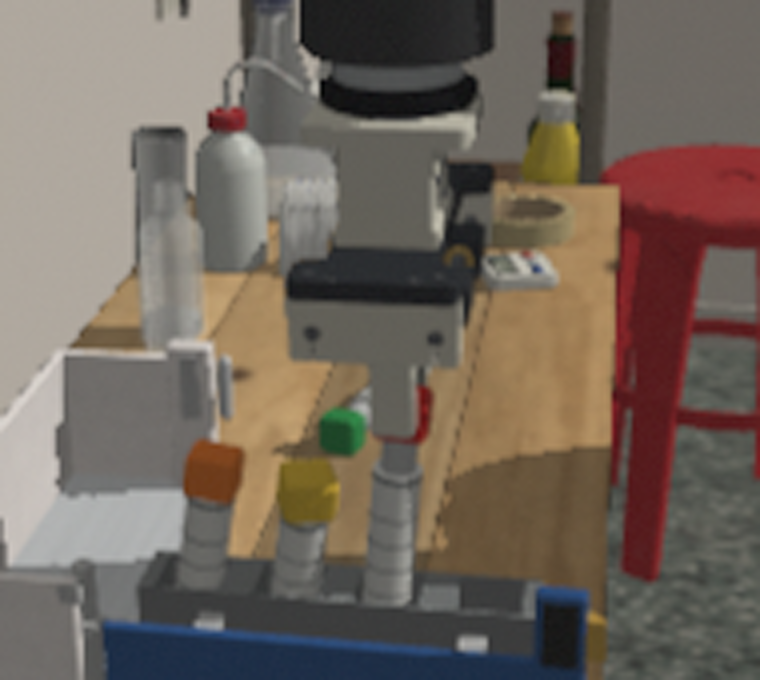

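Call:
{"method": "step_arm", "body": {"steps": [[[0.3,0,-0.1],0],[[0.3,0,-0.1],0],[[0.2,0,0],0],[[0,0,0],0]]}}

```text
time_s: 46.3
tcp_pos: [0.4446, 0.2707, 0.1703]
eef_rot: [40.3, 89.9, -139.9]
contact_force: [0.9, 0.5, -1.3]
gripper_width: 0.0281
```

Call:
{"method": "step_arm", "body": {"steps": [[[0,0,0],0],[[0,0,0],0],[[0,0,0],0],[[0.2,0,0],0],[[0.2,0,0],0],[[0.2,0,0],0],[[0.2,0,0],0],[[0.2,0,0],0],[[0.2,0,0],0],[[0,0,0],0]], "grip_force": 20}}

```text
time_s: 47.13
tcp_pos: [0.4456, 0.2715, 0.1479]
eef_rot: [-154.1, 89.9, 25.8]
contact_force: [-1.8, -0.1, 9.7]
gripper_width: 0.0275
```

Run:
```python
from h import *
to(.446,.272,.17,270); look("s30.png")
```

```text
pos [0.4456 0.2715 0.1479] psi -90.2 j [ 53.  11. -26.   0. -52.  37.] F [-1.8 -0.1  9.7] w 0.0275 t 47.1
tool units total [-1.1  -0.02 -0.02] turn units -0.03
```

View pics/s30.png

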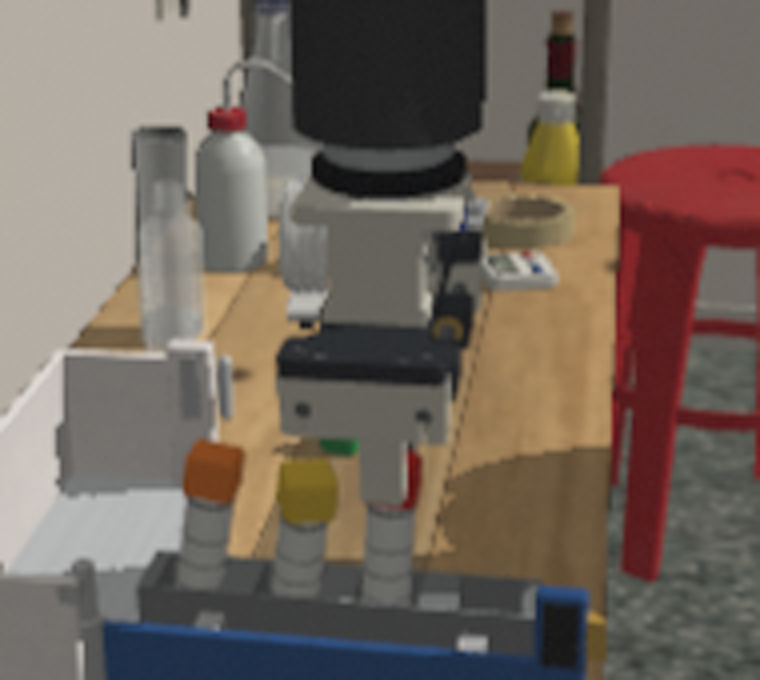

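Call:
{"method": "step_arm", "body": {"steps": [[[0.1,0,0],0],[[0.1,0,0],0],[[0,0,0],0]]}}

```text
time_s: 47.43
tcp_pos: [0.4468, 0.2725, 0.146]
eef_rot: [-147.3, 89.7, 32.6]
contact_force: [-1.3, -0.8, 18.8]
gripper_width: 0.0281
```

Call:
{"method": "step_arm", "body": {"steps": [[[0,0,0],0],[[0,0,0],0],[[0,0,0],0],[[-0.5,0,0],0],[[-0.9,0,0],0],[[-0.6,0,0],0],[[-0.2,0,0],0],[[0,0,0],0]], "fingers": 0.43}}

```text
time_s: 48.1
tcp_pos: [0.4451, 0.2713, 0.1887]
eef_rot: [-128.6, 89.9, 51.2]
contact_force: [0.2, -0.4, 0.1]
gripper_width: 0.05
```

Call:
{"method": "step_arm", "body": {"steps": [[[0,0,0.3],0],[[0,0,0.2],0],[[0,0,0],0],[[0,0,0],0],[[0,0,0],0],[[0,0,0],0],[[0,0,0],0]], "fingers": 1}}

```text
time_s: 48.68
tcp_pos: [0.4348, 0.271, 0.1874]
eef_rot: [58.2, 90.0, -122.1]
contact_force: [0.3, 0.7, -0.6]
gripper_width: 0.009
```

Run:
```python
from h import *
to(.446,.272,.164,270); look("s31.png")
```

```text
pos [0.4348 0.271  0.1874] psi -90.2 j [ 54.   8. -24.   0. -58.  36.] F [ 0.3  0.7 -0.6] w 0.0090 t 48.7
tool units total [ 1.17 -0.05 -0.56] turn units -0.03
```

View pics/s31.png

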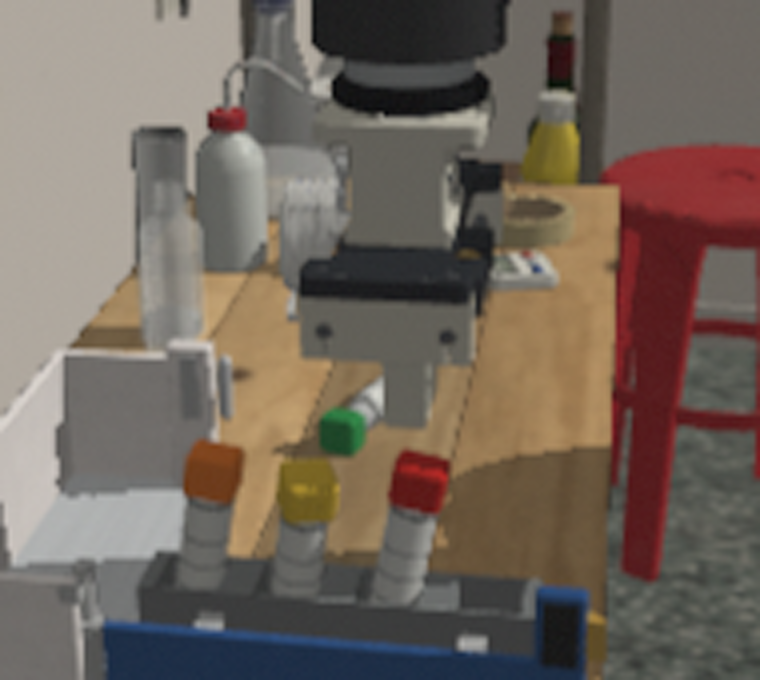

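Call:
{"method": "step_arm", "body": {"steps": [[[0.4,0,0.2],0],[[0.4,0,0.1],0],[[0.3,0,0],0],[[0.1,0,0],0],[[0.1,0,0],0],[[0.1,0,0],0],[[0,0,0],0]]}}

```text
time_s: 49.32
tcp_pos: [0.4307, 0.2726, 0.1618]
eef_rot: [-146.9, 89.7, 33.0]
contact_force: [-1.1, 0.8, 13.8]
gripper_width: 0.0003
```

Call:
{"method": "step_arm", "body": {"steps": [[[0.1,0,0],0],[[0,0,0],0],[[0,0,0],0]]}}

```text
time_s: 49.57
tcp_pos: [0.4318, 0.2736, 0.1615]
eef_rot: [-143.9, 89.5, 36.0]
contact_force: [-2.5, -1.4, 22.8]
gripper_width: 0.0002
```

Run:
```python
from h import *
to(.446,.272,.164,270); look("s32.png")
```

```text
pos [0.4318 0.2736 0.1615] psi -90.1 j [ 55.   9. -27.   0. -53.  35.] F [-2.5 -1.4 22.8] w 0.0002 t 49.6
tool units total [-0.12  0.08 -0.71] turn units -0.01
```

View pics/s32.png

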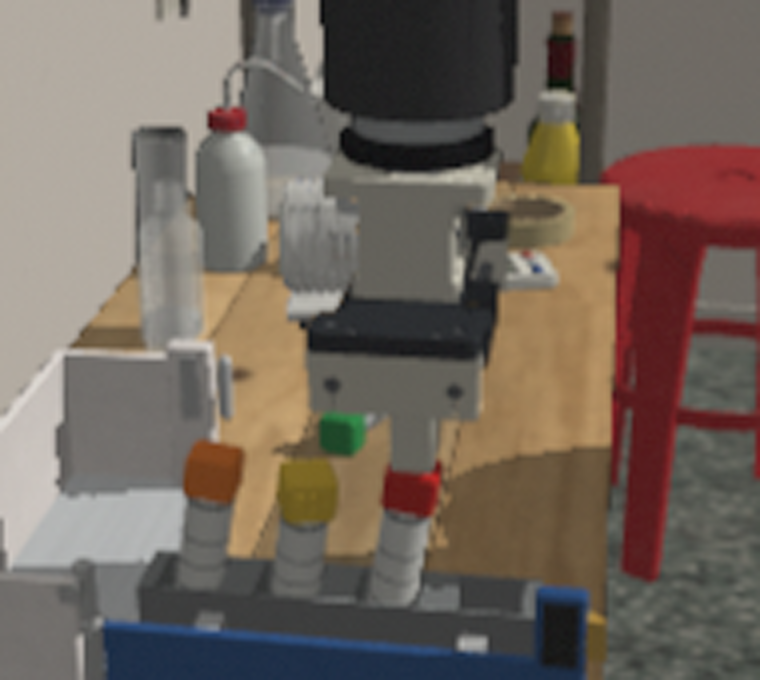

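Call:
{"method": "step_arm", "body": {"steps": [[[-0.3,0,0],0],[[-0.7,0,0],0],[[-1,0,0],0.5],[[-1,0,0],1],[[-0.7,0,0],1],[[-0.3,0,0],1],[[0,0,0],1],[[0,0,0],1],[[0,0,0],1],[[0,0,0],1],[[0,0,0],1],[[0,0,0],1],[[0,0,0],1],[[0,0,0],1],[[0,0,0],1],[[0,0,0],1],[[0,0,0],1],[[0,0,0],1],[[0,0,0],1],[[0,0,0],0]], "fingers": 0.35}}

```text
time_s: 51.28
tcp_pos: [0.4287, 0.2709, 0.2373]
eef_rot: [144.6, 90.0, -134.9]
contact_force: [0.2, 0.2, -0.0]
gripper_width: 0.0569
```

Run:
```python
from h import *
im=capture("top"); crop(im,145,160,345,300,4,"t33.png")
look("s33.png")
```

```text
(no output)
```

View pics/t33.png

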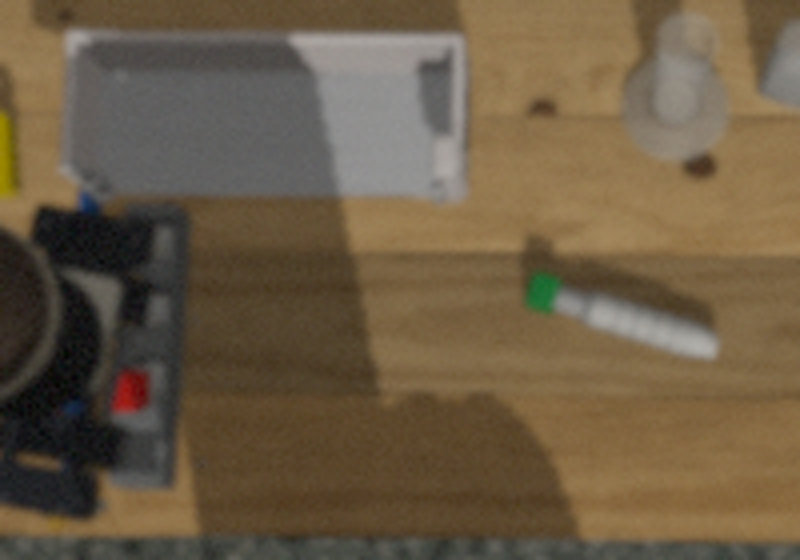

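View pics/s33.png

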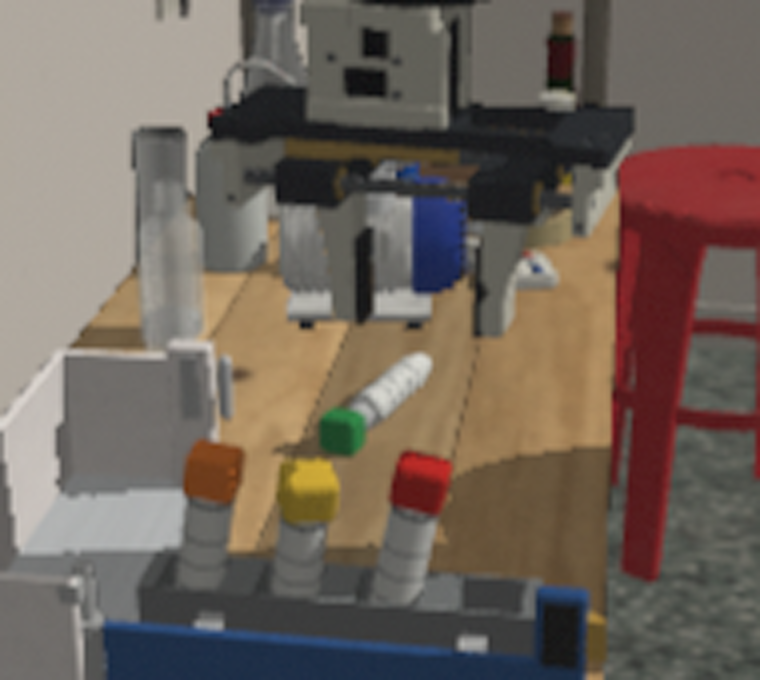

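Run:
```python
from h import *
C=lambda u,v:(145+u/4,160+v/4)
A=back("top",C(542,292),.026)[0];B=back("top",C(716,347),.014)[0]
d=(A-B)[:2]; ang=np.degrees(np.arctan2(d[1],d[0])); print(A,B,np.linalg.norm(d),ang)
print("side check",((proj("side",[[A[0],A[1],.014]])-[200,130])*4))
a=A[:2]+.002*d/np.linalg.norm(d); print(a); to(a[0],a[1],.06,ang+90)
```

```text
[ 0.51862552 -0.02460208  0.026     ] [ 0.47826508 -0.16064694  0.014     ] 0.1419054889402936 73.4759545692631
side check [[342.42272813 432.10353517]]
[ 0.51919435 -0.02268468]
pos [0.4288 0.2709 0.2374] psi 171.0 j [ 55.   5. -21.   0. -64. -64.] F [ 1.2  0.8 -0.9] w 0.0573 t 51.4
tool units total [  8.87  -6.77 -13.79] turn units 1.25
```

Call:
{"method": "step_arm", "body": {"steps": [[[0,-0.2,-0.4],0],[[0,-0.4,-0.8],0],[[0,-0.5,-1],0],[[0,-0.5,-1],0],[[0,-0.5,-1],0],[[0,-0.5,-1],0],[[0,-0.5,-1],0],[[0,-0.5,-1],0],[[0,-0.5,-1],0],[[0,-0.5,-1],0],[[0,-0.5,-1],0],[[0,-0.5,-1],0],[[0.5,-0.5,-1],0],[[0.8,-0.5,-0.9],0],[[1,-0.47,-0.5],0],[[1,-0.2,-0.2],0.5],[[1,0,0],0.75],[[1,0,0],0],[[0.5,0,0],0],[[0,0,0],0]]}}

```text
time_s: 53.05
tcp_pos: [0.5266, -0.0254, 0.1194]
eef_rot: [120.8, 89.8, -165.8]
contact_force: [-0.5, 0.3, 0.1]
gripper_width: 0.0567
```

Run:
```python
from h import *
to(.5192,-.0227,.027,163.5); look("s34.png")
```

```text
pos [ 0.5266 -0.0254  0.1194] psi 163.4 j [ 19.  14. -27.  -0. -49. -35.] F [-0.5  0.3  0.1] w 0.0567 t 53.0
tool units total [4.62 0.38 0.03] turn units -0.02
```

View pics/s34.png

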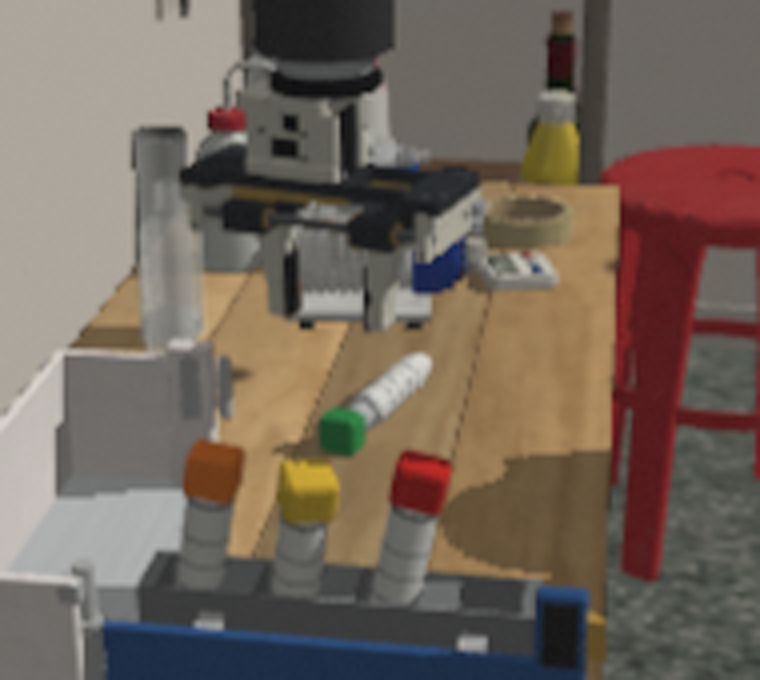

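Call:
{"method": "step_arm", "body": {"steps": [[[0.5,0.2,0],0],[[1,0.18,0],0],[[1,0,0],0],[[0.9,0,0],0],[[0.7,0,0],0],[[0.4,0,0],0],[[0.1,0,0],0],[[0,0,0],0]]}}

```text
time_s: 53.77
tcp_pos: [0.5214, -0.0224, 0.0301]
eef_rot: [-75.6, 90.0, -2.2]
contact_force: [0.4, -0.2, 0.5]
gripper_width: 0.0568
```

Call:
{"method": "step_arm", "body": {"steps": [[[0,0,0],0],[[0,0,0],0],[[0,0,0],0],[[0,0,0],0],[[0,0,0],0],[[0,0,0],0],[[0,0,0],0]], "fingers": 1, "grip_force": 3}}

```text
time_s: 54.35
tcp_pos: [0.5211, -0.0225, 0.0299]
eef_rot: [-63.7, 90.0, 9.6]
contact_force: [-0.5, -0.2, 2.8]
gripper_width: 0.0279
```

Call:
{"method": "step_arm", "body": {"steps": [[[-1,0,-0.1],0],[[-1,0,-0.3],0],[[-1,0,-0.5],0],[[-1,0,-0.7],0],[[-1,0,-0.8],0],[[-1,0,-0.7],0],[[-0.7,0,-0.5],0],[[-0.4,0,-0.3],0],[[-0.2,0,-0.1],0],[[0,0,0.3],0],[[0,0,0.6],0],[[0,0,0.6],0],[[0,0,0.3],0],[[0,0,0],0],[[-1,0,-1],0],[[-0.7,0,-0.8],0],[[-0.4,0,-0.5],0],[[-0.2,0,-0.2],0],[[0,0,0],0]]}}

```text
time_s: 55.93
tcp_pos: [0.4939, -0.1129, 0.222]
eef_rot: [-61.5, 89.9, 11.8]
contact_force: [-0.5, 0.3, -0.3]
gripper_width: 0.0278
```

Run:
```python
from h import *
to(.39,.272,.25,270); look("s35.png"); tilts(az=np.radians(73.5),dz=-.014)
```

```text
pos [ 0.4939 -0.1129  0.222 ] psi 163.2 j [  9.   6. -22.  -0. -62. -26.] F [-0.5  0.3 -0.3] w 0.0278 t 55.9
tool units total [-1.4  10.53 16.93] turn units -17.79
50 [[387.0, 128.0], [438.0, 240.0]]
60 [[388.0, 126.0], [428.0, 264.0]]
70 [[389.0, 124.0], [417.0, 286.0]]
80 [[391.0, 123.0], [405.0, 303.0]]
85 [[391.0, 122.0], [399.0, 310.0]]
90 [[392.0, 122.0], [393.0, 316.0]]
95 [[392.0, 122.0], [386.0, 321.0]]
100 [[393.0, 121.0], [379.0, 324.0]]
```

View pics/s35.png

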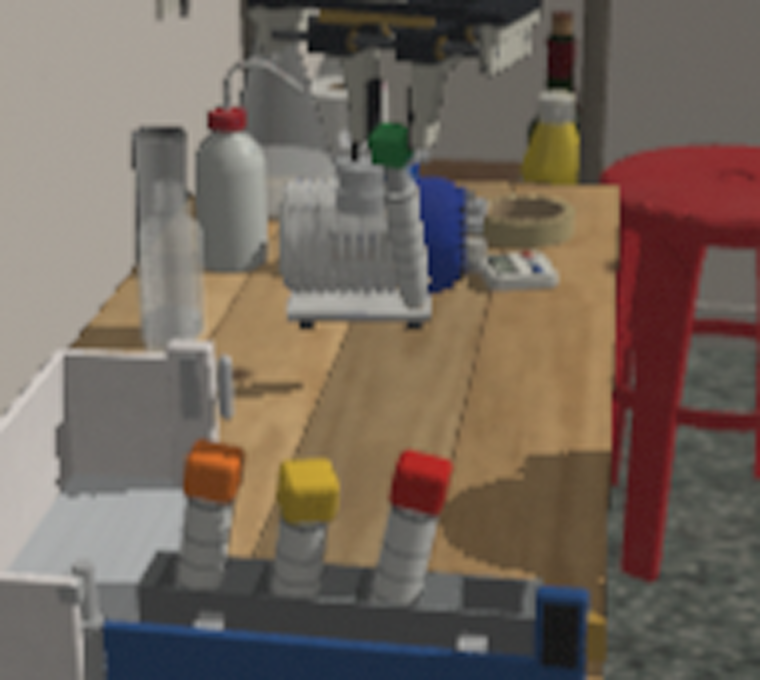

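Call:
{"method": "step_arm", "body": {"steps": [[[0,0,0],0],[[-0.3,0,0],-0.8],[[-0.4,0,0],-1],[[-0.4,0,0],-1],[[-0.4,0,0],-1],[[0,0,0],-1],[[0,0,0],-1],[[0,0,0],-1],[[0,0,0],-1],[[0,0,0],-1],[[0,0,0],-1],[[0,0,0],-1],[[0,0,0],-1],[[0,0,0],-1],[[0,0,0],-1],[[0,0,0],-1],[[0,0,0],-1],[[0,0,0],-1],[[0,0,0],-1],[[0,0,0],0]], "grip_force": 20}}

```text
time_s: 57.65
tcp_pos: [0.4937, -0.112, 0.2506]
eef_rot: [-1.6, 89.9, 178.8]
contact_force: [0.6, 1.2, -0.3]
gripper_width: 0.0278
```

Run:
```python
from h import *
to(.39,.272,.25,270); look("s36.png")
```

```text
pos [ 0.4937 -0.112   0.2506] psi -89.6 j [  9.   4. -20.  -0. -66.  81.] F [ 0.6  1.2 -0.3] w 0.0278 t 57.6
tool units total [  0.04 -19.23   5.05] turn units 0.06
```

View pics/s36.png

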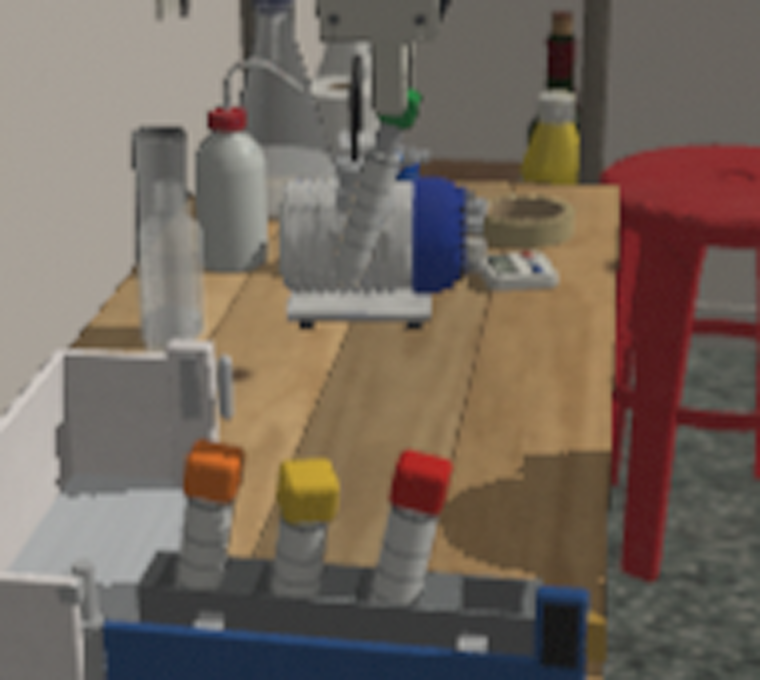

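Call:
{"method": "step_arm", "body": {"steps": [[[0.2,0,0.4],0],[[0.4,0,0.8],0],[[0.5,0,0.8],0],[[0.3,0,0.4],0],[[0,0,0],0],[[-1,0,-1],0],[[-0.7,0,-0.8],0],[[-0.4,0,-0.5],0],[[-0.2,0,-0.2],0],[[0,0,0],0]], "grip_force": 3}}

```text
time_s: 58.53
tcp_pos: [0.4973, -0.1125, 0.2702]
eef_rot: [174.7, 89.9, -5.3]
contact_force: [-0.3, 0.5, -0.4]
gripper_width: 0.0278
```

Call:
{"method": "step_arm", "body": {"steps": [[[0,0,0],0],[[0,-0.3,0.3],0],[[0,-0.6,0.5],0],[[0,-1,0.5],0],[[0,-1,0.5],0],[[0,-1,0.5],0],[[0,-1,0.5],0],[[0,-1,0.5],0],[[0,-1,0.3],0],[[0,-0.6,0],0],[[0,-0.3,0],0],[[0,0,0],0]], "grip_force": 20}}

```text
time_s: 59.53
tcp_pos: [0.4229, 0.044, 0.2694]
eef_rot: [-58.1, 90.0, 122.0]
contact_force: [-0.3, 0.5, -0.4]
gripper_width: 0.028
```

Run:
```python
from h import *
to(.39,.272,.25,270); look("s37.png"); tilts(az=np.radians(180),dz=-.014)
```

```text
pos [0.4229 0.044  0.2694] psi -89.8 j [ 33.  -5. -26.  -0. -69.  57.] F [-0.3  0.5 -0.4] w 0.0280 t 59.5
tool units total [  0.97 -11.4    1.61] turn units 0.03
50 [[485.0, 119.0], [334.0, 287.0]]
60 [[482.0, 117.0], [364.0, 308.0]]
70 [[479.0, 115.0], [397.0, 324.0]]
80 [[476.0, 114.0], [433.0, 334.0]]
85 [[474.0, 114.0], [451.0, 337.0]]
90 [[473.0, 114.0], [469.0, 339.0]]
95 [[471.0, 114.0], [488.0, 339.0]]
100 [[469.0, 114.0], [506.0, 338.0]]
```

View pics/s37.png

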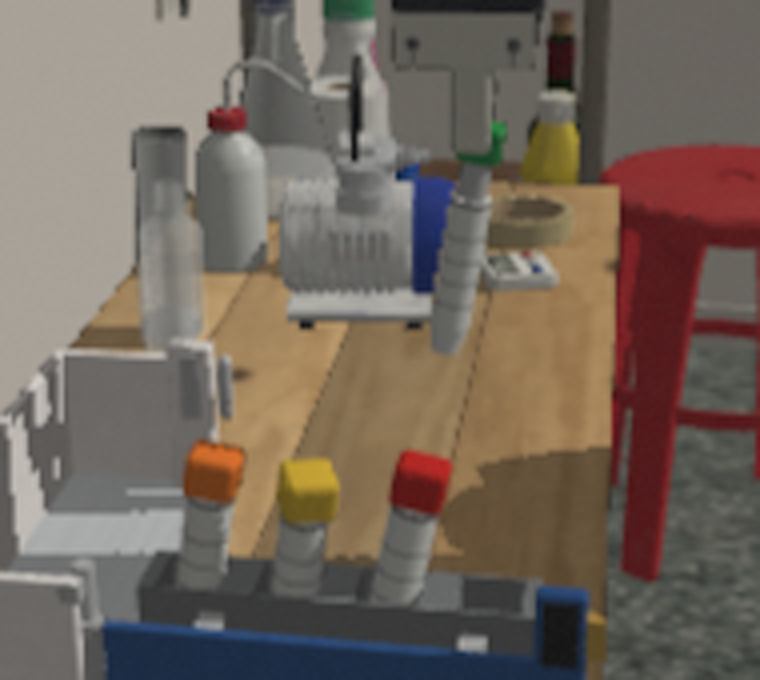

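Run:
```python
from h import *
print(backy("side",[sc(445,350),sc(475,180),sc(490,150)],.044))
```

```text
[[0.43867074 0.044      0.1100112 ]
 [0.42086435 0.044      0.2254727 ]
 [0.41189604 0.044      0.24500854]]
```

Call:
{"method": "step_arm", "body": {"steps": [[[0,-0.4,0.3],0],[[0,-0.8,0.5],0],[[0,-1,0.5],0],[[0,-1,0.5],0],[[0,-1,0.4],0],[[0,-1,0.2],0],[[0,-1,0],0],[[0,-1,0],0],[[0,-1,0],0],[[0,-1,0],0],[[0,-1,0],0],[[0.1,-0.7,0],0],[[0.3,-0.4,0],0],[[0.3,-0.1,0],0],[[0.2,0,0],0],[[0,0,0],0]]}}

```text
time_s: 60.92
tcp_pos: [0.3747, 0.2699, 0.25]
eef_rot: [51.3, 89.8, -128.6]
contact_force: [0.3, -0.4, -0.3]
gripper_width: 0.0276
```

Run:
```python
from h import *
to(.393,.272,.25,270); look("s38.png")
```

```text
pos [0.3747 0.2699 0.25  ] psi -89.9 j [ 60.  -0. -24.  -0. -66.  30.] F [ 0.3 -0.4 -0.3] w 0.0276 t 60.9
tool units total [ 0.   -0.11 -0.91] turn units 0.01
```

View pics/s38.png

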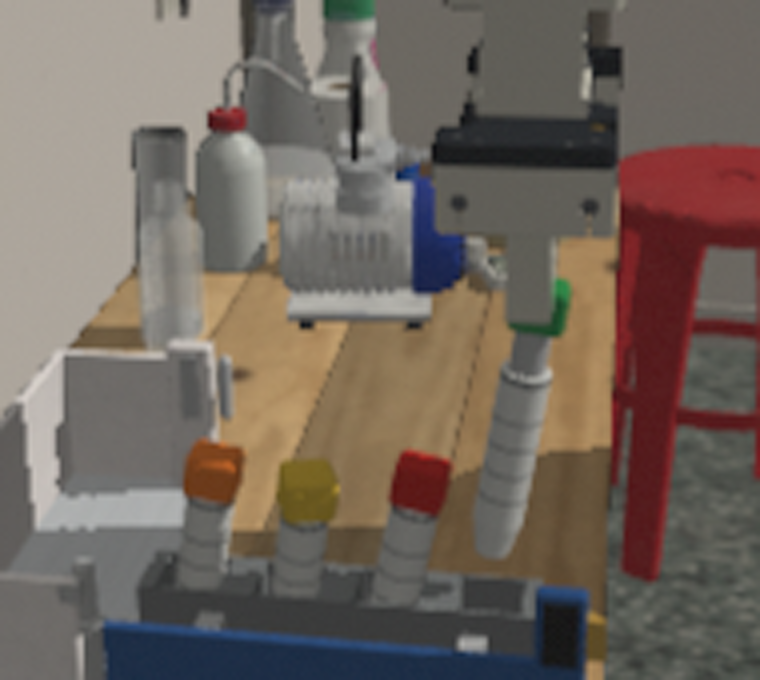

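Call:
{"method": "step_arm", "body": {"steps": [[[0.5,-0.1,0],0],[[0.8,0,0],0],[[0.6,0,0],0],[[0.3,0,0],0],[[0.2,0,0],0],[[0,0,0],0],[[0,0,-0.2],0],[[0,0,-0.3],0],[[0,0,-0.3],0],[[0,0,0],0],[[0,0,0],0]], "grip_force": 4}}

```text
time_s: 61.88
tcp_pos: [0.3917, 0.2733, 0.2036]
eef_rot: [-134.1, 90.0, 45.9]
contact_force: [0.1, 0.4, -1.5]
gripper_width: 0.0286
```

Call:
{"method": "step_arm", "body": {"steps": [[[0.3,0,0],0],[[0.3,0,0],0],[[0.2,0,0],0],[[0,0,0],0]]}}

```text
time_s: 62.22
tcp_pos: [0.3906, 0.2728, 0.1863]
eef_rot: [46.9, 89.9, -133.0]
contact_force: [0.6, 0.7, -0.8]
gripper_width: 0.0283
```

Run:
```python
from h import *
to(.393,.272,.17,270); look("s39.png")
```

```text
pos [0.3906 0.2728 0.1863] psi -89.9 j [ 59.   5. -28.  -0. -57.  31.] F [ 0.6  0.7 -0.8] w 0.0283 t 62.2
tool units total [ 0.81  0.04 -0.12] turn units 0.01
```

View pics/s39.png

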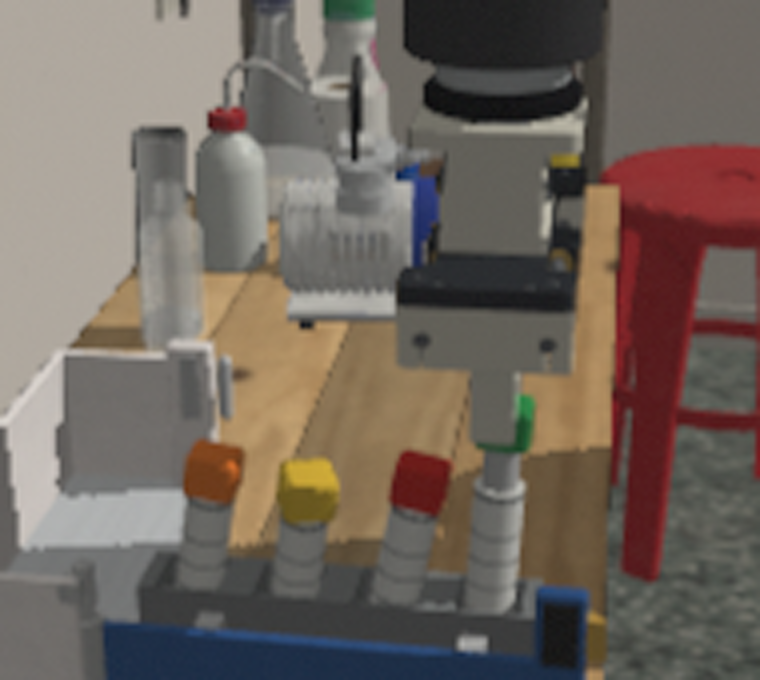

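Call:
{"method": "step_arm", "body": {"steps": [[[0.3,0,-0.1],0],[[0.3,0,0],0],[[0.2,0,0],0],[[0,0,0],0]]}}

```text
time_s: 62.6
tcp_pos: [0.3932, 0.2732, 0.1708]
eef_rot: [59.7, 90.0, -120.2]
contact_force: [0.3, 0.6, -0.3]
gripper_width: 0.028
```

Call:
{"method": "step_arm", "body": {"steps": [[[0,0,0],0],[[0,0,0],0],[[0,0,0],0],[[0.2,0,0],0],[[0.2,0,0],0],[[0.2,0,0],0],[[0.2,0,0],0],[[0.2,0,0],0],[[0.2,0,0],0],[[0,0,0],0]], "grip_force": 20}}

```text
time_s: 63.43
tcp_pos: [0.3942, 0.2742, 0.1484]
eef_rot: [-148.6, 89.9, 31.5]
contact_force: [-0.8, 0.8, 12.1]
gripper_width: 0.0279
```

Call:
{"method": "step_arm", "body": {"steps": [[[0.1,0,0],0],[[0,0,0],0]]}}

```text
time_s: 63.6
tcp_pos: [0.3948, 0.2747, 0.1474]
eef_rot: [-144.5, 89.8, 35.7]
contact_force: [-0.7, -0.9, 18.4]
gripper_width: 0.0278
```

Call:
{"method": "step_arm", "body": {"steps": [[[0,0,0],0],[[0,0,0],0],[[0,0,0],0],[[-0.5,0,0],0],[[-0.9,0,0],0],[[-0.6,0,0],0],[[-0.2,0,0],0],[[0,0,0],0]], "fingers": 0.43}}

```text
time_s: 64.27
tcp_pos: [0.3935, 0.2737, 0.1907]
eef_rot: [-123.3, 89.9, 56.8]
contact_force: [-0.8, 0.2, 0.9]
gripper_width: 0.05
```

Call:
{"method": "step_arm", "body": {"steps": [[[0,0.1,0.1],0],[[0,0,0.2],0],[[0,0,0],0],[[0,0,0],0],[[0,0,0],0],[[0,0,0],0],[[0,0,0],0]], "fingers": 1}}

```text
time_s: 64.85
tcp_pos: [0.3872, 0.2713, 0.1894]
eef_rot: [64.3, 90.0, -115.6]
contact_force: [-1.2, -0.3, -0.3]
gripper_width: 0.0088
```

Run:
```python
from h import *
to(.393,.272,.164,270); look("s40.png")
```

```text
pos [0.3872 0.2713 0.1894] psi -89.9 j [ 59.   4. -29.   0. -57.  31.] F [-1.2 -0.3 -0.3] w 0.0088 t 64.8
tool units total [ 1.27 -0.04 -0.29] turn units 0.02
```

View pics/s40.png

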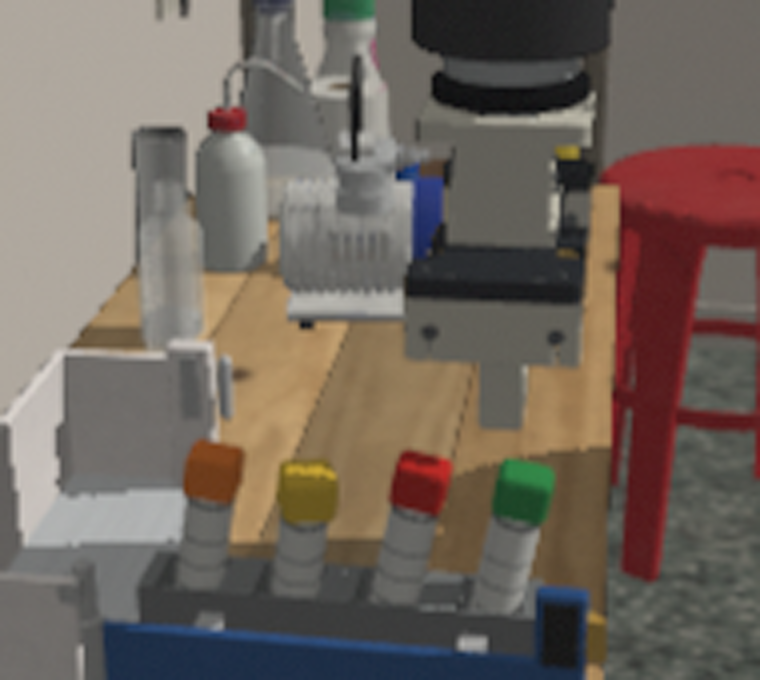

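Call:
{"method": "step_arm", "body": {"steps": [[[0.3,0,0.2],0],[[0.4,0,0.2],0],[[0.4,0,0],0],[[0.2,0,0],0],[[0.1,0,0],0],[[0.1,0,0],0],[[0,0,0],0]]}}

```text
time_s: 65.48
tcp_pos: [0.3817, 0.2737, 0.1623]
eef_rot: [-143.5, 89.6, 36.7]
contact_force: [-2.2, -0.6, 20.4]
gripper_width: 0.0004
```

Call:
{"method": "step_arm", "body": {"steps": [[[0.1,0,0],0],[[0,0,0],0],[[0,0,0],0]]}}

```text
time_s: 65.73
tcp_pos: [0.3827, 0.2748, 0.1619]
eef_rot: [-140.3, 89.4, 39.9]
contact_force: [-1.7, -0.1, 29.3]
gripper_width: 0.0005
```

Run:
```python
from h import *
to(.393,.272,.164,270); look("s41.png")
```

```text
pos [0.3827 0.2748 0.1619] psi -89.7 j [ 60.   5. -32.   0. -53.  30.] F [-1.7 -0.1 29.3] w 0.0005 t 65.7
tool units total [-0.1   0.14 -0.51] turn units 0.04
```

View pics/s41.png

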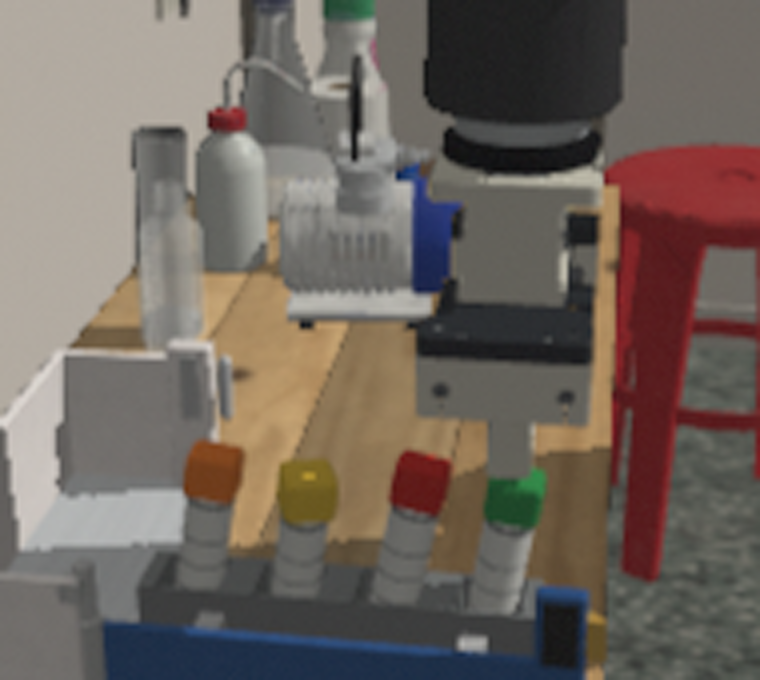

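```bash
python3 - <<'E'
from h import *
S=lambda u,v:(220+u/5.7,255+v/5.7)
print("pad",back("side",S(686,192),.083))
print("pad corners", back("side",[S(658,147),S(714,147)],.101),back("side",[S(658,235),S(714,240)],.065))
print("post top corners",back("side",[S(651,127),S(725,130)],.105))
print("panel top ends",back("side",[S(38,177),S(650,225)],.066))
C=lambda u,v:(145+u/4,160+v/4)
print("jamb top?",back("top",[C(432,150),C(464,200),C(440,200)],.108))
E
python3 - <<'E'
from h import *
im=cv2.imread("pics/top0.png"); crop(im,150,195,200,295,6,"tg.png")
im=cv2.imread("pics/top0.png"); crop(im,235,160,285,220,8,"tj.png")
E
```

```text
pad [[0.35130033 0.33462278 0.083     ]]
pad corners [[0.36132188 0.3362258  0.101     ]
 [0.34247386 0.33361818 0.101     ]] [[0.36033312 0.33489324 0.065     ]
 [0.3410601  0.33532043 0.065     ]]
post top corners [[0.36413651 0.33004106 0.105     ]
 [0.3390454  0.32859972 0.105     ]]
panel top ends [[0.58526124 0.32971245 0.066     ]
 [0.3633567  0.33052489 0.066     ]]
jamb top? [[0.61320447 0.05738616 0.108     ]
 [0.57525703 0.03268241 0.108     ]
 [0.57510684 0.05059378 0.108     ]]
```

View pics/tg.png

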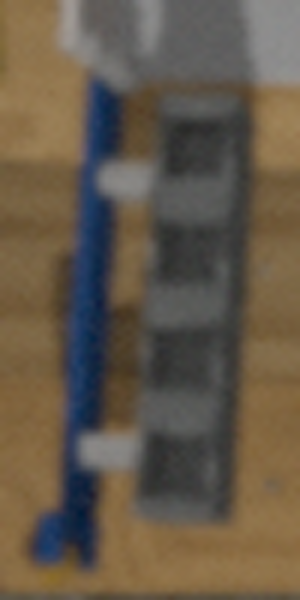

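View pics/tj.png

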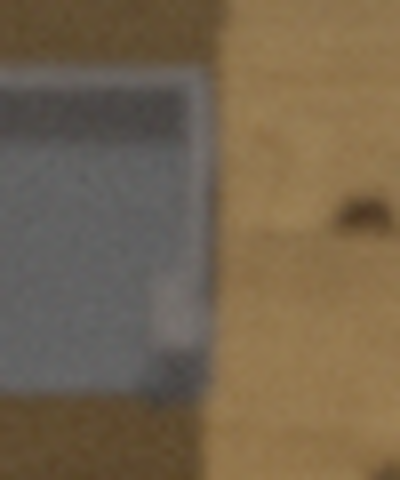

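Green is home too, at the same stop height. All four caps are pressed in, so next is the gate. I'll lift, turn the jaws parallel to it and go round to the outer side.

Call:
{"method": "step_arm", "body": {"steps": [[[-0.3,0,0],0],[[-0.7,0,0],0],[[-1,0,0],0],[[-1,0,0],1],[[-0.7,0,0],1],[[-0.3,0,0],1],[[0,0,0],1],[[0,0,0],1],[[0,0,0],1],[[0,0,0],1],[[0,0,0],1],[[0,0,0],1],[[0,0,0],1],[[0,0,0],1],[[0,0,0],1],[[0,0,0],1],[[0,0,0],1],[[0,0,0],1],[[0,0,0],0],[[0,0,0],0]], "fingers": 1}}

```text
time_s: 67.45
tcp_pos: [0.3791, 0.2712, 0.2371]
eef_rot: [147.9, 90.0, -121.8]
contact_force: [0.1, 0.7, -0.7]
gripper_width: -0.0
```

Run:
```python
from h import *
to(.361,.385,.103,180)
im=capture("top"); crop(im,145,160,345,300,4,"t42.png")
look("s42.png")
```

```text
pos [0.3791 0.2712 0.2371] psi -179.7 j [ 60.   1. -25.  -0. -64. -60.] F [ 0.1  0.7 -0.7] w -0.0000 t 67.5
tool units total [6.7  0.88 5.7 ] turn units 0.05
```

View pics/s42.png

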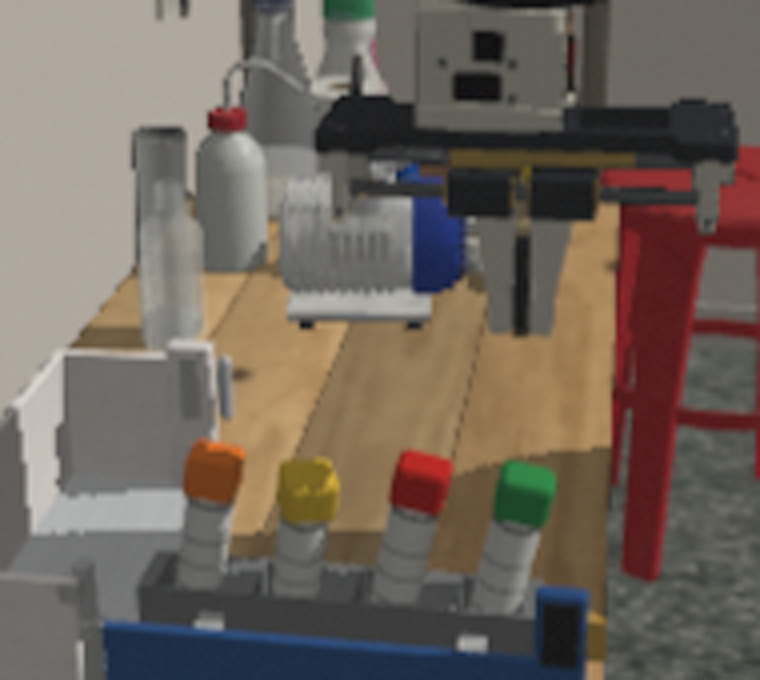

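View pics/t42.png

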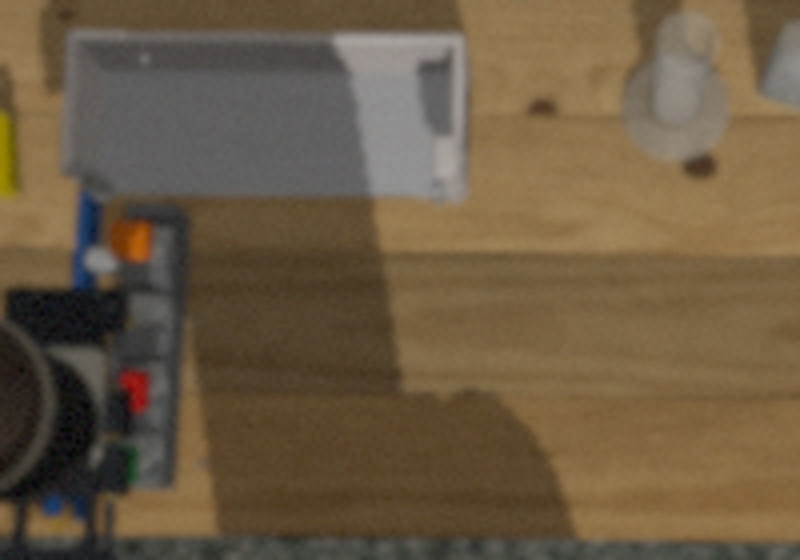

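Call:
{"method": "step_arm", "body": {"steps": [[[0,0.1,0.4],0],[[0,0.1,0.8],0],[[0,0.2,1],0],[[0,0.2,1],0],[[0,0.2,1],0],[[0,0.1,0.9],0],[[0,0,0.6],0],[[0,0,0],0],[[0.5,0,0],0],[[0.9,0,0],0],[[1,0,0],0],[[1,0,0],0],[[1,0,0],0],[[1,0,0],0],[[0.7,0,0],0],[[0.4,0,0],0],[[0.2,0,0],0],[[0,0,0],0]]}}

```text
time_s: 69.05
tcp_pos: [0.361, 0.3845, 0.1028]
eef_rot: [156.3, 89.9, -113.6]
contact_force: [-0.4, -0.8, 0.0]
gripper_width: 0.0005
```

Run:
```python
from h import *
to(.361,.348,.103,180)
im=capture("top"); crop(im,125,160,325,300,4,"t43.png")
look("s43.png")
```

```text
pos [0.361  0.3845 0.1028] psi -179.9 j [ 68.  15. -28.  -0. -47. -68.] F [-0.4 -0.8  0. ] w 0.0005 t 69.0
tool units total [-0.01  0.   -1.83] turn units 0.01
```

View pics/s43.png

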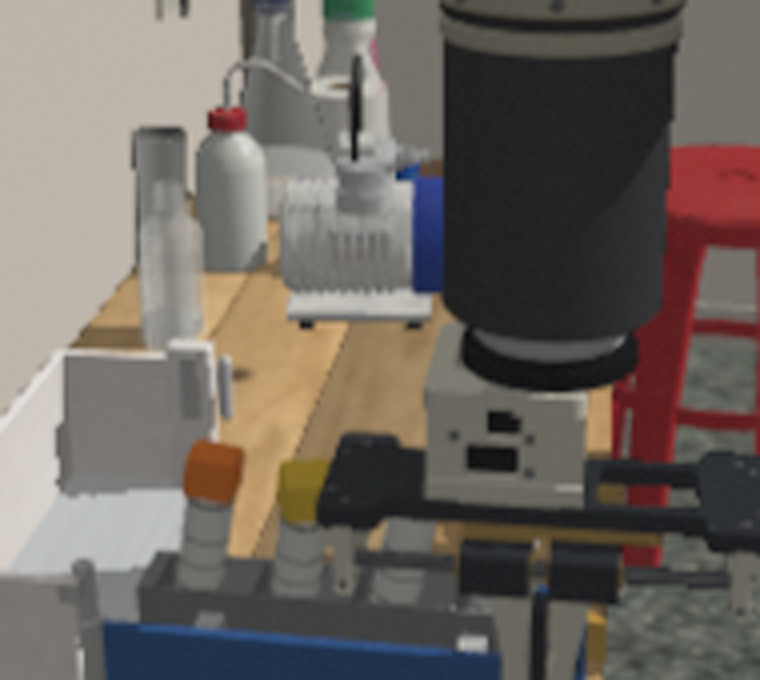

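Call:
{"method": "step_arm", "body": {"steps": [[[0,0,-0.4],0],[[0,0,-0.4],0],[[0,0,-0.4],0],[[0,0,-0.3],0],[[0,0,-0.2],0],[[0,0.02,-0.3],-0.2],[[0,0.02,-0.4],-0.3],[[0,0.04,-0.5],-0.4],[[0,0.04,-0.5],-0.4],[[0,0.04,-0.5],-0.4],[[0,0.04,-0.5],-0.4],[[0,0.04,-0.5],-0.4],[[0,0,0],0]]}}

```text
time_s: 70.23
tcp_pos: [0.3632, 0.2856, 0.1037]
eef_rot: [88.3, 90.0, -166.5]
contact_force: [-0.6, -1.2, 0.5]
gripper_width: 0.0006
```

```bash
cat >> h.py <<'E'
H=np.array([.598,.323])
def gate():
    s=get_state(); p=s["tcp_pos"][:2]-H; ps,_=psi(s)
    # contact angle from tcp: p = r e + s n, with s=.025
    r=np.hypot(*p); th=np.degrees(np.arctan2(-p[0],-p[1])); off=np.degrees(np.arcsin(.025/r))
    print("gate est %.1f deg, r %.4f, psi-implied %.1f, F"%(th-off,np.sqrt(r*r-.025**2),(270-ps)%360),s["contact_force"].round(1),"z %.4f t %.1f"%(s["tcp_pos"][2],s["time_s"]))
E
python3 - <<'E'
from h import *
gate()
im=capture("top"); crop(im,125,160,325,300,4,"t44.png")
look("s44.png")
E
```

```text
gate est 74.9 deg, r 0.2365, psi-implied 74.9, F [-0.6 -1.2  0.5] z 0.1037 t 70.2
```

View pics/s44.png

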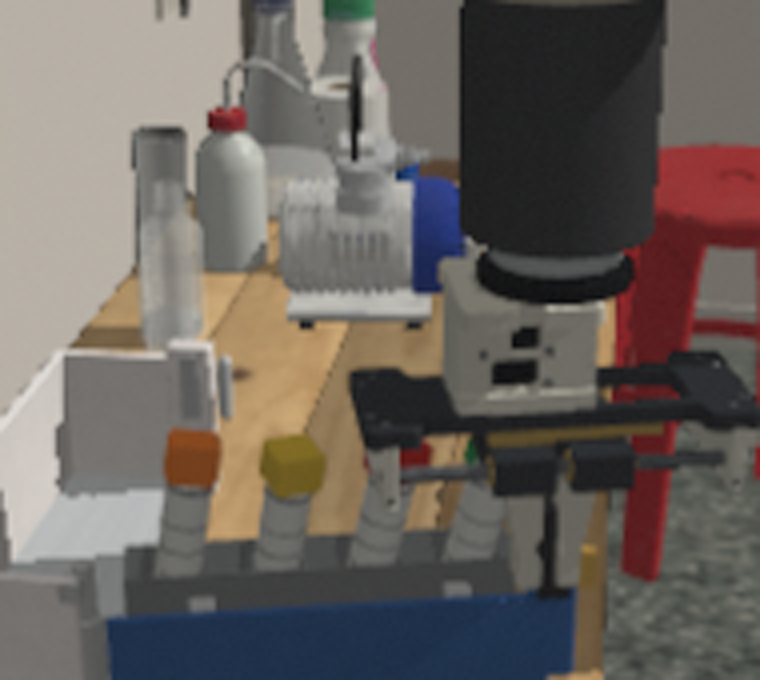

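View pics/t44.png

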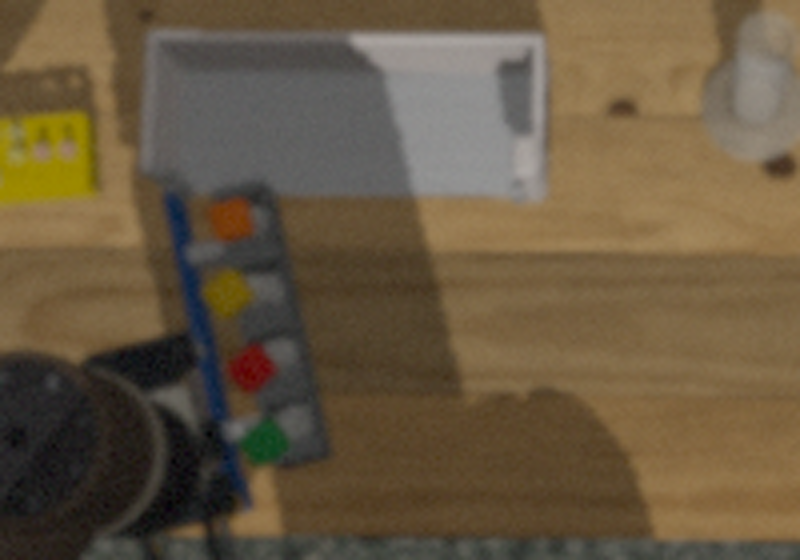

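Call:
{"method": "step_arm", "body": {"steps": [[[0,0.02,-0.3],-0.2],[[0,0.04,-0.5],-0.4],[[0,0.04,-0.5],-0.4],[[0,0.04,-0.5],-0.4],[[0,0.04,-0.5],-0.4],[[0,0.04,-0.5],-0.4],[[0,0.04,-0.5],-0.4],[[0,0.04,-0.5],-0.4],[[0,0.04,-0.5],-0.4],[[0,0.04,-0.5],-0.4],[[0,0.04,-0.5],-0.4],[[0,0.04,-0.5],-0.4],[[0,0.04,-0.5],-0.4],[[0,0.04,-0.5],-0.4],[[0,0.04,-0.5],-0.4],[[0,0.04,-0.5],-0.4],[[0,0.04,-0.5],-0.4],[[0,0.04,-0.4],-0.3],[[0,0,0],0],[[0,0,0],0]]}}

```text
time_s: 72.0
tcp_pos: [0.4489, 0.1394, 0.1034]
eef_rot: [89.0, 90.0, -124.7]
contact_force: [-0.8, -0.5, -0.0]
gripper_width: 0.0003
```

Run:
```python
from h import *
gate()
im=capture("top"); crop(im,125,160,325,300,4,"t45.png")
look("s45.png")
```

```text
gate est 33.0 deg, r 0.2351, psi-implied 33.7, F [-0.8 -0.5 -0. ] z 0.1034 t 72.0
```

View pics/s45.png

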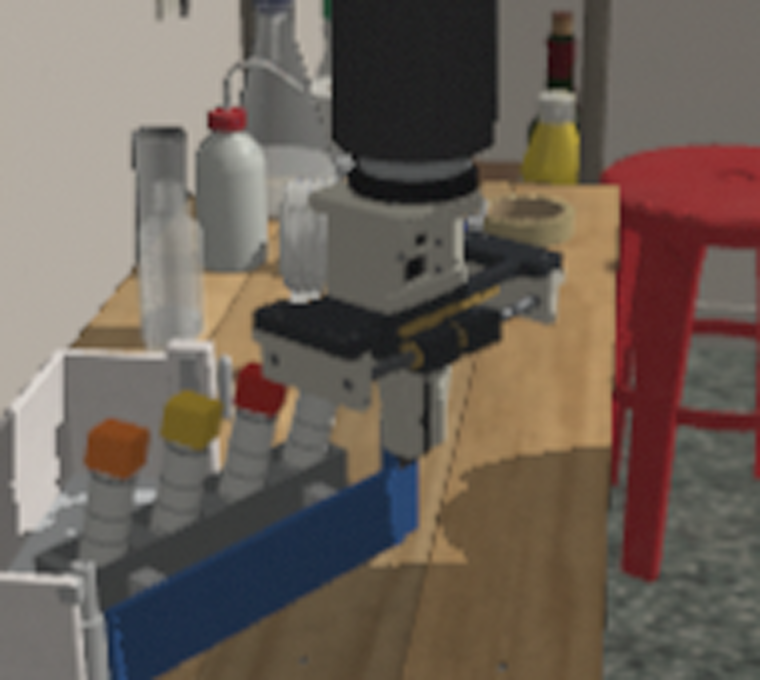

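View pics/t45.png

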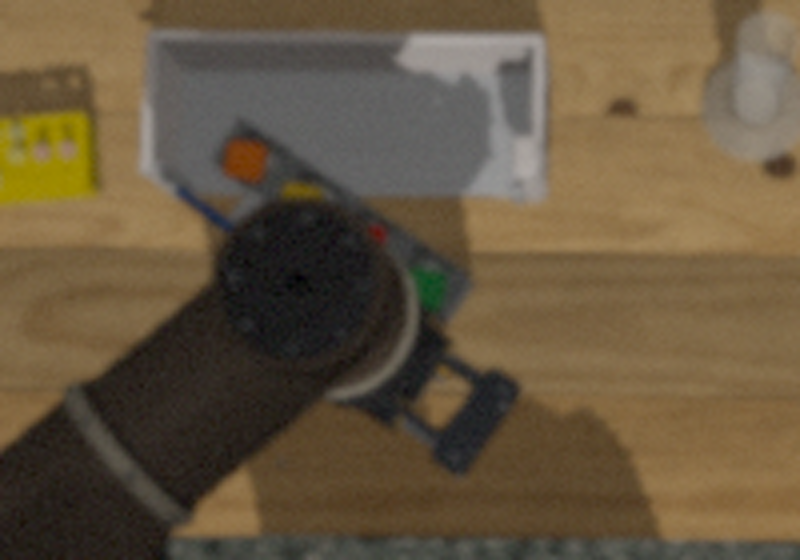

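Call:
{"method": "step_arm", "body": {"steps": [[[0,0.03,-0.2],-0.2],[[0,0.04,-0.37],-0.3],[[0,0.04,-0.37],-0.3],[[0,0.04,-0.37],-0.3],[[0,0.04,-0.37],-0.3],[[0,0.04,-0.37],-0.3],[[0,0.04,-0.37],-0.3],[[0,0.04,-0.37],-0.3],[[0,0.04,-0.37],-0.3],[[0,0.04,-0.37],-0.3],[[0,0.04,-0.37],-0.3],[[0,0.03,-0.3],-0.3],[[0,0.02,-0.2],-0.2],[[0,0,-0.1],-0.2],[[0,0,0],0]]}}

```text
time_s: 73.35
tcp_pos: [0.5271, 0.0957, 0.1035]
eef_rot: [55.6, 90.0, -134.5]
contact_force: [1.2, -0.2, -0.0]
gripper_width: 0.0004
```

Run:
```python
from h import *
gate(); s=get_state(); print(s["tcp_pos"])
im=capture("top"); crop(im,145,150,325,280,4.4,"t46.png")
look("s46.png")
```

```text
gate est 11.3 deg, r 0.2368, psi-implied 10.1, F [ 1.2 -0.2 -0. ] z 0.1035 t 73.3
[0.52714169 0.09566443 0.10347716]
```

View pics/s46.png

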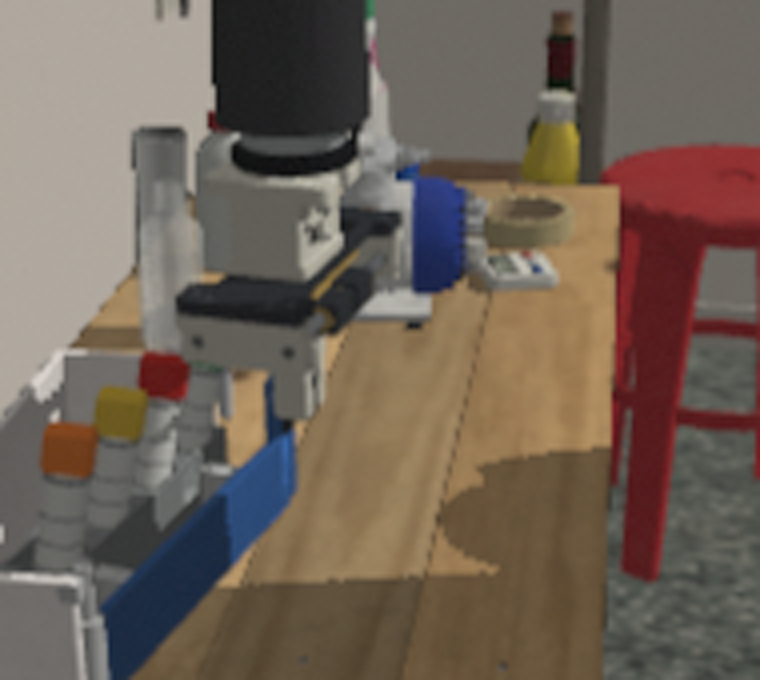

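View pics/t46.png

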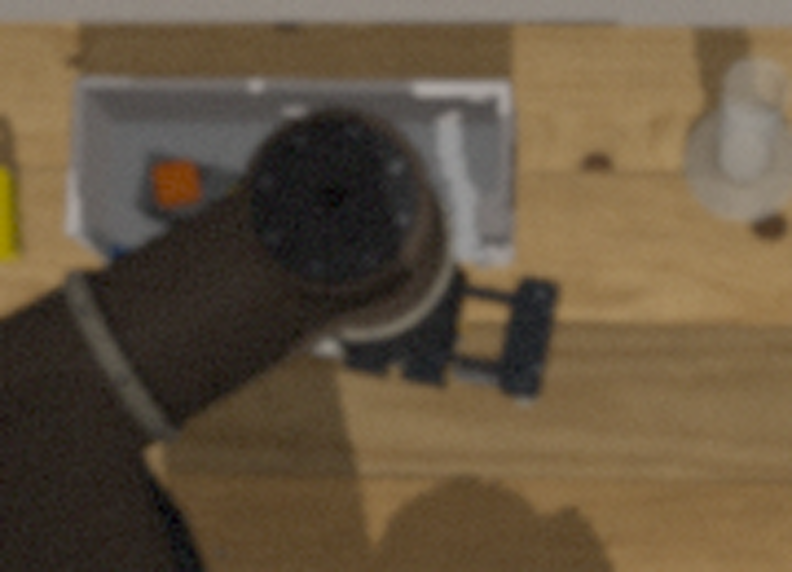

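Call:
{"method": "step_arm", "body": {"steps": [[[0,0,-0.1],-0.1],[[0,0,-0.2],-0.2],[[0,0,-0.2],-0.2],[[0,0,-0.2],-0.2],[[0,0,-0.2],-0.2],[[0,0,-0.2],-0.2],[[0,0,-0.15],-0.2],[[0,0,-0.1],-0.1],[[0,0,0],0]]}}

```text
time_s: 74.2
tcp_pos: [0.5542, 0.0923, 0.1035]
eef_rot: [-177.4, 90.0, 0.9]
contact_force: [0.4, -0.1, 0.2]
gripper_width: 0.0004
```

Run:
```python
from h import *
gate(); to(.573,.089,.103,270); look("s47.png")
```

```text
gate est 4.6 deg, r 0.2335, psi-implied 1.7, F [ 0.4 -0.1  0.2] z 0.1035 t 74.2
pos [0.5542 0.0923 0.1035] psi -91.7 j [ 29.  18. -24.   0. -48.  59.] F [ 0.4 -0.1  0.2] w 0.0004 t 74.2
tool units total [ 0.03  0.14 -0.94] turn units -0.28
```

View pics/s47.png

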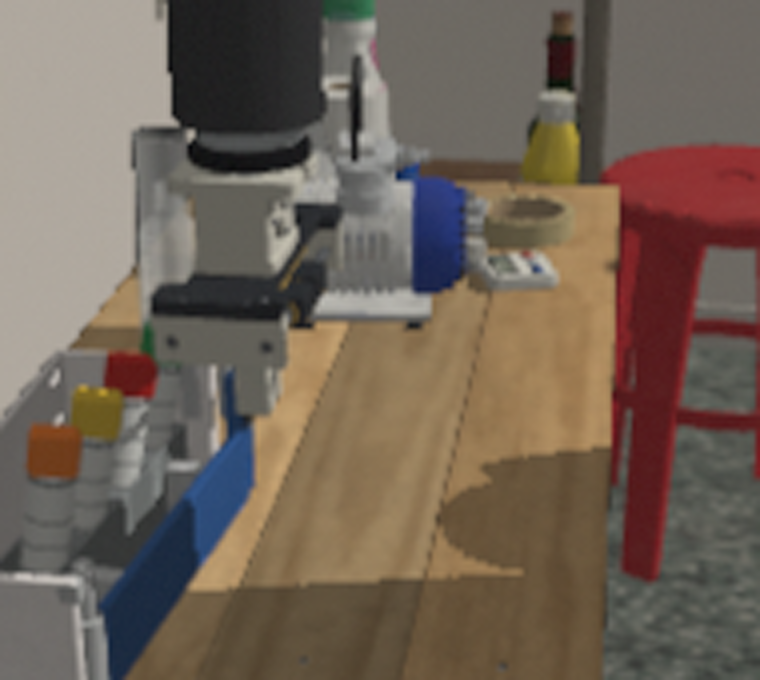

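Call:
{"method": "step_arm", "body": {"steps": [[[0,0,-0.1],-0.1],[[0,0,-0.1],-0.1],[[0,0,-0.1],-0.1],[[0,0,-0.1],0],[[0,0,-0.1],0],[[0,0,-0.1],0],[[0,0,0],0]]}}

```text
time_s: 74.83
tcp_pos: [0.5658, 0.092, 0.1034]
eef_rot: [16.2, 89.9, -163.7]
contact_force: [-1.7, -0.9, 1.4]
gripper_width: 0.0007
```

Call:
{"method": "step_arm", "body": {"steps": [[[0,0,-0.1],0],[[0,0,-0.1],0],[[0,0,0],0]]}}

```text
time_s: 75.08
tcp_pos: [0.5683, 0.0918, 0.1033]
eef_rot: [12.5, 89.8, -167.4]
contact_force: [-8.0, 0.4, 5.0]
gripper_width: 0.0003
```

Run:
```python
from h import *
gate(); to(.573,.089,.103,270); look("s48.png")
```

```text
gate est 1.2 deg, r 0.2317, psi-implied 359.9, F [-8.   0.4  5. ] z 0.1033 t 75.1
pos [0.5683 0.0918 0.1033] psi -89.9 j [ 29.  19. -22.  -0. -49.  62.] F [-8.   0.4  5. ] w 0.0003 t 75.1
tool units total [ 0.02  0.14 -0.23] turn units 0.01
```

View pics/s48.png

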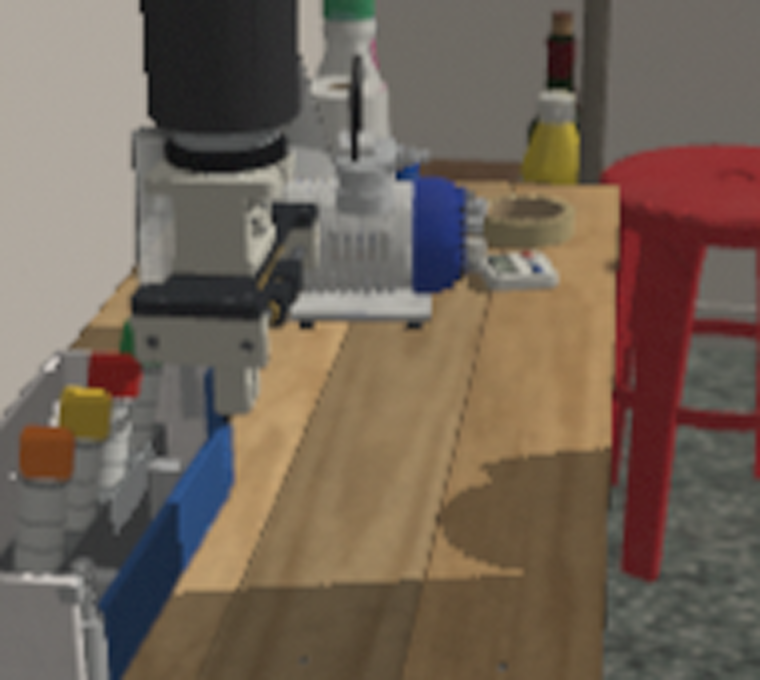

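Call:
{"method": "step_arm", "body": {"steps": [[[0,0,-0.1],0],[[0,0,0],0]]}}

```text
time_s: 75.3
tcp_pos: [0.5709, 0.0917, 0.1033]
eef_rot: [22.2, 89.9, -157.7]
contact_force: [-3.9, -1.2, 2.6]
gripper_width: 0.0005
```

Call:
{"method": "step_arm", "body": {"steps": [[[0,0,-0.1],0],[[0,0,0],0]]}}

```text
time_s: 75.47
tcp_pos: [0.5741, 0.092, 0.1034]
eef_rot: [72.5, 90.0, -107.4]
contact_force: [-2.4, -1.3, 0.4]
gripper_width: 0.0005
```

Call:
{"method": "step_arm", "body": {"steps": [[[0,0,-0.1],0],[[0,0,0],0]]}}

```text
time_s: 75.63
tcp_pos: [0.5771, 0.0926, 0.1038]
eef_rot: [-161.5, 89.9, 18.6]
contact_force: [0.1, 0.2, 0.9]
gripper_width: 0.0005
```

Call:
{"method": "step_arm", "body": {"steps": [[[0,0,-0.1],0],[[0,0,0],0]]}}

```text
time_s: 75.8
tcp_pos: [0.5788, 0.0925, 0.1038]
eef_rot: [-159.6, 89.9, 20.5]
contact_force: [0.9, 0.7, -0.4]
gripper_width: 0.0004
```

Run:
```python
from h import *
gate(); look("s49.png")
```

```text
gate est -1.4 deg, r 0.2299, psi-implied 359.9, F [ 0.9  0.7 -0.4] z 0.1038 t 75.8
```

View pics/s49.png

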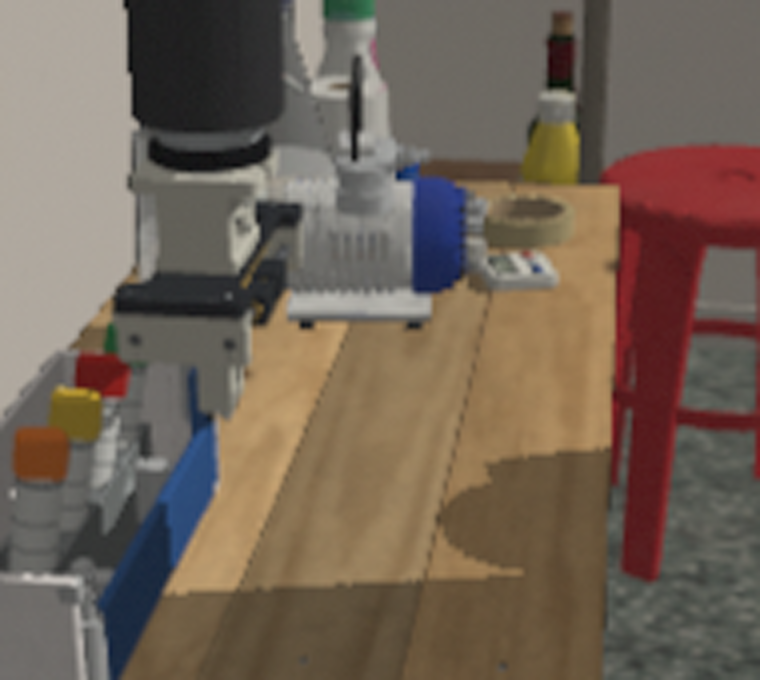

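Call:
{"method": "step_arm", "body": {"steps": [[[0,0,-0.1],0],[[0,0,0],0]]}}

```text
time_s: 76.02
tcp_pos: [0.5802, 0.0923, 0.1036]
eef_rot: [-162.7, 90.0, 17.4]
contact_force: [0.1, 0.0, -0.5]
gripper_width: 0.0006
```

Call:
{"method": "step_arm", "body": {"steps": [[[0,0,-0.1],0],[[0,0,0],0]]}}

```text
time_s: 76.18
tcp_pos: [0.5804, 0.092, 0.1032]
eef_rot: [8.9, 89.8, -171.0]
contact_force: [-7.5, 1.9, 4.0]
gripper_width: 0.0003
```

Call:
{"method": "step_arm", "body": {"steps": [[[0,0,-0.1],0],[[0,0,0],0]]}}

```text
time_s: 76.35
tcp_pos: [0.5805, 0.0918, 0.103]
eef_rot: [8.9, 89.6, -171.0]
contact_force: [-13.9, 3.0, 9.3]
gripper_width: 0.0003
```

Call:
{"method": "step_arm", "body": {"steps": [[[0,0,-0.1],0],[[0,0,0],0]]}}

```text
time_s: 76.52
tcp_pos: [0.5807, 0.0916, 0.1028]
eef_rot: [8.8, 89.4, -171.2]
contact_force: [-20.5, 5.6, 13.7]
gripper_width: 0.0004
```

Run:
```python
from h import *
gate(); look("s50.png")
```

```text
gate est -1.9 deg, r 0.2307, psi-implied 360.0, F [-20.5   5.6  13.7] z 0.1028 t 76.5
```

View pics/s50.png

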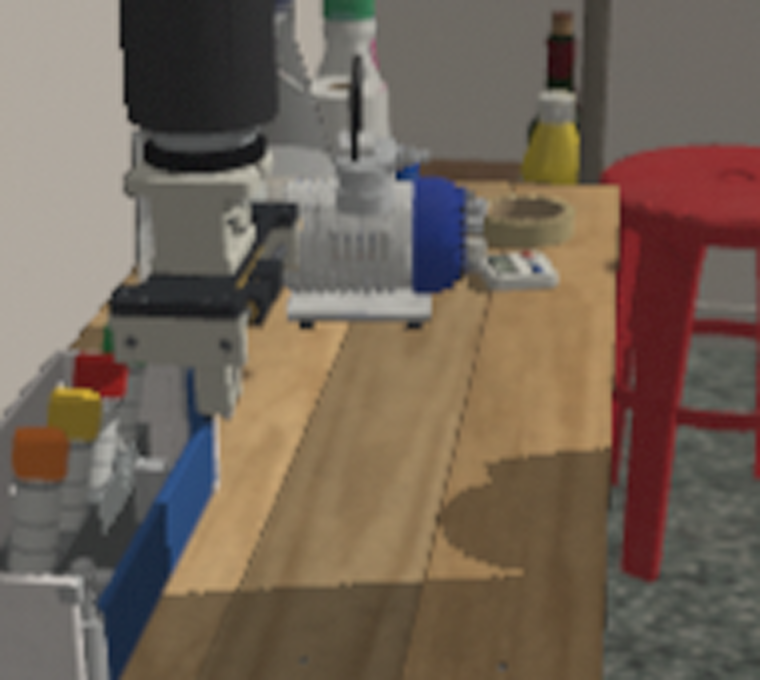

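A resistance peak of 8 N, a drop to about 0, then a hard stop: that pattern fits the tongue snapping in. I'll back off, lift clear and check.

Call:
{"method": "step_arm", "body": {"steps": [[[0,0,0.2],0],[[0,0,0.4],0],[[0,0,0.8],0],[[0,0,1],0],[[0,0,1],0],[[0,0,0.6],0],[[-0.5,0,0],0],[[-1,0,0],0],[[-1,0,0],0],[[-1,0,0],0],[[-1,0,0],0],[[-1,0.5,0],0],[[-1,1,0],0],[[-0.5,1,0],0],[[0,1,0],0],[[0,1,0],0],[[0,1,0],0],[[0,1,0],0],[[0,1,0],0],[[0,1,0],0]]}}

```text
time_s: 78.23
tcp_pos: [0.5069, -0.0791, 0.2446]
eef_rot: [177.7, 89.9, -2.2]
contact_force: [-0.1, -0.1, 0.1]
gripper_width: 0.0002
```

Call:
{"method": "step_arm", "body": {"steps": [[[0,1,0],0],[[0,1,0],0],[[0,1,0],0],[[0,1,0],0],[[0,1,0],0],[[0,1,0],0],[[0,1,0],0],[[0,1,0],0],[[0,0.5,0],0],[[0,0,0],0]]}}

```text
time_s: 79.07
tcp_pos: [0.5068, -0.2499, 0.244]
eef_rot: [132.2, 90.0, -47.8]
contact_force: [-0.1, -0.2, -0.5]
gripper_width: 0.0003
```

Run:
```python
from h import *
to(.4,0,.2)
im=capture("top"); crop(im,145,150,325,280,4.4,"t51.png")
im=capture("side"); crop(im,160,190,290,310,5.5,"s51.png")
```

```text
pos [ 0.5068 -0.2499  0.244 ] psi -90.0 j [ -6.  10. -14.   0. -66.  96.] F [-0.1 -0.2 -0.5] w 0.0003 t 79.1
tool units total [  2.19 -12.49   5.35] turn units None
```

View pics/s51.png

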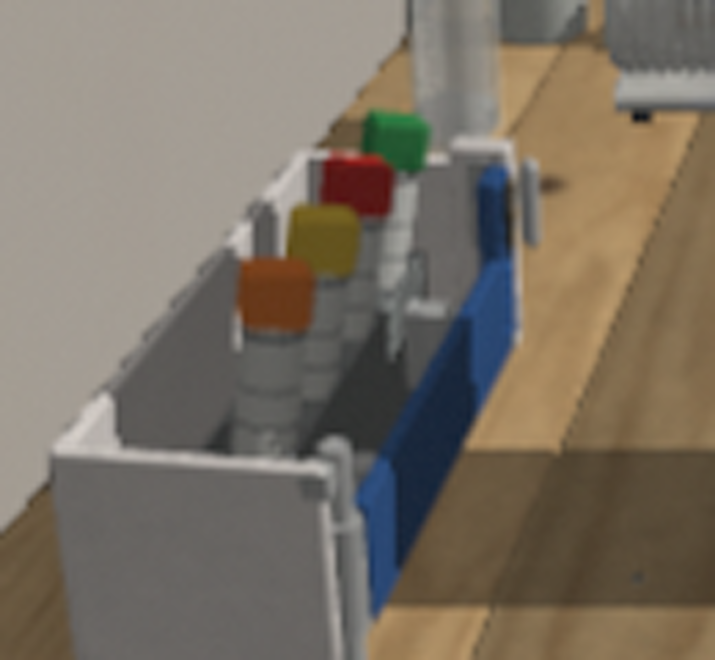

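View pics/t51.png

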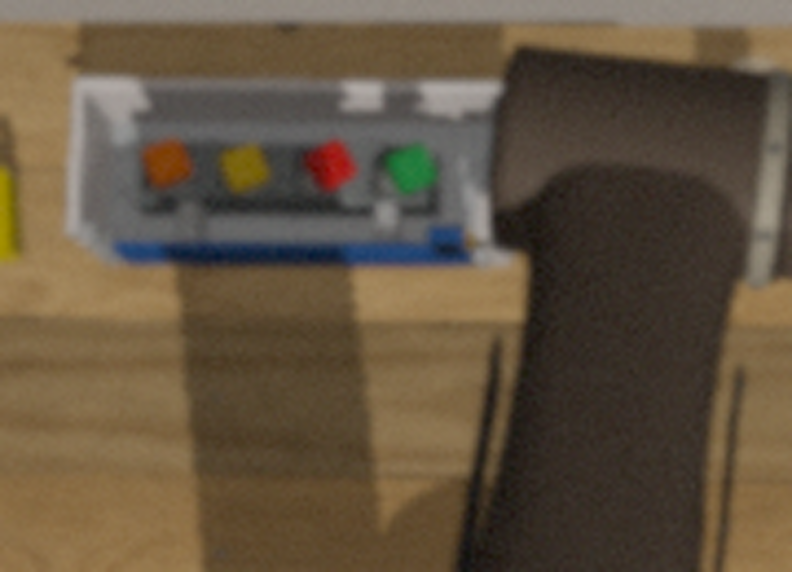

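Run:
```python
from h import *
T=lambda u,v:(145+u/4.4,150+v/4.4)
print("panel top outer edge",back("top",[T(120,262),T(460,262)],.066))
S=lambda u,v:(160+u/5.5,190+v/5.5)
for n,t,s in [("o",(167,160),(278,268)),("y",(245,165),(325,213)),("r",(330,162),(358,163)),("g",(411,166),(398,120))]:
    # triangulate cap top centre from both views
    P=[CM[k]["intrinsics"]@np.c_[cv2.Rodrigues(CM[k]["rvec"])[0],CM[k]["tvec"]] for k in("top","side")]
    X=cv2.triangulatePoints(P[0],P[1],np.array(T(*t)).reshape(2,1),np.array(S(*s)).reshape(2,1)); print(n,(X[:3]/X[3]).ravel().round(3))
a=cv2.imread("pics/top0.png");b=capture("top")
crop(b,300,130,520,300,3.5,"t52.png")
print(get_state()["time_s"])
```

```text
panel top outer edge [[0.58250735 0.30792041 0.066     ]
 [0.58449679 0.07035017 0.066     ]]
o [0.637 0.262 0.14 ]
y [0.634 0.21  0.141]
r [0.637 0.153 0.139]
g [0.635 0.099 0.138]
79.2167
```

View pics/t52.png

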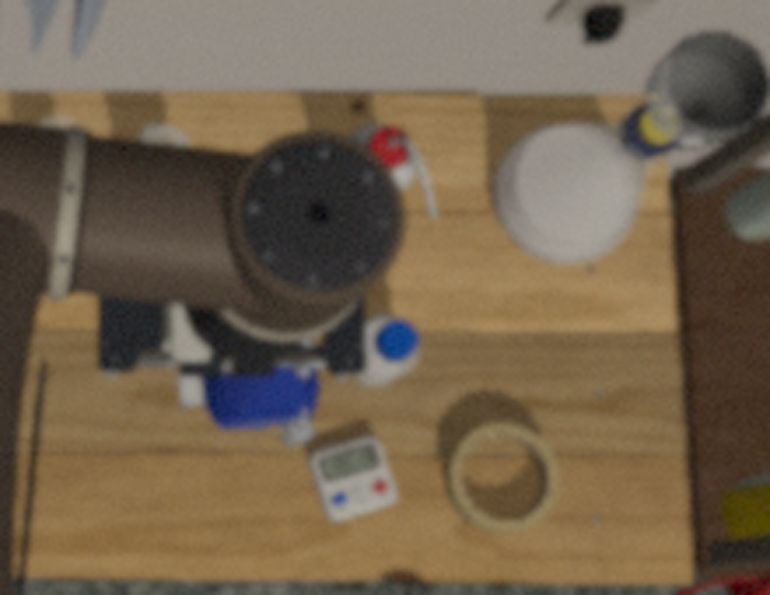

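Call:
{"method": "step_arm", "body": {"steps": [[[-0.5,0,0],0],[[-0.5,-0.5,0.3],0],[[0,-1,0.5],0],[[0,-1,0.5],0],[[0,-1,0.5],0],[[0,-1,0.5],0],[[0,-0.5,0.2],0],[[0,0,0],0],[[0,0,0],0],[[0,0,0],0]]}}

```text
time_s: 80.05
tcp_pos: [0.4568, -0.148, 0.2642]
eef_rot: [169.9, 89.9, -9.9]
contact_force: [0.0, -0.6, 0.4]
gripper_width: 0.0006
```

Run:
```python
from h import *
to(.4,0,.2)
im=capture("side"); cv2.imwrite("pics/s53.png",im)
im=capture("top"); cv2.imwrite("pics/t53.png",im)
```

```text
pos [ 0.4568 -0.148   0.2642] psi -89.9 j [  6.   1. -21.   0. -67.  85.] F [ 0.  -0.6  0.4] w 0.0006 t 80.0
tool units total [ 3.21 -7.41  2.83] turn units None
```

View pics/s53.png

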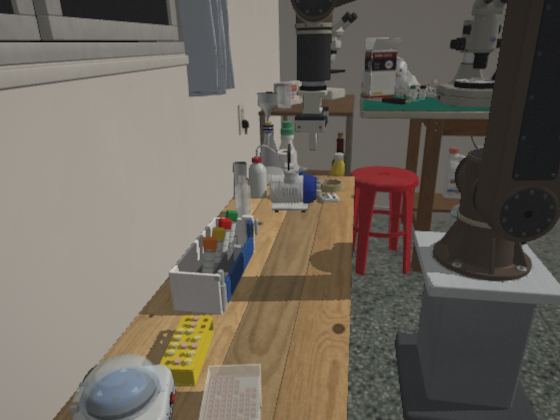

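View pics/t53.png

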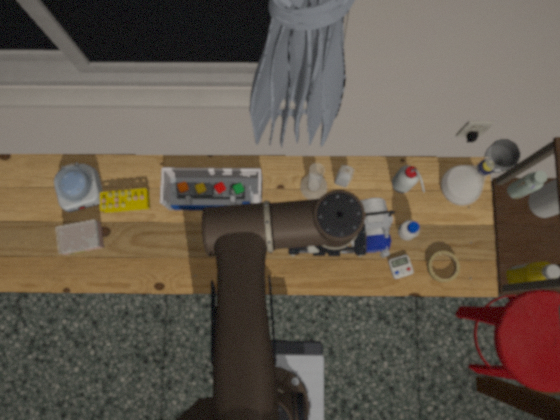

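The gate is flush with the bay front, all four tubes stand in it, and the other objects are where they were at the start. The arm is clear, so I'm handing in.

```bash
python3 -c "
from plant import *
print(close_job()); print(get_state()['time_s'])"
```

```text
the job is handed in; nothing more can be done
None
the job is handed in; nothing more can be done
```

I stood all four tubes cap up in the rack, pressed each cap home, then pushed the gate shut. I handed the job in at about 80 s of the 210 s allowed. No verdict was reported.

**Tubes:** Orange, yellow, red and green are in wells 1 to 4 in that order. I picked each up by the cap with a light grip so it swung down to hang. I straightened it against the well wall, lowered it and pressed the cap while still gripping it. A second press on the cap end with closed fingers used 19 to 29 N, above your suggested 5 to 12 N. It stopped each time with the fingertips 143 to 144 mm above the bench, where 144 mm is fully home. Green was knocked aside partway through, so I measured it again before picking it up.

**Gate:** I pushed it slowly at the pad. The push force rose to about 8 N, fell to zero, then met a hard stop that I pressed to about 20 N, which fits the tongue snapping in behind the strike. After the arm backed off, the gate stayed flush with the bay front, within about 0.5° in the image.

**Not confirmed or not matching exactly:**
- I couldn't see the tongue and did not pull on the gate, so the latch is judged from the force pattern and the image only.
- Camera estimates of the cap tops came out at 138 to 141 mm, slightly under 144 mm. They are rough, and I trust the press heights more.
- After pressing, the tubes leaned a few degrees in their wells (up to about 10° for red), because the wells are wider than the barrels.

The cylinder and the two bottles look unmoved.

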